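# Gauge a stake block's bore and set the stake that comes level

### The arm

A 6-joint arm with a two-finger parallel gripper is mounted at the origin on a cart in front of the work surface, level with it; the furniture and walls round the work are solid. World frame = base frame: x ahead of the robot, y to its left, z up, the work surface at z = 0. Lengths are in m, angles in rad, forces in N, time in s.
With the tool pointing down it reaches from about 0.25 to 0.775 m from the base axis. Payload 4 kg.
Tool frame: the origin (TCP) lies at the very end of the fingers, on their centre line; the grasp point (between the pads) lies 19 mm behind it; z points along the fingers, y is the direction in which the jaws open and shut (so a half turn about z gives the same grasp; the last joint's range is limited). The gripper opens to 85 mm and grips with 20 to 120 N. Pads are 22 mm wide; open, the fingers measure 114 mm over their backs; the gripper's body (76 mm by 85 mm) begins 54 mm behind the grasp point. The pads swing forward as they close: fully open they stand 13 mm farther back than shut.
Start: joints at [1.057, 0.087, 1.371, -0, 1.684, -0.103], TCP at [0.22, 0.504, 0.21] pointing down, gripper open.
Joint ranges: [-3.1, 3.1], [-0.76, 2.03], [0.27, 2.55], [-1.08, 4.22], [0.17, 2.65], [-2.57, 2.57]. Speed limits (rad/s): [2.79, 2.79, 3.14, 3.14, 3.14, 3.14].

### API

Orientations are given as a unit quaternion [w, x, y, z].
In Python, from rig import manip gives the robot as it stands.
- The arm moves only by the tool step_arm, never from a script. Its arguments are lists of equal length, an entry for each row: "slide": the shift along the tool's x, y, z in m, a list of three; "roll": the turn about the tool's z in degrees; "hand": the finger opening in m, from 0 to 0.0854. In form: {"slide": [[dx, dy, dz], ...], "roll": [roll, ...], "hand": [hand, ...]}. A call has 1 to 5 rows; each row shifts and turns the pose as measured when the row begins, along the tool's axes as they then stand; what a row does not reach is not made up. A row lasts 1/12 s, in which the tool goes at most 41.7 mm and 7.16 degrees, less where a joint would pass 70% of its speed; a pose out of reach is approached as far as the arm can. A call with a gripper value outside its range is refused whole. The fingers move at their own pace and stop on an object; "squeeze" is the grip in N (left out, the last holds). Time passes only in rows, so rows that do not move let the fingers close. It gives the time, the measured TCP pose, the force and the opening at its end, in the units of the state.
- manip.get_state(): the state, without advancing time (a new reading comes with each control period).
- manip.grab_frame(name): name is "scene" or "top"; returns a dict with "pixels" (384x512x3 uint8, red, green, blue), "fx", "fy", "cx", "cy" (pixels), "rvec" (rotation vector, rad) and "tvec" (3), from world to camera coordinates, as OpenCV has them. Camera axes: x right, y down, z forward; pixel columns grow to the right and rows downward; lengths in m; the calibration is good to about 2 mm. A picture is of the moment at which its call begins. There is no depth.
- manip.job_done(): hands the job in, once; it reports no verdict.
The state is a dict: "time": time; "joint_pos": joint angles; "qd": joint speeds; "tau": joint torques, N m; "tool_pos": TCP position; "orientation": TCP orientation; "ft_force": force on the tool from outside, world axes, zero at the start; "wrist_torque": the same for the moment, N m; "finger_gap": finger opening in m.
Only numpy, scipy, OpenCV 4.12 (cv2) and the standard library are available. Lean on these libraries where they do the work, as an engineer would, in place of code of your own. Each camera call takes 0.05 s, during which the arm holds its last target.

### The job

The two stakes (small bench anvils on round shanks) in the wooden block must carry a shoe sole level, but nobody knows how deep the block's empty bore is. Feel for its bottom with the depth rod and put the rod back in its hole; then raise upright the one of the three lying stakes whose head will come level with the stake already set, and lower it into the bore until it rests on the bottom. Leave the hammer and the tin where they are.

Things in the scene. Friction and masses are not known exactly. Their poses are not given: they have to be found in the camera images.
- bore_mouth (a point): the empty blind bore of the stake block: centre of its mouth, in the block's top face, 95 mm above the bench. The block is fixed to the bench: pale wood, 76 x 270 mm, with a dark steel face plate. Axes: z up, y along the block (towards the rod's hole), x across it. The bore is 25 mm across with a slightly eased rim; its flat bottom lies either 40, 60 or 80 mm below the mouth, which is not known beforehand and differs from one start to the next
- rod_hole (a point): mouth of the depth rod's own hole in the same face, 13 mm across, right through the block, 90 mm from the bore along the block's +y
- set_head (a point): centre of the oblong head of the stake that already stands fixed in the block, 90 mm from the bore along the block's -y. This head (36 x 22 mm, 22 mm high, like those of the lying stakes) is flat on top; its top is 60 mm above the block's face
- rod_handle (a point): depth rod, 163 mm long, 0.12 kg, standing loose in its hole: round dark wooden handle 25 mm across; this point is on its axis, half-way up the handle; z points up the rod. Brass collar (24 mm across) from 35 to 29 mm below this point rests on the block; below the collar a bare steel rod, 9 mm across and 90 mm long, with a dark groove every 20 mm
- rod_tip (a point): lower tip of the depth rod, on its axis, 125 mm below the handle point; z points up the rod towards the handle
- depth_rod: the depth rod as a body; its origin is the lower tip, z towards the handle
- hammer: hammer with an ash handle, 121 x 279 x 32 mm, lying on the bench; a bystander
- tin: low open tin of tacks, 78 mm across, 41 mm high, standing on the bench; a bystander; origin under its centre
- short_head (a point): short stake, 100 mm long, lying on the bench: centre of its dark oblong head, 11 mm up. Axes: x along the stake from shank to head (up when it stands); y along the lifting pin, a bright round pin 11 mm across through the head, its ends 44 mm apart. The head is 22 mm along x, 36 along y, 22 along z; its flat top is at x +11 mm, the foot of the round 22 mm shank at x -89 mm
- stake_short: the short stake as a body, steel, about 0.25 kg; origin 11 mm below its head's centre as it lies. Held by the two ends of its pin it swings easily
- middle_head (a point): middle stake, 120 mm long, lying on the bench: centre of its dark oblong head, 11 mm up. Axes: x along the stake from shank to head (up when it stands); y along the lifting pin, a bright round pin 11 mm across through the head, its ends 44 mm apart. The head is 22 mm along x, 36 along y, 22 along z; its flat top is at x +11 mm, the foot of the round 22 mm shank at x -109 mm
- stake_middle: the middle stake as a body, steel, about 0.25 kg; origin 11 mm below its head's centre as it lies. Held by the two ends of its pin it swings easily
- long_head (a point): long stake, 140 mm long, lying on the bench: centre of its dark oblong head, 11 mm up. Axes: x along the stake from shank to head (up when it stands); y along the lifting pin, a bright round pin 11 mm across through the head, its ends 44 mm apart. The head is 22 mm along x, 36 along y, 22 along z; its flat top is at x +11 mm, the foot of the round 22 mm shank at x -129 mm
- stake_long: the long stake as a body, steel, about 0.25 kg; origin 11 mm below its head's centre as it lies. Held by the two ends of its pin it swings easily
Mind the look-alikes: they are no part of the job. Leave any green or red look-alike of the depth_rod alone.

How it is judged:
On the way, in this order (a step that is already met when the one before it is completed fails the run):
1. the depth rod's tip rests on the bottom of the empty bore (horizontal distance between rod_tip and bore_mouth below 0.012 m and linear speed of depth_rod below 0.015 m/s and (z of rod_tip in the frame of bore_mouth between -0.045 and -0.034 m or z of rod_tip in the frame of bore_mouth between -0.065 and -0.054 m or z of rod_tip in the frame of bore_mouth between -0.085 and -0.074 m)), for 0.2 s.
2. the depth rod is back in its own hole, down to its collar (z of rod_tip in the frame of rod_hole below -0.08 m and horizontal distance between rod_tip and rod_hole below 0.009 m and angle between rod_tip's own z axis and vertical below 0.1 rad), for 0.2 s.
3. a stake stands in the bore with its head level with the set stake's head (((z of short_head in the frame of bore_mouth between 0.044 and 0.054 m and horizontal distance between short_head and bore_mouth below 0.012 m and angle between short_head's own x axis and vertical below 0.13 rad) or (z of middle_head in the frame of bore_mouth between 0.044 and 0.054 m and horizontal distance between middle_head and bore_mouth below 0.012 m and angle between middle_head's own x axis and vertical below 0.13 rad) or (z of long_head in the frame of bore_mouth between 0.044 and 0.054 m and horizontal distance between long_head and bore_mouth below 0.012 m and angle between long_head's own x axis and vertical below 0.13 rad))), for 0.2 s.
At the end, for the whole second after the job is handed in: One stake stands in the bore within 0.13 rad of upright, its head within 12 mm of the bore's axis and level with the set head to 5 mm; the rod stands in its hole, its tip 80 mm or more down, within 9 mm of the axis and 0.1 rad of upright; nothing is falling or rolling (all of step 2 and ((z of short_head in the frame of bore_mouth between 0.044 and 0.054 m and horizontal distance between short_head and bore_mouth below 0.012 m and angle between short_head's own x axis and vertical below 0.13 rad) or (z of middle_head in the frame of bore_mouth between 0.044 and 0.054 m and horizontal distance between middle_head and bore_mouth below 0.012 m and angle between middle_head's own x axis and vertical below 0.13 rad) or (z of long_head in the frame of bore_mouth between 0.044 and 0.054 m and horizontal distance between long_head and bore_mouth below 0.012 m and angle between long_head's own x axis and vertical below 0.13 rad)) and linear speed of depth_rod below 0.02 m/s and linear speed of each of stake_short, stake_middle, stake_long below 0.1 m/s); the robot touches nothing.
It fails at once if the hammer or the tin is pushed more than 30 mm from its place (distance of any of hammer, tin from where it was at the start of the episode above 0.03 m).
It also fails if it takes over 72 s, if anything falls off the work surface, if the arm or the gripper's body presses on something with over 40 N, if the wrist force passes 120 N, or if a joint passes its speed limit or range.

## Working session

There is one attempt and no reset: what is moved stays moved. The work goes in short steps, Python scripts to look and compute and a tool call to move; the robot and the scene stay as the last step left them, time stands still between calls to the robot, and variables do not carry over. Pictures are saved under pics/ and viewed, and the job is handed in when it is done.

Besides the shell and the picture viewer there is one more tool, called after "Request:" as name(argument=value, ...), one argument or row to a line, values as JSON. step_arm: Moves the arm, as the interface text tells. Its arguments: {"type":"object","properties":{"slide":{"type":"array","items":{"type":"array","items":{"type":"number"}}},"roll":{"type":"array","items":{"type":"number"}},"hand":{"type":"array","items":{"type":"number"}},"squeeze":{"type":"number"}},"required":["slide","roll","hand"]}

```bash
ls; mkdir -p pics; cat > h.py <<'E'
import numpy as np, cv2, json
from rig import manip
def grab(name):
    f=manip.grab_frame(name); return f
def cam(f):
    R,_=cv2.Rodrigues(np.array(f["rvec"],float)); return R,np.array(f["tvec"],float).reshape(3)
def ray(f,u,v,z):
    R,t=cam(f); d=R.T@np.array([(u-f["cx"])/f["fx"],(v-f["cy"])/f["fy"],1.]); c=-R.T@t
    return c+d*(z-c[2])/d[2]
def proj(f,P):
    R,t=cam(f); p=R@np.array(P,float)+t; return np.array([f["fx"]*p[0]/p[2]+f["cx"],f["fy"]*p[1]/p[2]+f["cy"]])
def save(f,n,crop=None,s=1):
    im=cv2.cvtColor(np.array(f["pixels"]),cv2.COLOR_RGB2BGR)
    if crop: u0,v0,u1,v1=crop; im=im[v0:v1,u0:u1]
    if s!=1: im=cv2.resize(im,None,fx=s,fy=s,interpolation=cv2.INTER_CUBIC)
    cv2.imwrite("pics/"+n+".png",im)
E
python3 - <<'E'
from h import *
import pickle
for n in ("scene","top"):
    f=grab(n); save(f,n+"0",s=1.5); pickle.dump(f,open(n+"0.pkl","wb"))
    R,t=cam(f); print(n,f["fx"],-R.T@t, R)
print(manip.get_state())
E
```

```text
pics
scene 456.7040520583743 [-0.10007967 -0.49534362  0.87571191] [[ 0.62637392 -0.7793533  -0.0162524 ]
 [-0.54244477 -0.42080546 -0.72710139]
 [ 0.55982977  0.46425338 -0.68633769]]
top 474.4329666458441 [0.427226   0.03201632 1.39016533] [[-0.01154014 -0.9999242  -0.00429202]
 [-0.9973897   0.01181665 -0.0712331 ]
 [ 0.07127842  0.00345878 -0.99745046]]
{'time': 0.1, 'joint_pos': array([ 1.05691079e+00,  8.79020435e-02,  1.37213385e+00,  2.26937175e-05,
        1.68361541e+00, -1.03132092e-01]), 'qd': array([-0.00075127, -0.0007809 , -0.00412278,  0.00105724, -0.00217786,
       -0.00059843]), 'tau': array([ 2.22336988e-03, -3.53011107e+01, -3.14218712e+01, -1.39370436e-04,
        7.94499821e-03, -5.21513959e-05]), 'tool_pos': array([0.21937939, 0.50380435, 0.20882919]), 'orientation': array([-3.23285669e-04,  2.03934630e-01,  9.78983967e-01, -9.77302901e-04]), 'ft_force': array([-0.70762787,  0.70454947,  0.17988245]), 'wrist_torque': array([-0.01581337,  0.00046518, -0.00056321]), 'finger_gap': 0.0856396280933486}
```

View pics/scene0.png

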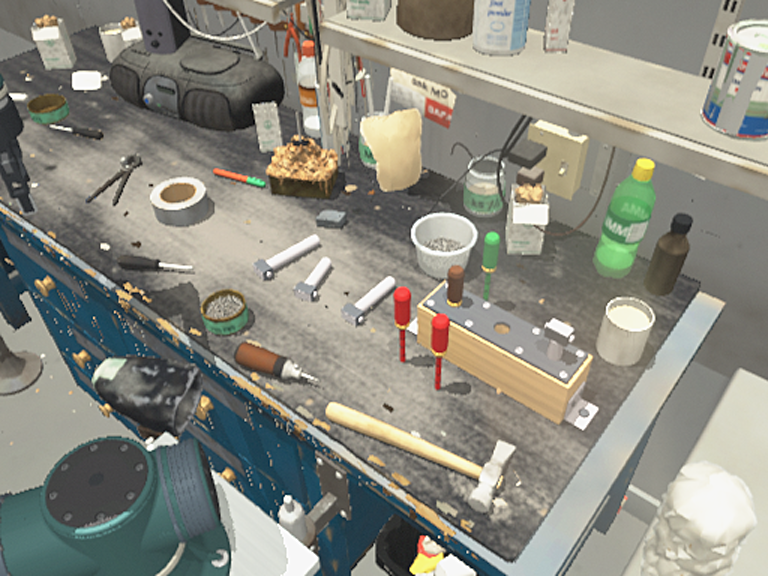

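View pics/top0.png

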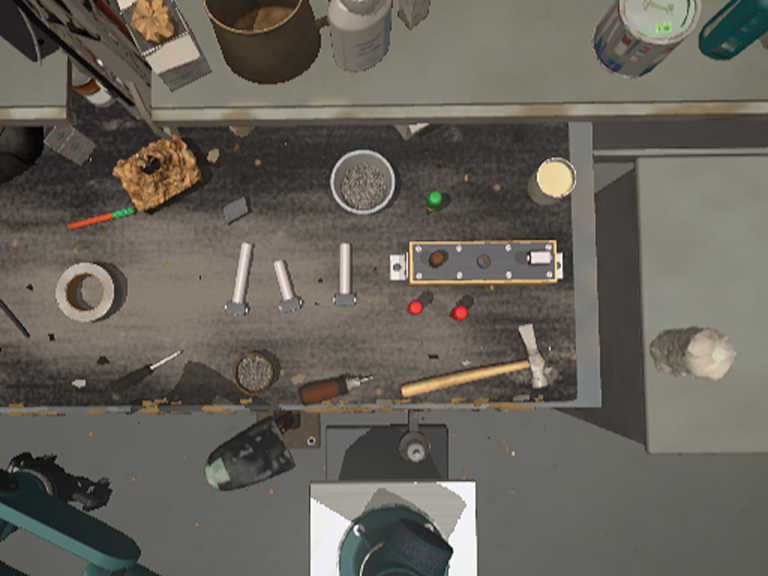

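The true rod is the brown handle at scene (455,285) and top (437,258), both in the 1.5x pictures. It stands in the block. Look-alikes: green at scene (491,255) / top (434,200), red at scene (402,305) and (440,335) / top (416,307) and (460,312), plus a brown awl at scene (275,362). Close crops next.

```bash
python3 - <<'E'
from h import *
import pickle
f=pickle.load(open("top0.pkl","rb")); g=pickle.load(open("scene0.pkl","rb"))
save(f,"tz1",(255,120,385,220),6); save(f,"tz2",(145,150,245,220),8)
save(g,"sz1",(250,150,410,300),4.5)
save(g,"sz2",(160,145,280,225),6)
E
```

```text
(no output)
```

View pics/tz1.png

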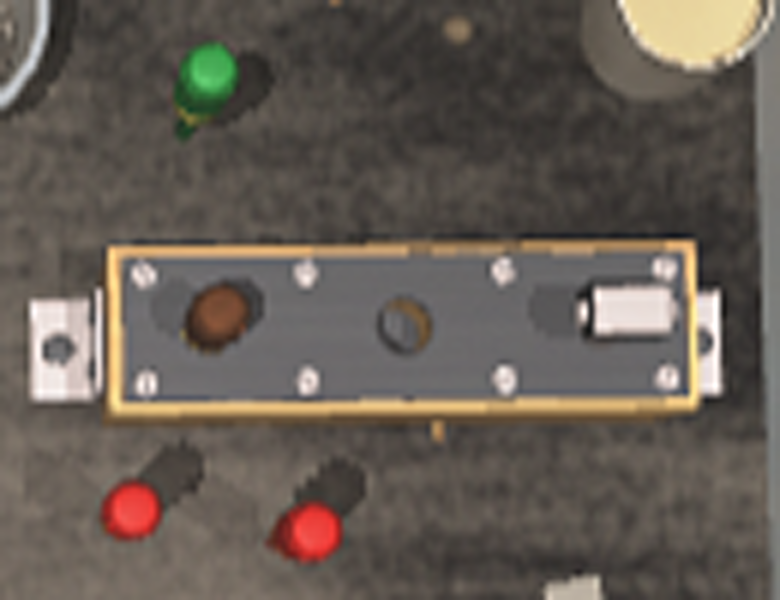

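View pics/tz2.png

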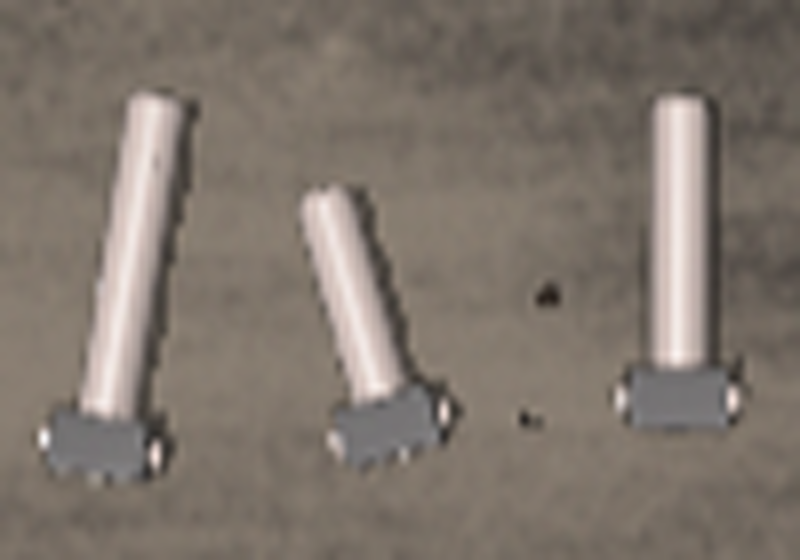

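View pics/sz1.png

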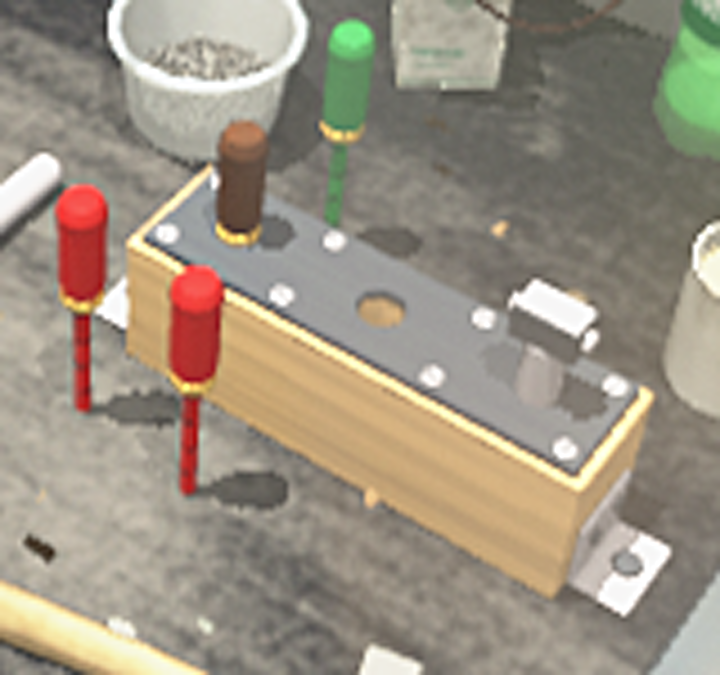

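View pics/sz2.png

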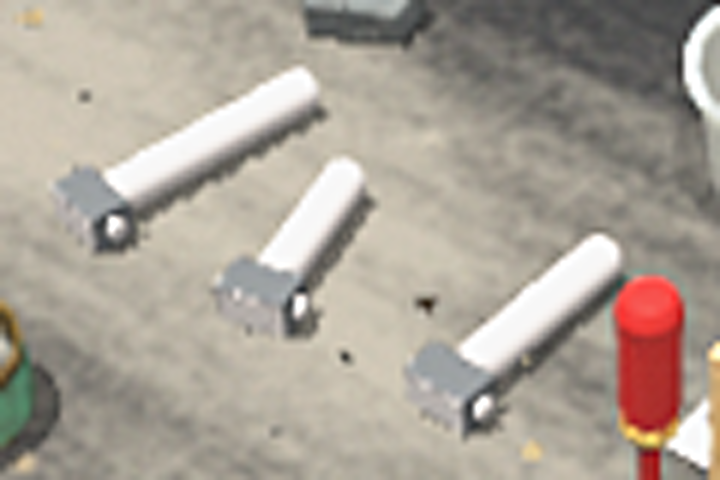

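Top crop: the brown handle at (218,315) stands on the block's steel plate. The bore is at (404,326), the set head at (628,310), green at (210,70), and red at (132,510) and (312,530). The brown one has a brass collar on the block, so that is the depth rod. Stakes left to right in tz2: long, short, middle by apparent length, to be checked by measurement.

```bash
cat > m1.py <<'E'
from h import *
import pickle
f=pickle.load(open("top0.pkl","rb")); g=pickle.load(open("scene0.pkl","rb"))
def P(fr,u,v,o,s,z): return ray(fr,o[0]+(u+.5)/s-.5,o[1]+(v+.5)/s-.5,z)
T=lambda u,v,z:P(f,u,v,(255,120),6,z)
S=lambda u,v,z:P(g,u,v,(250,150),4.5,z)
np.set_printoptions(precision=4,suppress=True)
print("bore top",T(404,326,.095),"scene",S(381,309,.095))
for n,a in dict(TL=(108,246),TR=(696,240),BR=(698,408),BL=(110,413)).items(): print(n,T(*a,.095))
for n,a in dict(TL=(211,167),BL=(127,237),BR=(580,490),TR=(652,395)).items(): print("scene",n,S(*a,.095))
print("handle top",T(220,309,.168),"scene",S(243,135,.168), "collar", S(239,236,.097))
print("set head",T(632,311,.155),"scene",S(553,304,.155))
print("green/red top",T(213,70,.163),T(132,508,.163),T(312,530,.163))
T2=lambda u,v,z:P(f,u,v,(145,150),8,z)
for n,(pins,foot) in dict(A=(((42,440),(157,454)),(158,93)),B=(((335,442),(445,411)),(322,190)),C=(((623,399),(734,399)),(683,95))).items():
    p=[T2(*a,.011) for a in pins]; c=(p[0]+p[1])/2; ft=T2(*foot,.011)
    d=p[0]-p[1]
    print(n,c,"pinlen",np.linalg.norm(d),"pin ang",np.degrees(np.arctan2(d[1],d[0])),"foot",ft,"axis ang",np.degrees(np.arctan2(*(ft-c)[1::-1])),"len",np.linalg.norm(ft-c)+.011)
S2=lambda u,v,z:P(g,u,v,(160,145),6,z)
# scene: pin near end visible & head top-face centre
for n,a in dict(A=(95,205),B=(260,283),C=(452,377)).items(): print("scene headtop",n,S2(*a,.022))
print("shelf edge (z?)",[ (z,P(f,400,120,(0,0),1.5,z)) for z in (.3,.4,.5)])
E
python3 m1.py
```

```text
bore top [ 0.5641 -0.168   0.095 ] scene [ 0.5618 -0.1714  0.095 ]
TL [ 0.6026 -0.0334  0.095 ]
TR [ 0.6021 -0.3025  0.095 ]
BR [ 0.5249 -0.3011  0.095 ]
BL [ 0.5258 -0.0331  0.095 ]
scene TL [ 0.5952 -0.0408  0.095 ]
scene BL [ 0.5233 -0.037   0.095 ]
scene BR [ 0.5203 -0.307   0.095 ]
scene TR [ 0.5945 -0.3069  0.095 ]
handle top [ 0.5647 -0.0776  0.168 ] scene [ 0.5596 -0.0824  0.168 ] collar [ 0.5589 -0.0847  0.097 ]
set head [ 0.5631 -0.2582  0.155 ] scene [ 0.5638 -0.2588  0.155 ]
green/red top [ 0.6701 -0.0769  0.163 ] [ 0.4794 -0.0385  0.163 ] [ 0.4691 -0.1159  0.163 ]
A [0.4865 0.3007 0.011 ] pinlen 0.04225072363064123 pin ang 82.40249671562336 foot [0.616  0.2795 0.011 ] axis ang -9.29092491379963 len 0.1421682778205152
B [0.4928 0.195  0.011 ] pinlen 0.04151057629092445 pin ang 105.10515850284857 foot [0.5796 0.2195 0.011 ] axis ang 15.808487482357132 len 0.10120470552418245
C [0.5015 0.0899 0.011 ] pinlen 0.040399249996236744 pin ang 89.32564857722265 foot [0.6129 0.0873 0.011 ] axis ang -1.352951053922526 len 0.122407221190998
scene headtop A [0.4801 0.2869 0.022 ]
scene headtop B [0.4894 0.1897 0.022 ]
scene headtop C [0.498  0.0827 0.022 ]
shelf edge (z?) [(0.3, array([ 0.7655, -0.0117,  0.3   ])), (0.4, array([ 0.7344, -0.0077,  0.4   ])), (0.5, array([ 0.7034, -0.0037,  0.5   ]))]
```

```bash
cat > go.py <<'E'
import sys
from h import *
s=manip.get_state(); 
def yaw():
    w,x,y,z=s["orientation"]; yx=2*(x*y-w*z); yy=1-2*(x*x+z*z); zx=2*(x*z+w*y); zy=2*(y*z-w*x)
    return np.degrees(np.arctan2(yy,yx)), (zx,zy)
a,tilt=yaw()
print("t",round(s["time"],2),"tcp",np.round(s["tool_pos"],4),"yaw",round(a,2),"tilt",np.round(tilt,4),"F",np.round(s["ft_force"],1),"gap",round(s["finger_gap"],4))
if len(sys.argv)>4:
    x,y,z,ty=map(float,sys.argv[1:5]); p=np.array(s["tool_pos"]); step=float(sys.argv[5]) if len(sys.argv)>5 else .04
    d=np.array([x,y,z])-p; da=(ty-a+90)%180-90
    n=int(max(np.ceil(np.linalg.norm(d)/step),np.ceil(abs(da)/7.0),1)); print("n",n,"d",np.round(d,4),"roll tot",round(-da,2))
    ang=a
    for i in range(n):
        r=np.radians(ang); ex=np.array([-np.sin(r),np.cos(r),0]); ey=np.array([np.cos(r),np.sin(r),0])
        q=d/n; print([round(float(q@ex),4),round(float(q@ey),4),round(float(-q[2]),4)],round(-da/n,2)); ang+=da/n
E
python3 go.py .563 -.079 .235 90
```

```text
t 0.1 tcp [0.2194 0.5038 0.2088] yaw 66.47 tilt [-0.001  -0.0018] F [-0.7  0.7  0.2] gap 0.0856
n 17 d [ 0.3436 -0.5828  0.0262] roll tot -23.53
[-0.0322, -0.0234, -0.0015] -1.38
[-0.0316, -0.0241, -0.0015] -1.38
[-0.0311, -0.0249, -0.0015] -1.38
[-0.0304, -0.0256, -0.0015] -1.38
[-0.0298, -0.0264, -0.0015] -1.38
[-0.0292, -0.0271, -0.0015] -1.38
[-0.0285, -0.0278, -0.0015] -1.38
[-0.0278, -0.0285, -0.0015] -1.38
[-0.0271, -0.0291, -0.0015] -1.38
[-0.0264, -0.0298, -0.0015] -1.38
[-0.0257, -0.0304, -0.0015] -1.38
[-0.025, -0.031, -0.0015] -1.38
[-0.0242, -0.0316, -0.0015] -1.38
[-0.0234, -0.0322, -0.0015] -1.38
[-0.0226, -0.0327, -0.0015] -1.38
[-0.0218, -0.0333, -0.0015] -1.38
[-0.021, -0.0338, -0.0015] -1.38
```

Request:
step_arm(
  slide=[
    [-0.032, -0.0235, -0.006],
    [-0.029, -0.0265, -0.006],
    [-0.026, -0.029, -0.006],
    [-0.023, -0.032, -0.006],
    [-0.02, -0.034, -0.003],
  ],
  roll=[-6, -6, -6, -5.5, 0],
  hand=[0.085, 0.085, 0.085, 0.085, 0.085],
  squeeze=60,
)

```text
time: 0.52
tool_pos: [0.3171, 0.3342, 0.2301]
orientation: [-0.005, -0.016, 1.0, -0.004]
ft_force: [0.8, -0.2, 0.6]
finger_gap: 0.0849
```

```bash
python3 go.py .563 -.079 .235 90
```

```text
t 0.52 tcp [0.3171 0.3342 0.2301] yaw 91.89 tilt [-0.0098 -0.0083] F [ 0.8 -0.2  0.6] gap 0.0849
n 13 d [ 0.2459 -0.4132  0.0049] roll tot 1.89
[-0.0179, -0.0324, -0.0004] 0.15
[-0.0179, -0.0323, -0.0004] 0.15
[-0.018, -0.0323, -0.0004] 0.15
[-0.0181, -0.0323, -0.0004] 0.15
[-0.0182, -0.0322, -0.0004] 0.15
[-0.0183, -0.0322, -0.0004] 0.15
[-0.0183, -0.0321, -0.0004] 0.15
[-0.0184, -0.0321, -0.0004] 0.15
[-0.0185, -0.032, -0.0004] 0.15
[-0.0186, -0.032, -0.0004] 0.15
[-0.0187, -0.0319, -0.0004] 0.15
[-0.0188, -0.0319, -0.0004] 0.15
[-0.0188, -0.0318, -0.0004] 0.15
```

Request:
step_arm(
  slide=[
    [-0.018, -0.032, 0],
    [-0.018, -0.032, 0],
    [-0.018, -0.032, 0],
    [-0.018, -0.032, 0],
    [-0.018, -0.032, 0],
  ],
  roll=[1, 0.9, 0, 0, 0],
  hand=[0.085, 0.085, 0.085, 0.085, 0.085],
)

```text
time: 0.93
tool_pos: [0.4107, 0.1662, 0.2297]
orientation: [-0.005, -0.0, 1.0, -0.004]
ft_force: [1.3, -0.1, -0.2]
finger_gap: 0.0848
```

Request:
step_arm(
  slide=[
    [-0.018, -0.032, 0],
    [-0.018, -0.032, 0],
    [-0.018, -0.032, 0],
    [-0.018, -0.032, 0],
    [-0.018, -0.032, 0],
  ],
  roll=[0, 0, 0, 0, 0],
  hand=[0.085, 0.085, 0.085, 0.085, 0.085],
)

```text
time: 1.35
tool_pos: [0.5019, -0.003, 0.228]
orientation: [-0.006, 0.0, 1.0, -0.004]
ft_force: [0.3, 0.7, 0.5]
finger_gap: 0.0848
```

```bash
python3 go.py .563 -.079 .235 90
```

```text
t 1.35 tcp [ 0.5019 -0.003   0.228 ] yaw 89.96 tilt [-0.0125 -0.0075] F [0.3 0.7 0.5] gap 0.0848
n 3 d [ 0.0611 -0.076   0.007 ] roll tot -0.04
[-0.0204, -0.0253, -0.0023] -0.01
[-0.0204, -0.0253, -0.0023] -0.01
[-0.0204, -0.0253, -0.0023] -0.01
```

Request:
step_arm(
  slide=[
    [-0.0204, -0.0253, -0.002],
    [-0.0204, -0.0253, -0.002],
    [-0.0204, -0.0253, -0.002],
    [0, 0, 0],
    [0, 0, 0],
  ],
  roll=[0, 0, 0, 0, 0],
  hand=[0.07, 0.07, 0.07, 0.07, 0.07],
)

```text
time: 1.77
tool_pos: [0.5657, -0.0912, 0.2282]
orientation: [-0.01, 0.006, 1.0, -0.004]
ft_force: [-0.9, 0.8, 0.1]
finger_gap: 0.0701
```

```bash
python3 go.py .563 -.079 .122 90; python3 - <<'E'
from h import *
import pickle
for n,c in (("scene",(200,100,400,250)),("top",(230,100,400,228))):
    f=grab(n); save(f,n+"1",c,4); pickle.dump(f,open(n+"1.pkl","wb"))
E
```

```text
t 1.77 tcp [ 0.5657 -0.0912  0.2282] yaw 89.33 tilt [-0.0204 -0.0077] F [-0.9  0.8  0.1] gap 0.0701
n 3 d [-0.0027  0.0122 -0.1062] roll tot -0.67
[0.001, 0.0041, 0.0354] -0.22
[0.0009, 0.0041, 0.0354] -0.22
[0.0009, 0.0041, 0.0354] -0.22
```

View pics/scene1.png

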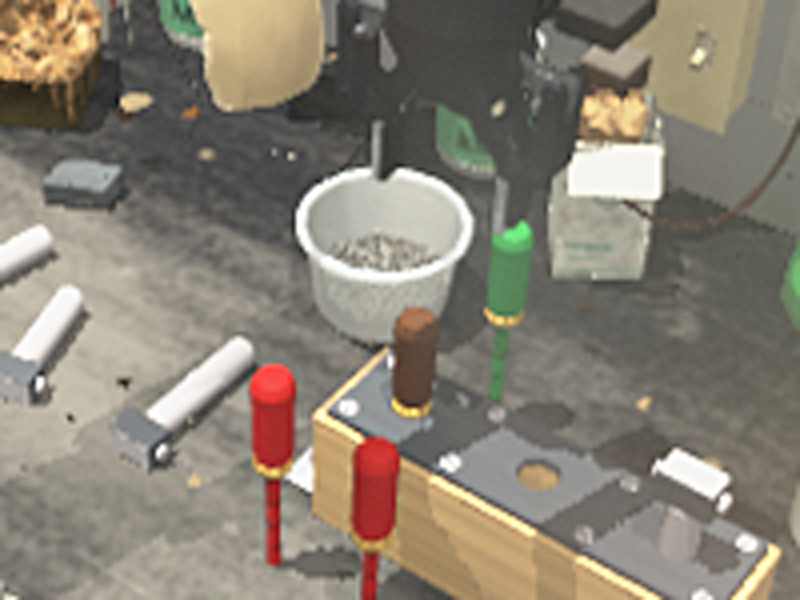

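View pics/top1.png

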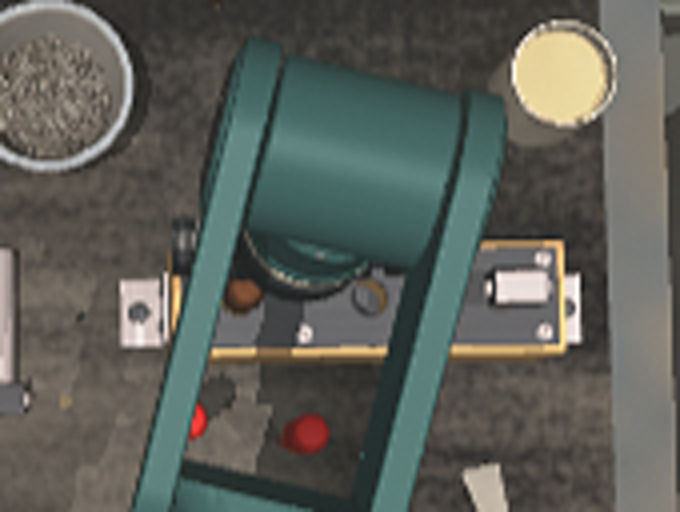

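The scene picture shows the open jaw above the block. The brown rod at (415,360) is between the fingers' bearings, with red and green clear. The tool coasted 12 mm in y, so I'll shift it back while descending.

Request:
step_arm(
  slide=[
    [0.001, 0.006, 0],
    [0.001, 0.006, 0.01],
    [0, 0, 0.015],
    [0, 0, 0.01],
    [0, 0, 0],
  ],
  roll=[-0.4, -0.3, 0, 0, 0],
  hand=[0.07, 0.07, 0.07, 0.07, 0.07],
)

```text
time: 2.28
tool_pos: [0.5599, -0.0707, 0.1924]
orientation: [-0.009, -0.006, 1.0, -0.003]
ft_force: [-0.1, -0.6, -0.4]
finger_gap: 0.07
```

```bash
python3 go.py .563 -.079 .122 90 .02
```

```text
t 2.28 tcp [ 0.5599 -0.0707  0.1924] yaw 90.65 tilt [-0.0181 -0.0066] F [-0.1 -0.6 -0.4] gap 0.07
n 4 d [ 0.0031 -0.0083 -0.0704] roll tot 0.65
[-0.0008, -0.0021, 0.0176] 0.16
[-0.0008, -0.0021, 0.0176] 0.16
[-0.0008, -0.0021, 0.0176] 0.16
[-0.0008, -0.0021, 0.0176] 0.16
```

Request:
step_arm(
  slide=[
    [-0.002, -0.005, 0],
    [0, 0, 0],
    [0, 0, 0],
  ],
  roll=[0.5, 0, 0],
  hand=[0.07, 0.07, 0.07],
)

```text
time: 2.53
tool_pos: [0.561, -0.0737, 0.1923]
orientation: [-0.009, -0.003, 1.0, -0.003]
ft_force: [-0.7, 0.3, -0.4]
finger_gap: 0.07
```

```bash
python3 go.py .563 -.079 .122 90 .02
```

```text
t 2.53 tcp [ 0.561  -0.0737  0.1923] yaw 90.29 tilt [-0.0187 -0.0063] F [-0.7  0.3 -0.4] gap 0.07
n 4 d [ 0.002  -0.0053 -0.0703] roll tot 0.29
[-0.0005, -0.0013, 0.0176] 0.07
[-0.0005, -0.0013, 0.0176] 0.07
[-0.0005, -0.0013, 0.0176] 0.07
[-0.0005, -0.0013, 0.0176] 0.07
```

Request:
step_arm(
  slide=[
    [-0.001, -0.002, 0.02],
    [-0.001, -0.002, 0.02],
    [0, -0.001, 0.02],
    [0, 0, 0.004],
    [0, 0, 0],
  ],
  roll=[0.3, 0, 0, 0, 0],
  hand=[0.07, 0.07, 0.07, 0.07, 0.07],
)

```text
time: 2.95
tool_pos: [0.5657, -0.0805, 0.1324]
orientation: [-0.004, 0.001, 1.0, -0.004]
ft_force: [-0.2, -1.2, 1.2]
finger_gap: 0.0698
```

```bash
python3 go.py .563 -.079 .122 90 .02
```

```text
t 2.95 tcp [ 0.5657 -0.0805  0.1324] yaw 89.93 tilt [-0.007  -0.0089] F [-0.2 -1.2  1.2] gap 0.0698
n 1 d [-0.0027  0.0015 -0.0104] roll tot -0.07
[0.0027, 0.0015, 0.0104] -0.07
```

Request:
step_arm(
  slide=[
    [0.002, 0.001, 0.012],
    [0, 0, 0],
    [0, 0, 0],
  ],
  roll=[0, 0, 0],
  hand=[0.07, 0.05, 0.04],
)

```text
time: 3.2
tool_pos: [0.565, -0.08, 0.1224]
orientation: [-0.001, 0.001, 1.0, -0.005]
ft_force: [0.3, 0.7, 0.0]
finger_gap: 0.0467
```

```bash
python3 go.py .563 -.079 .122 90 .02;python3 - <<'E'
from h import *
import pickle
for n,c in (("scene",(240,130,400,250)),):
    f=grab(n); save(f,n+"2",c,5); pickle.dump(f,open(n+"2.pkl","wb"))
E
```

```text
t 3.2 tcp [ 0.565  -0.08    0.1224] yaw 89.91 tilt [-0.0028 -0.0098] F [0.3 0.7 0. ] gap 0.0467
n 1 d [-0.002   0.001  -0.0004] roll tot -0.09
[0.002, 0.001, 0.0004] -0.09
```

View pics/scene2.png

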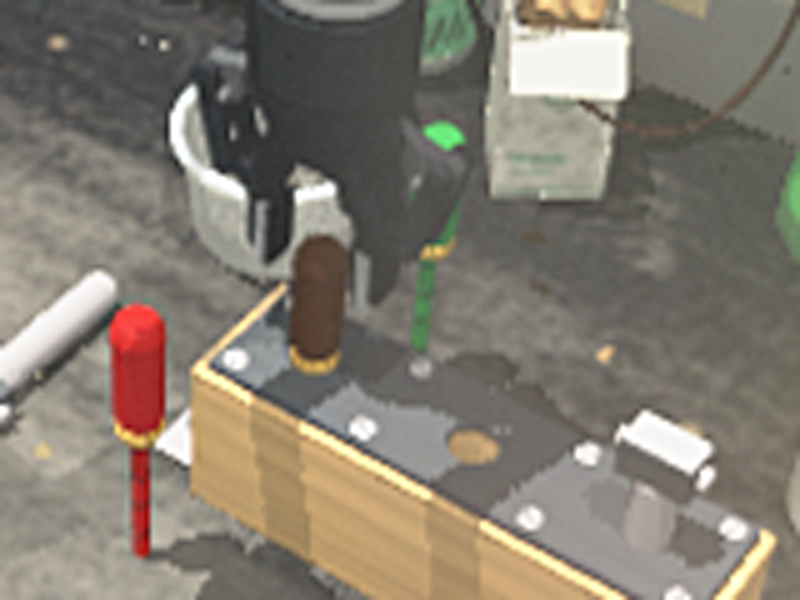

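```bash
python3 - <<'E'
from h import *
import pickle
g=pickle.load(open("scene2.pkl","rb"))
for P in ((.565,-.08,.122),(.563,-.079,.122),(.563,-.079,.168),(.563,-.079,.097),(.565,-.02,.11),(.563,-.169,.095),(.565,-.056,.1224),(.565,-.104,.1224)):
    p=proj(g,P); print(P,(p-[240,130]+.5)*5-.5)
E
```

```text
(0.565, -0.08, 0.122) [317.41117575 313.50981732]
(0.563, -0.079, 0.122) [313.2560916 314.9275456]
(0.563, -0.079, 0.168) [318.17323256 243.03818187]
(0.563, -0.079, 0.097) [310.70222987 352.26540032]
(0.565, -0.02, 0.11) [215.18961138 278.92853709]
(0.563, -0.169, 0.095) [470.29433698 439.58586823]
(0.565, -0.056, 0.1224) [276.12672757 291.54724757]
(0.565, -0.104, 0.1224) [359.64057592 334.70265804]
```

Both fingers straddle the brown handle (320,300); their tips at about (270,258) and (375,303) sit a bit high. I'll lower slightly and close.

Request:
step_arm(
  slide=[
    [0, 0, 0.01],
    [0, 0, 0],
    [0, 0, 0],
    [0, 0, 0],
    [0, 0, 0],
  ],
  roll=[0, 0, 0, 0, 0],
  hand=[0.04, 0.02, 0.01, 0.01, 0.01],
)

```text
time: 3.67
tool_pos: [0.5663, -0.0801, 0.1142]
orientation: [0.001, 0.001, 1.0, -0.005]
ft_force: [0.0, 0.1, -0.6]
finger_gap: 0.0239
```

```bash
python3 go.py .563 -.079 .122 90 .02;python3 - <<'E'
from h import *
import pickle
for n,c in (("scene",(240,130,400,250)),):
    f=grab(n); save(f,n+"3",c,5); pickle.dump(f,open(n+"3.pkl","wb"))
E
```

```text
t 3.67 tcp [ 0.5663 -0.0801  0.1142] yaw 89.92 tilt [ 0.0016 -0.0107] F [ 0.   0.1 -0.6] gap 0.0239
n 1 d [-0.0033  0.0011  0.0078] roll tot -0.08
[0.0033, 0.0011, -0.0078] -0.08
```

View pics/scene3.png

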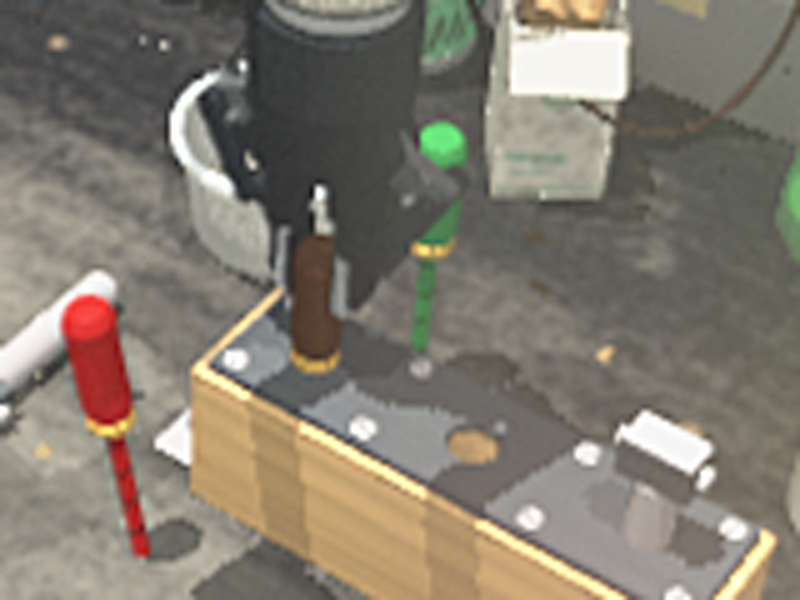

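```bash
python3 - <<'E'
from h import *
import pickle
for n in ("scene","top"):
    f=grab(n); save(f,n+"4",(150,100,430,340) if n=="scene" else (150,100,430,300),2.8); pickle.dump(f,open(n+"4.pkl","wb"))
E
```

```text
(no output)
```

View pics/scene4.png

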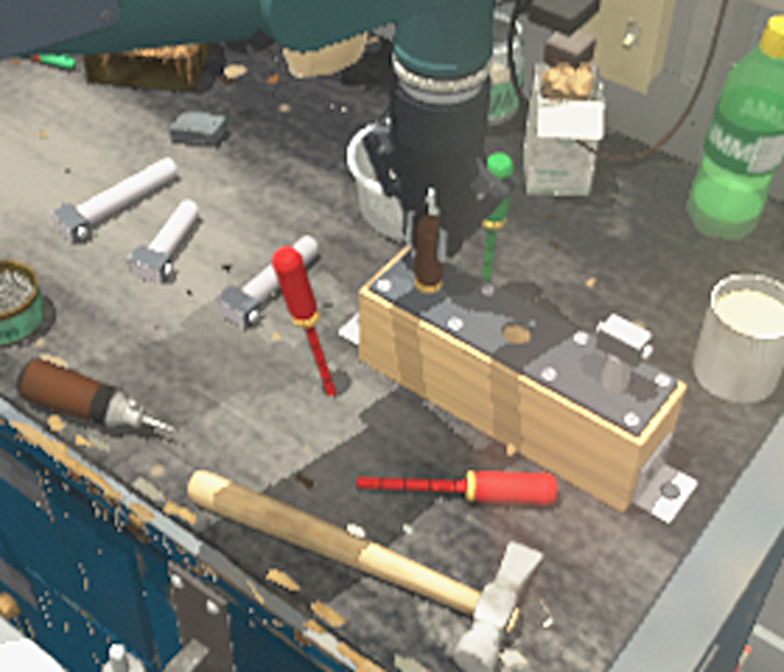

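View pics/top4.png

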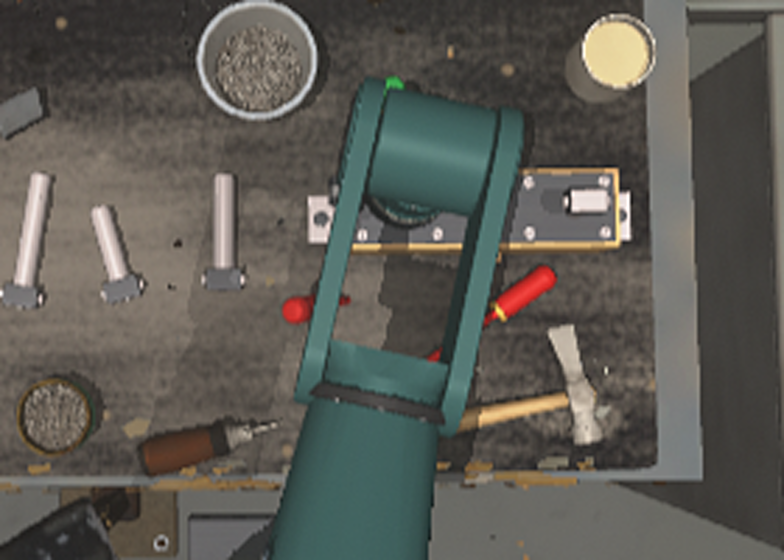

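The red look-alikes were only balanced and are toppling by themselves. One lies at (450,487) and the other leans at (305,310); the arm is nowhere near them. Both fingers hold the brown handle at (428,245). I lift.

Request:
step_arm(
  slide=[
    [0, 0, -0.01],
    [0, 0, -0.02],
    [0, 0, -0.02],
    [0, 0, -0.02],
    [0, 0, -0.02],
  ],
  roll=[0, 0, 0, 0, 0],
  hand=[0.01, 0.01, 0.01, 0.01, 0.01],
)

```text
time: 4.23
tool_pos: [0.5631, -0.079, 0.201]
orientation: [-0.006, 0.001, 1.0, -0.004]
ft_force: [0.1, 0.5, -1.8]
finger_gap: 0.0239
```

```bash
python3 go.py .5663 -.0801 .225 90 .02
```

```text
t 4.23 tcp [ 0.5631 -0.079   0.201 ] yaw 89.9 tilt [-0.0119 -0.0085] F [ 0.1  0.5 -1.8] gap 0.0239
n 2 d [ 0.0032 -0.0011  0.024 ] roll tot -0.1
[-0.0016, -0.0006, -0.012] -0.05
[-0.0016, -0.0006, -0.012] -0.05
```

Request:
step_arm(
  slide=[
    [0, 0, -0.018],
    [0, 0, -0.008],
    [0, 0, 0],
    [0, 0, 0],
  ],
  roll=[0, 0, 0, 0],
  hand=[0.01, 0.01, 0.01, 0.01],
)

```text
time: 4.57
tool_pos: [0.5657, -0.0792, 0.2361]
orientation: [-0.0, 0.001, 1.0, -0.006]
ft_force: [1.0, 0.5, -1.3]
finger_gap: 0.0237
```

```bash
python3 go.py .5653 -.17 .23 90 .02;python3 - <<'E'
from h import *
import pickle
for n,c in (("scene",(240,90,400,250)),):
    f=grab(n); save(f,n+"5",c,3.7); pickle.dump(f,open(n+"5.pkl","wb"))
E
```

```text
t 4.57 tcp [ 0.5657 -0.0792  0.2361] yaw 89.9 tilt [-0.0004 -0.0112] F [ 1.   0.5 -1.3] gap 0.0237
n 5 d [-0.0004 -0.0908 -0.0061] roll tot -0.1
[0.0, -0.0182, 0.0012] -0.02
[0.0001, -0.0182, 0.0012] -0.02
[0.0001, -0.0182, 0.0012] -0.02
[0.0001, -0.0182, 0.0012] -0.02
[0.0001, -0.0182, 0.0012] -0.02
```

View pics/scene5.png

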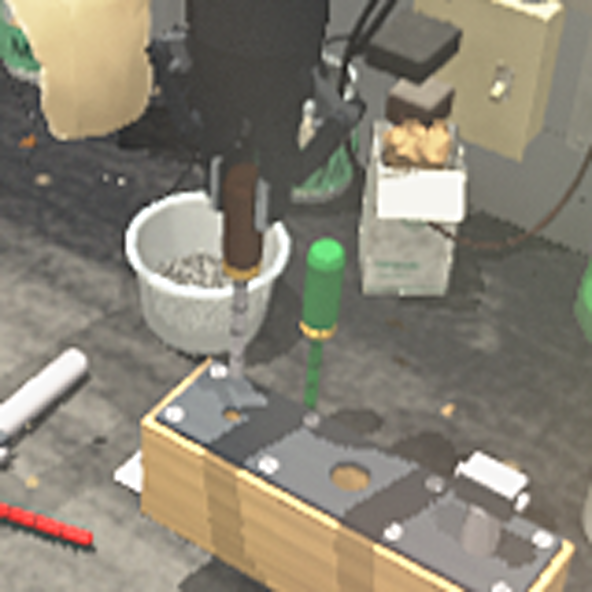

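The rod is lifted: collar at (240,272), tip at (237,378), clear of its hole at (233,414); the bore is at (350,477). Now over to the bore.

Request:
step_arm(
  slide=[
    [0, -0.015, 0],
    [0, -0.02, 0],
    [0, -0.02, 0],
    [0, -0.015, 0],
    [0, -0.005, 0],
  ],
  roll=[0, 0, 0, 0, 0],
  hand=[0.01, 0.01, 0.01, 0.01, 0.01],
)

```text
time: 5.03
tool_pos: [0.5628, -0.1535, 0.2286]
orientation: [-0.007, -0.002, 1.0, -0.003]
ft_force: [-0.4, 0.4, -1.4]
finger_gap: 0.0239
```

```bash
python3 go.py .5653 -.17 .22 90 .02
```

```text
t 5.03 tcp [ 0.5628 -0.1535  0.2286] yaw 90.19 tilt [-0.0131 -0.006 ] F [-0.4  0.4 -1.4] gap 0.0239
n 1 d [ 0.0025 -0.0165 -0.0086] roll tot 0.19
[-0.0024, -0.0165, 0.0086] 0.19
```

Request:
step_arm(
  slide=[
    [-0.0025, -0.016, 0],
    [0, 0, 0],
    [0, 0, 0],
  ],
  roll=[0.2, 0, 0],
  hand=[0.01, 0.01, 0.01],
)

```text
time: 5.28
tool_pos: [0.5636, -0.1698, 0.2237]
orientation: [-0.01, 0.001, 1.0, -0.001]
ft_force: [0.6, -0.3, -0.6]
finger_gap: 0.0237
```

```bash
python3 go.py .5653 -.17 .22 90 .02
```

```text
t 5.28 tcp [ 0.5636 -0.1698  0.2237] yaw 89.88 tilt [-0.0209 -0.0015] F [ 0.6 -0.3 -0.6] gap 0.0237
n 1 d [ 0.0017 -0.0002 -0.0037] roll tot -0.12
[-0.0017, -0.0002, 0.0037] -0.12
```

Request:
step_arm(
  slide=[
    [-0.002, 0, 0.012],
    [-0.001, 0, 0.012],
    [0, 0, 0.01],
    [0, 0, 0.005],
  ],
  roll=[0, 0, 0, 0],
  hand=[0.01, 0.01, 0.01, 0.01],
)

```text
time: 5.62
tool_pos: [0.5658, -0.1668, 0.1802]
orientation: [-0.011, -0.0, 1.0, 0.0]
ft_force: [-0.9, -1.0, -1.4]
finger_gap: 0.0236
```

```bash
python3 go.py .5653 -.17 .17 90 .02;python3 - <<'E'
from h import *
import pickle
for n,c in (("scene",(240,90,400,250)),):
    f=grab(n); save(f,n+"6",c,3.7); pickle.dump(f,open(n+"6.pkl","wb"))
E
```

```text
t 5.62 tcp [ 0.5658 -0.1668  0.1802] yaw 90.04 tilt [-0.022   0.0005] F [-0.9 -1.  -1.4] gap 0.0236
n 1 d [-0.0005 -0.0032 -0.0102] roll tot 0.04
[0.0005, -0.0032, 0.0102] 0.04
```

View pics/scene6.png

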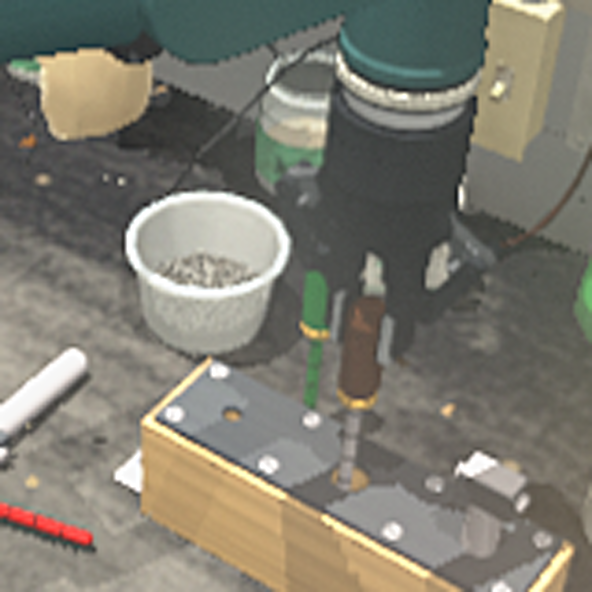

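The rod goes into the bore at (350,478). I descend slowly and feel for the bottom.

Request:
step_arm(
  slide=[
    [-0.001, -0.002, 0.006],
    [-0.001, 0, 0.005],
    [0, 0, 0.004],
    [0, 0, 0.004],
    [0, 0, 0.003],
  ],
  roll=[0, 0, 0, 0, 0],
  hand=[0.01, 0.01, 0.01, 0.01, 0.01],
)

```text
time: 6.08
tool_pos: [0.5707, -0.1681, 0.1636]
orientation: [-0.005, -0.001, 1.0, -0.001]
ft_force: [-1.4, 1.6, 3.5]
finger_gap: 0.0239
```

```bash
python3 go.py .5653 -.17 .15 90 .02
```

```text
t 6.08 tcp [ 0.5707 -0.1681  0.1636] yaw 90.15 tilt [-0.0103 -0.0017] F [-1.4  1.6  3.5] gap 0.0239
n 1 d [-0.0054 -0.0019 -0.0136] roll tot 0.15
[0.0054, -0.0019, 0.0136] 0.15
```

Request:
step_arm(
  slide=[
    [0.003, -0.001, 0.002],
    [0.001, 0, 0.003],
    [0, 0, 0.003],
    [0, 0, 0],
  ],
  roll=[0, 0, 0, 0],
  hand=[0.01, 0.01, 0.01, 0.01],
)

```text
time: 6.42
tool_pos: [0.5703, -0.169, 0.1646]
orientation: [0.003, -0.002, 1.0, -0.002]
ft_force: [-0.4, -0.0, -2.0]
finger_gap: 0.0236
```

```bash
python3 go.py .5653 -.17 .15 90 .02
```

```text
t 6.42 tcp [ 0.5703 -0.169   0.1646] yaw 90.21 tilt [ 0.0054 -0.0046] F [-0.4 -0.  -2. ] gap 0.0236
n 1 d [-0.005  -0.001  -0.0146] roll tot 0.21
[0.005, -0.001, 0.0146] 0.21
```

Request:
step_arm(
  slide=[
    [0.004, -0.001, 0.006],
    [0.001, 0, 0.006],
    [0, 0, 0.006],
  ],
  roll=[0, 0, 0],
  hand=[0.01, 0.01, 0.01],
)

```text
time: 6.67
tool_pos: [0.5733, -0.1707, 0.1635]
orientation: [0.018, -0.002, 1.0, -0.005]
ft_force: [-2.1, 3.9, 16.7]
finger_gap: 0.0233
```

```bash
python3 go.py .5653 -.17 .15 90 .02; python3 - <<'E'
from h import *
import pickle
for n,c in (("scene",(240,90,400,250)),):
    f=grab(n); save(f,n+"7",c,3.7); pickle.dump(f,open(n+"7.pkl","wb"))
E
```

```text
t 6.67 tcp [ 0.5733 -0.1707  0.1635] yaw 90.26 tilt [ 0.0355 -0.0101] F [-2.1  3.9 16.7] gap 0.0233
n 1 d [-0.008   0.0007 -0.0135] roll tot 0.26
[0.008, 0.0007, 0.0135] 0.26
```

View pics/scene7.png

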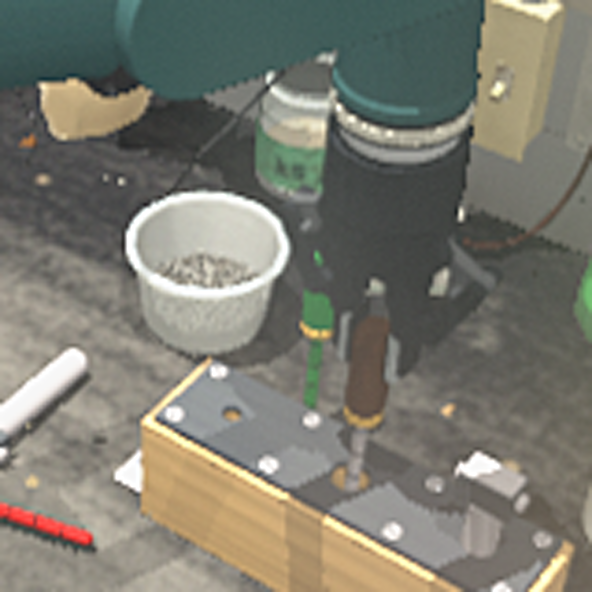

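Solid bottom: 17 N at TCP z 0.1635, which puts the tip at about 0.055, i.e. 40 mm deep. The picture shows the collar at (363,415), about 50 mm above the mouth, which agrees. So the short stake is the right one. I hold still briefly.

Request:
step_arm(
  slide=[
    [0, 0, 0],
    [0, 0, 0],
    [0, 0, 0.0005],
    [0, 0, 0],
    [0, 0, 0],
  ],
  roll=[0, 0, 0, 0, 0],
  hand=[0.01, 0.01, 0.01, 0.01, 0.01],
)

```text
time: 7.13
tool_pos: [0.5731, -0.1714, 0.1638]
orientation: [0.019, -0.002, 1.0, -0.006]
ft_force: [0.3, 0.5, 5.7]
finger_gap: 0.0238
```

```bash
python3 go.py .5653 -.17 .15 90 .02
```

```text
t 7.13 tcp [ 0.5731 -0.1714  0.1638] yaw 90.24 tilt [ 0.0381 -0.0122] F [0.3 0.5 5.7] gap 0.0238
n 1 d [-0.0078  0.0014 -0.0138] roll tot 0.24
[0.0078, 0.0014, 0.0138] 0.24
```

Request:
step_arm(
  slide=[
    [0, 0, 0],
    [0, 0, 0],
    [0.004, 0, -0.005],
    [0.003, 0, -0.012],
    [0, 0, -0.016],
  ],
  roll=[0, 0, 0, 0, 0],
  hand=[0.01, 0.01, 0.01, 0.01, 0.01],
)

```text
time: 7.55
tool_pos: [0.5611, -0.1702, 0.1907]
orientation: [0.012, -0.002, 1.0, -0.004]
ft_force: [-0.2, -0.9, -1.1]
finger_gap: 0.0238
```

Request:
step_arm(
  slide=[
    [0, 0, -0.018],
    [0, 0, -0.016],
    [0, 0, -0.01],
    [0, 0, 0],
    [0, 0, 0],
  ],
  roll=[0, 0, 0, 0, 0],
  hand=[0.01, 0.01, 0.01, 0.01, 0.01],
)

```text
time: 7.97
tool_pos: [0.5584, -0.1705, 0.2398]
orientation: [0.013, -0.002, 1.0, -0.004]
ft_force: [-0.1, 0.2, -1.3]
finger_gap: 0.0242
```

```bash
python3 go.py .5653 -.08 .23 90 .02
```

```text
t 7.97 tcp [ 0.5584 -0.1705  0.2398] yaw 90.17 tilt [ 0.0251 -0.0089] F [-0.1  0.2 -1.3] gap 0.0242
n 5 d [ 0.0069  0.0905 -0.0098] roll tot 0.17
[-0.0014, 0.0181, 0.002] 0.03
[-0.0014, 0.0181, 0.002] 0.03
[-0.0014, 0.0181, 0.002] 0.03
[-0.0014, 0.0181, 0.002] 0.03
[-0.0014, 0.0181, 0.002] 0.03
```

Request:
step_arm(
  slide=[
    [-0.002, 0.015, 0],
    [-0.002, 0.02, 0],
    [-0.001, 0.02, 0],
    [0, 0.015, 0],
    [0, 0.003, 0],
  ],
  roll=[0.1, 0, 0, 0, 0],
  hand=[0.01, 0.01, 0.01, 0.01, 0.01],
)

```text
time: 8.38
tool_pos: [0.5612, -0.0968, 0.2336]
orientation: [0.008, 0.002, 1.0, -0.004]
ft_force: [0.2, -0.0, -1.2]
finger_gap: 0.024
```

```bash
python3 go.py .564 -.08 .23 90 .02
```

```text
t 8.38 tcp [ 0.5612 -0.0968  0.2336] yaw 89.79 tilt [ 0.0166 -0.0076] F [ 0.2 -0.  -1.2] gap 0.024
n 1 d [ 0.0028  0.0168 -0.0036] roll tot -0.21
[-0.0027, 0.0168, 0.0036] -0.21
```

Request:
step_arm(
  slide=[
    [-0.003, 0.0165, 0],
    [0, 0, 0],
    [0, 0, 0],
  ],
  roll=[-0.2, 0, 0],
  hand=[0.01, 0.01, 0.01],
)

```text
time: 8.63
tool_pos: [0.563, -0.0796, 0.2301]
orientation: [0.005, -0.001, 1.0, -0.004]
ft_force: [-0.2, -0.2, -1.1]
finger_gap: 0.0238
```

```bash
python3 go.py .564 -.08 .23 90 .02; python3 - <<'E'
from h import *
import pickle
for n,c in (("scene",(240,90,400,250)),("top",(230,100,400,228))):
    f=grab(n); save(f,n+"8",c,4.6 if n=="top" else 3.7); pickle.dump(f,open(n+"8.pkl","wb"))
E
```

```text
t 8.63 tcp [ 0.563  -0.0796  0.2301] yaw 90.08 tilt [ 0.0109 -0.0079] F [-0.2 -0.2 -1.1] gap 0.0238
n 1 d [ 0.001  -0.0004 -0.0001] roll tot 0.08
[-0.001, -0.0004, 0.0001] 0.08
```

View pics/scene8.png

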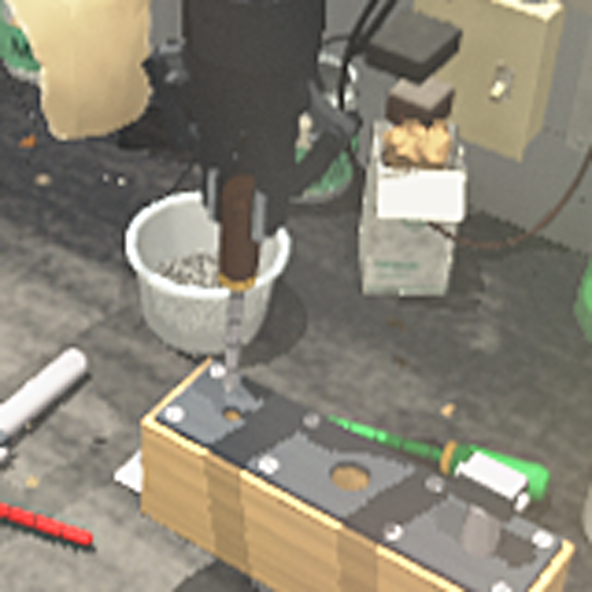

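View pics/top8.png

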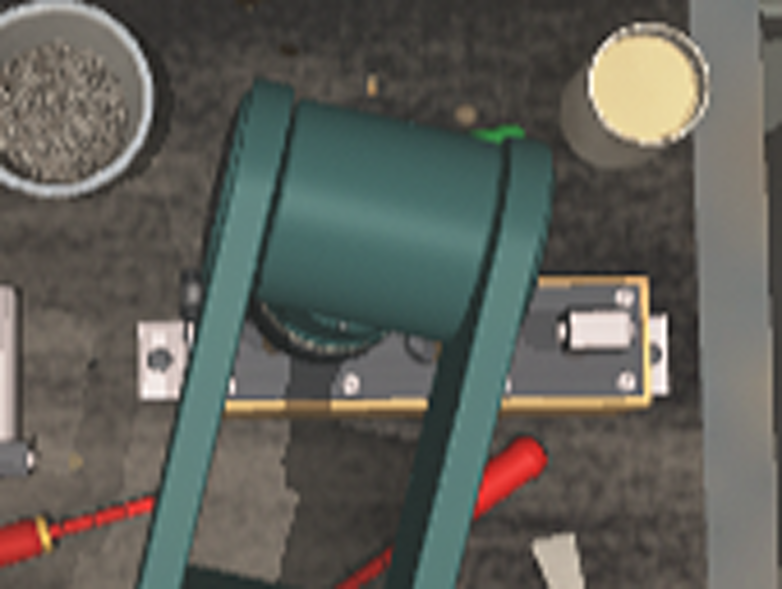

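Green has fallen as well; it lies behind the block at (440,455). The held rod's tip is at (230,388), the hole at (232,414). I'll measure the tip offset more closely.

```bash
python3 - <<'E'
from h import *
import pickle
ims=[]
for n in ("scene5","scene8"):
    f=pickle.load(open(n+".pkl","rb")); im=cv2.cvtColor(np.array(f["pixels"]),cv2.COLOR_RGB2BGR)[150:210,285:325]
    ims.append(cv2.resize(im,None,fx=9,fy=9,interpolation=cv2.INTER_CUBIC))
cv2.imwrite("pics/cmp.png",np.hstack(ims))
g=f
for P in ((.563,-.079,.095),(.566,-.080,.095),(.5641,-.0801,.121)): print(P,(proj(g,P)-[285,150]+.5)*9-.5)
E
```

```text
(0.563, -0.079, 0.095) [154.30245119 459.76382145]
(0.566, -0.08, 0.095) [163.79561596 455.12669734]
(0.5641, -0.0801, 0.121) [164.90717843 389.48568399]
```

View pics/cmp.png

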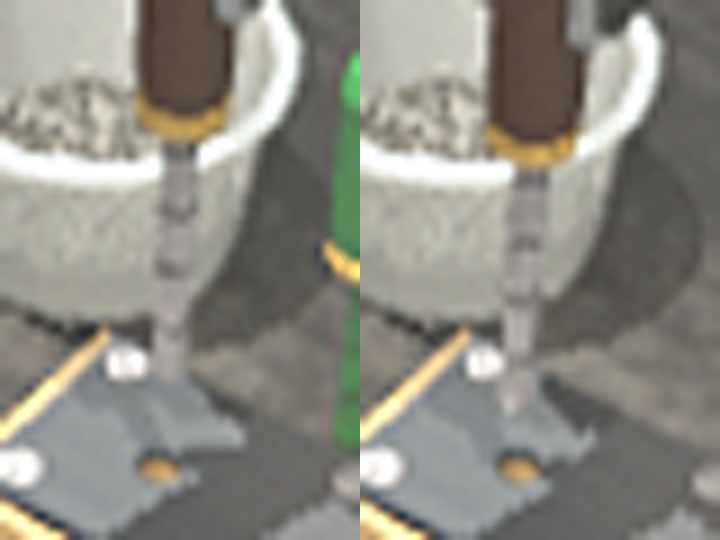

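Request:
step_arm(
  slide=[
    [-0.004, -0.0007, 0.005],
    [-0.003, 0, 0.006],
    [0, 0, 0.004],
    [0, 0, 0],
  ],
  roll=[0, 0, 0, 0],
  hand=[0.01, 0.01, 0.01, 0.01],
)

```text
time: 9.07
tool_pos: [0.5707, -0.0837, 0.2132]
orientation: [0.005, 0.001, 1.0, -0.004]
ft_force: [-0.0, -0.5, -2.0]
finger_gap: 0.0237
```

```bash
python3 go.py .568 -.0803 .21 90 .02; cat > tip.py <<'E'
import sys
from h import *
import pickle
n=sys.argv[1]
f=grab("scene"); pickle.dump(f,open(n+".pkl","wb")); save(f,n,(285,150,325,210),9)
E
python3 tip.py s9
```

```text
t 9.07 tcp [ 0.5707 -0.0837  0.2132] yaw 89.83 tilt [ 0.0106 -0.0085] F [-0.  -0.5 -2. ] gap 0.0237
n 1 d [-0.0027  0.0034 -0.0032] roll tot -0.17
[0.0027, 0.0034, 0.0032] -0.17
```

View pics/s9.png

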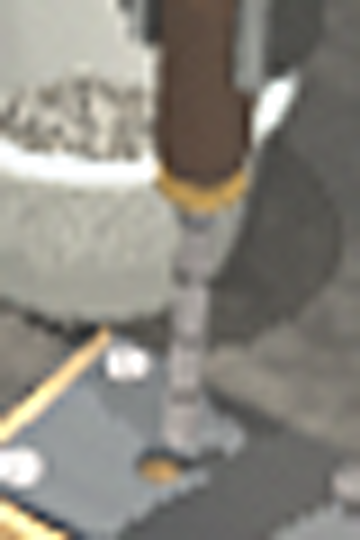

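Request:
step_arm(
  slide=[
    [0.0037, 0.0035, 0],
    [0, 0, 0],
    [0, 0, 0],
  ],
  roll=[0, 0, 0],
  hand=[0.01, 0.01, 0.01],
)

```text
time: 9.37
tool_pos: [0.5666, -0.0804, 0.2131]
orientation: [0.005, 0.002, 1.0, -0.004]
ft_force: [1.1, -0.6, -1.4]
finger_gap: 0.0242
```

```bash
python3 go.py .567 -.0802 .21 90 .02; python3 tip.py s10
```

```text
t 9.37 tcp [ 0.5666 -0.0804  0.2131] yaw 89.78 tilt [ 0.0101 -0.0085] F [ 1.1 -0.6 -1.4] gap 0.0242
n 1 d [ 0.0004  0.0002 -0.0031] roll tot -0.22
[-0.0004, 0.0002, 0.0031] -0.22
```

View pics/s10.png

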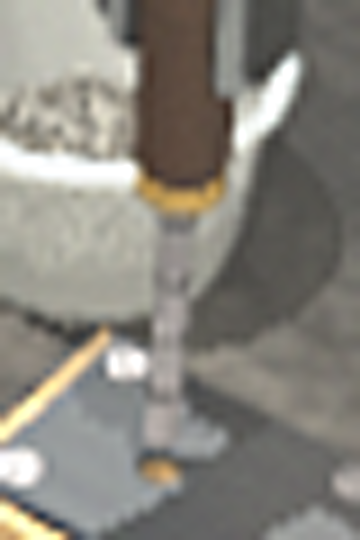

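The tip at (160,452) is right above the hole at (160,468). Lowering in.

Request:
step_arm(
  slide=[
    [0, 0, 0.006],
    [0, 0, 0.006],
    [0, 0, 0.006],
    [0, 0, 0.006],
  ],
  roll=[0, 0, 0, 0],
  hand=[0.01, 0.01, 0.01, 0.01],
)

```text
time: 9.75
tool_pos: [0.5679, -0.0806, 0.1899]
orientation: [0.008, 0.002, 1.0, -0.005]
ft_force: [-0.4, -0.4, -0.5]
finger_gap: 0.0236
```

```bash
python3 go.py .567 -.0802 .18 90 .02; python3 tip.py s11
```

```text
t 9.75 tcp [ 0.5679 -0.0806  0.1899] yaw 89.8 tilt [ 0.0152 -0.0096] F [-0.4 -0.4 -0.5] gap 0.0236
n 1 d [-0.0009  0.0004 -0.0099] roll tot -0.2
[0.0009, 0.0004, 0.0099] -0.2
```

View pics/s11.png

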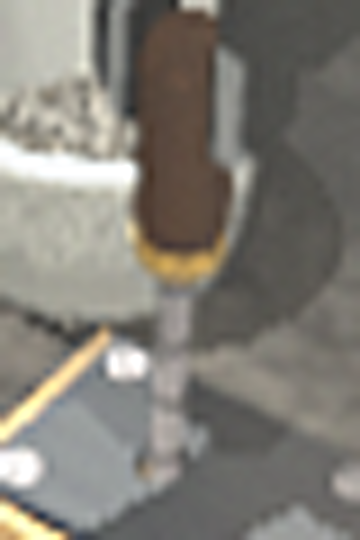

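The rod is in the hole with no force. I continue, correcting the x drift.

Request:
step_arm(
  slide=[
    [0.0015, 0, 0.008],
    [0.001, 0, 0.01],
    [0.001, 0, 0.01],
    [0.001, 0, 0.01],
  ],
  roll=[0, 0, 0, 0],
  hand=[0.01, 0.01, 0.01, 0.01],
)

```text
time: 10.13
tool_pos: [0.5637, -0.0808, 0.1477]
orientation: [0.008, 0.002, 1.0, -0.005]
ft_force: [0.6, 1.2, -1.5]
finger_gap: 0.0234
```

```bash
python3 go.py .566 -.0802 .114 90 .01
```

```text
t 10.13 tcp [ 0.5637 -0.0808  0.1477] yaw 89.81 tilt [ 0.015  -0.0091] F [ 0.6  1.2 -1.5] gap 0.0234
n 4 d [ 0.0023  0.0006 -0.0337] roll tot -0.19
[-0.0006, 0.0001, 0.0084] -0.05
[-0.0006, 0.0001, 0.0084] -0.05
[-0.0006, 0.0001, 0.0084] -0.05
[-0.0006, 0.0001, 0.0084] -0.05
```

Request:
step_arm(
  slide=[
    [-0.001, 0, 0.008],
    [0, 0, 0.008],
    [0, 0, 0.008],
    [0, 0, 0.005],
    [0, 0, 0.003],
  ],
  roll=[0, 0, 0, 0, 0],
  hand=[0.01, 0.01, 0.01, 0.01, 0.01],
)

```text
time: 10.55
tool_pos: [0.5647, -0.0807, 0.1138]
orientation: [0.007, 0.002, 1.0, -0.004]
ft_force: [-9.2, 3.3, 24.1]
finger_gap: 0.0237
```

```bash
python3 go.py .566 -.0802 .114 90 .01
```

```text
t 10.55 tcp [ 0.5647 -0.0807  0.1138] yaw 89.81 tilt [ 0.0147 -0.0085] F [-9.2  3.3 24.1] gap 0.0237
n 1 d [0.0013 0.0005 0.0002] roll tot -0.19
[-0.0013, 0.0005, -0.0002] -0.19
```

The collar is seated (24 N at the grasp height). Release and rise.

Request:
step_arm(
  slide=[
    [0, 0, 0],
    [0, 0, 0],
    [0, 0, 0],
    [0, 0, 0],
  ],
  roll=[0, 0, 0, 0],
  hand=[0.035, 0.05, 0.06, 0.06],
)

```text
time: 10.88
tool_pos: [0.5661, -0.0813, 0.116]
orientation: [0.01, 0.002, 1.0, -0.005]
ft_force: [0.9, 0.3, 0.3]
finger_gap: 0.06
```

Request:
step_arm(
  slide=[
    [0, 0, -0.02],
    [0, 0, -0.03],
    [0, 0, -0.035],
    [0, 0, -0.03],
    [0, 0.02, -0.01],
  ],
  roll=[0, 0, 0, 0, 0],
  hand=[0.06, 0.06, 0.06, 0.06, 0.06],
)

```text
time: 11.3
tool_pos: [0.5603, -0.0619, 0.2364]
orientation: [0.001, 0.004, 1.0, -0.004]
ft_force: [0.3, 0.6, 0.7]
finger_gap: 0.0599
```

```bash
python3 go.py .49 .19 .2 107 .04; python3 - <<'E'
from h import *
import pickle
for n in ("scene","top"):
    f=grab(n); save(f,n+"12",(150,100,430,340) if n=="scene" else (130,100,410,300),2.8); pickle.dump(f,open(n+"12.pkl","wb"))
E
```

```text
t 11.3 tcp [ 0.5603 -0.0619  0.2364] yaw 89.57 tilt [ 0.0019 -0.0082] F [0.3 0.6 0.7] gap 0.0599
n 7 d [-0.0703  0.2519 -0.0364] roll tot -17.43
[0.0103, 0.0359, 0.0052] -2.49
[0.0087, 0.0363, 0.0052] -2.49
[0.0072, 0.0367, 0.0052] -2.49
[0.0056, 0.0369, 0.0052] -2.49
[0.0039, 0.0371, 0.0052] -2.49
[0.0023, 0.0373, 0.0052] -2.49
[0.0007, 0.0374, 0.0052] -2.49
```

View pics/scene12.png

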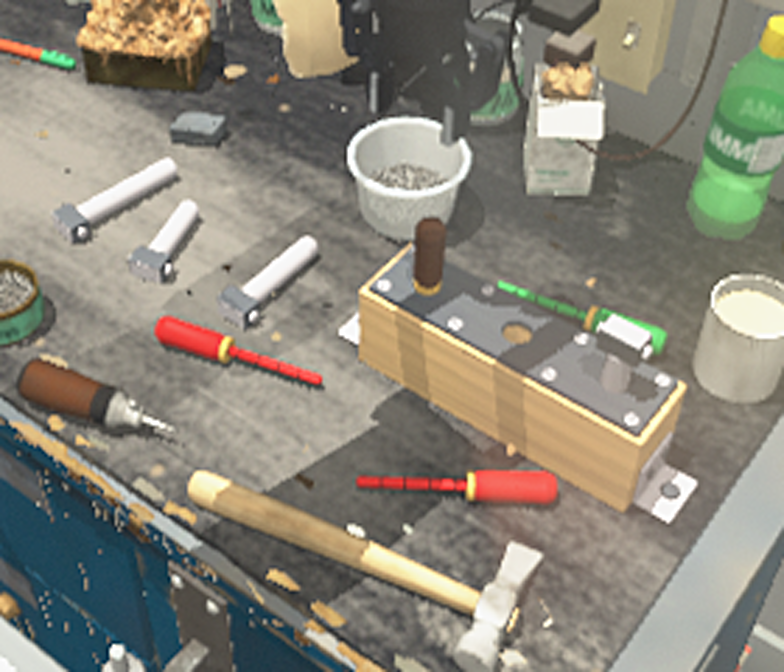

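View pics/top12.png

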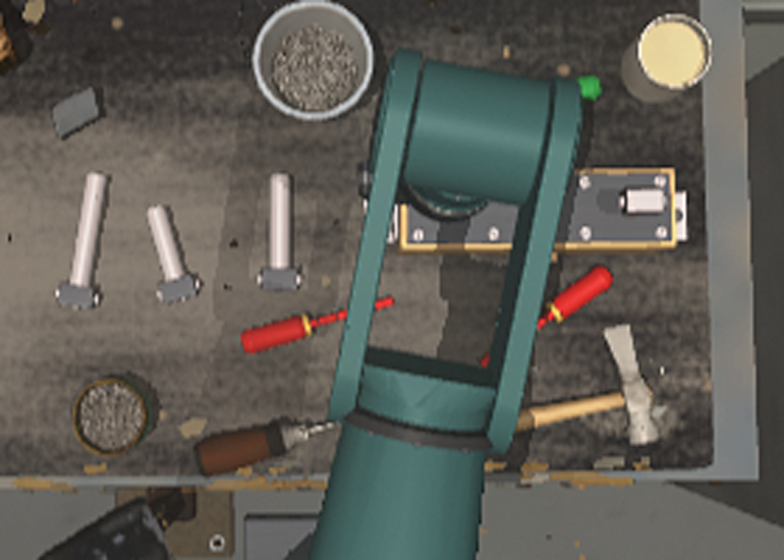

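The rod stands seated at (428,258) in its hole. The three stakes, hammer and tin are unmoved, and the red and green look-alikes lie clear. In the robot frame, correcting both cameras by the rod's gripped position, the short stake's head is at about (0.495, 0.192), pin yaw 105.5.

Request:
step_arm(
  slide=[
    [0.009, 0.036, 0.0],
    [0.008, 0.036, 0],
    [0.007, 0.036, 0.01],
    [0.004, 0.036, 0.02],
    [0.001, 0.033, 0.02],
  ],
  roll=[-3.2, -3.2, -3.2, -3.2, -3],
  hand=[0.062, 0.062, 0.062, 0.062, 0.062],
  squeeze=50,
)

```text
time: 11.82
tool_pos: [0.5145, 0.1123, 0.1813]
orientation: [0.003, -0.136, 0.991, -0.006]
ft_force: [1.2, 1.0, -0.4]
finger_gap: 0.0618
```

```bash
python3 go.py .495 .192 .12 105.5 .04
```

```text
t 11.82 tcp [0.5145 0.1123 0.1813] yaw 105.65 tilt [ 0.007  -0.0102] F [ 1.2  1.  -0.4] gap 0.0618
n 3 d [-0.0195  0.0797 -0.0613] roll tot 0.15
[-0.0009, 0.0273, 0.0204] 0.05
[-0.0009, 0.0273, 0.0204] 0.05
[-0.0009, 0.0273, 0.0204] 0.05
```

Request:
step_arm(
  slide=[
    [-0.001, 0.027, 0.015],
    [-0.001, 0.025, 0.015],
    [-0.001, 0.012, 0.01],
    [0, 0, 0],
    [0, 0, 0],
  ],
  roll=[0, 0, 0, 0, 0],
  hand=[0.062, 0.062, 0.062, 0.062, 0.062],
)

```text
time: 12.23
tool_pos: [0.4899, 0.18, 0.125]
orientation: [-0.008, -0.142, 0.99, -0.007]
ft_force: [0.1, -0.4, 0.8]
finger_gap: 0.062
```

```bash
python3 go.py .495 .192 .04 105.5 .02
```

```text
t 12.23 tcp [0.4899 0.18   0.125 ] yaw 106.36 tilt [-0.0141 -0.0153] F [ 0.1 -0.4  0.8] gap 0.062
n 5 d [ 0.0051  0.012  -0.085 ] roll tot 0.86
[-0.0016, 0.002, 0.017] 0.17
[-0.0016, 0.002, 0.017] 0.17
[-0.0016, 0.002, 0.017] 0.17
[-0.0016, 0.002, 0.017] 0.17
[-0.0016, 0.002, 0.017] 0.17
```

Request:
step_arm(
  slide=[
    [-0.004, 0.006, 0.015],
    [-0.004, 0.004, 0.017],
    [0, 0, 0.017],
    [0, 0, 0.012],
    [0, 0, 0],
  ],
  roll=[0.4, 0.3, 0, 0, 0],
  hand=[0.062, 0.062, 0.062, 0.062, 0.062],
)

```text
time: 12.65
tool_pos: [0.498, 0.1853, 0.0633]
orientation: [-0.006, -0.133, 0.991, -0.008]
ft_force: [0.1, 0.1, -0.6]
finger_gap: 0.0621
```

```bash
python3 go.py .495 .192 .02 105.5 .02; python3 - <<'E'
from h import *
import pickle
for n in ("scene","top"):
    f=grab(n); save(f,n+"13",(160,100,290,230) if n=="scene" else (145,120,245,230),5); pickle.dump(f,open(n+"13.pkl","wb"))
E
```

```text
t 12.65 tcp [0.498  0.1853 0.0633] yaw 105.34 tilt [-0.0096 -0.0183] F [ 0.1  0.1 -0.6] gap 0.0621
n 3 d [-0.003   0.0067 -0.0433] roll tot -0.16
[0.0004, 0.0024, 0.0144] -0.05
[0.0004, 0.0024, 0.0144] -0.05
[0.0004, 0.0024, 0.0144] -0.05
```

View pics/scene13.png

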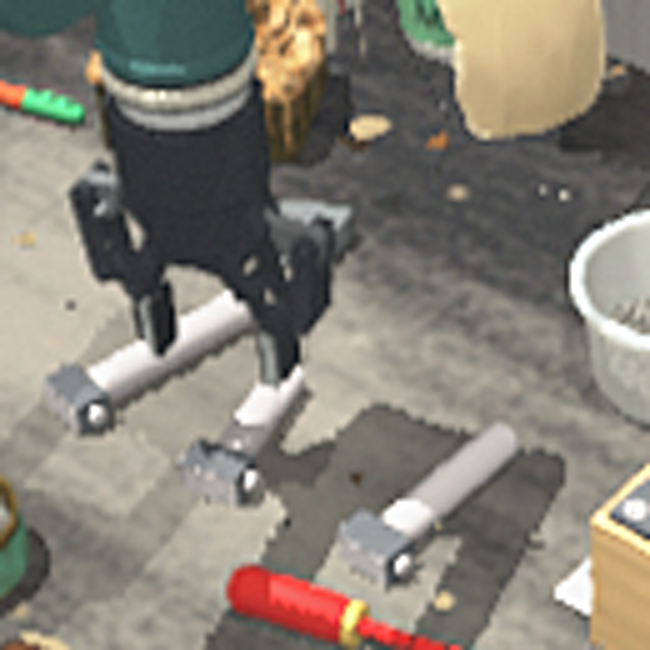

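View pics/top13.png

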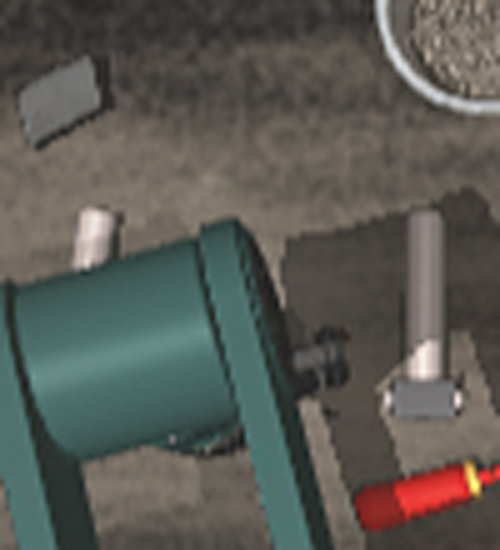

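The jaw is above the short stake. Fingertips are at (160,352) and (275,383), straddling its head at (222,470) once lowered; the red rod at (300,605) is clear.

Request:
step_arm(
  slide=[
    [0, 0.004, 0.012],
    [0.0015, 0.002, 0.012],
    [0, 0, 0.008],
    [0, 0, 0],
  ],
  roll=[0, 0, 0, 0],
  hand=[0.062, 0.062, 0.062, 0.062],
)

```text
time: 13.08
tool_pos: [0.5008, 0.1902, 0.0368]
orientation: [0.001, -0.132, 0.991, -0.008]
ft_force: [0.4, -0.2, -0.9]
finger_gap: 0.0621
```

```bash
python3 go.py .495 .192 .01 105.5 .02; python3 - <<'E'
from h import *
import pickle
for n in ("scene",):
    f=grab(n); save(f,n+"14",(180,140,240,210),8); pickle.dump(f,open(n+"14.pkl","wb"))
    for P in ((.495,.192,.011),): print((proj(f,P)-[180,140]+.5)*8-.5)
E
```

```text
t 13.08 tcp [0.5008 0.1902 0.0368] yaw 105.14 tilt [ 0.0047 -0.0147] F [ 0.4 -0.2 -0.9] gap 0.0621
n 2 d [-0.0058  0.0018 -0.0268] roll tot -0.36
[0.0025, 0.0016, 0.0134] -0.18
[0.0025, 0.0016, 0.0134] -0.18
[196.60544612 428.77382442]
```

View pics/scene14.png

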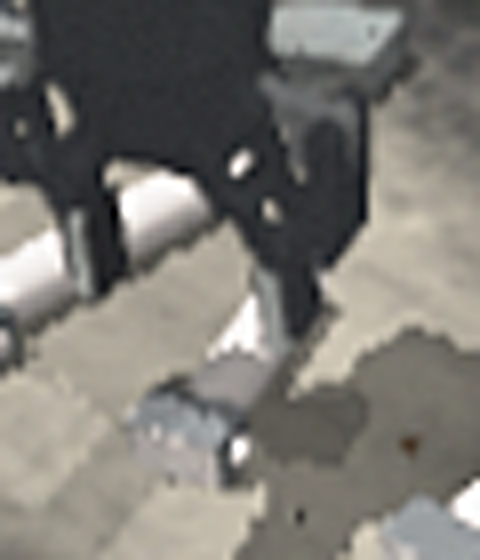

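Request:
step_arm(
  slide=[
    [0.004, 0.001, 0.004],
    [0.002, 0, 0.006],
    [0.001, 0, 0.006],
    [0, 0, 0],
  ],
  roll=[-0.3, 0, 0, 0],
  hand=[0.062, 0.062, 0.062, 0.062],
)

```text
time: 13.47
tool_pos: [0.4953, 0.1896, 0.0224]
orientation: [0.004, -0.135, 0.991, -0.007]
ft_force: [0.3, -0.4, 0.2]
finger_gap: 0.0621
```

```bash
python3 go.py .495 .192 .01 105.5 .02; python3 - <<'E'
from h import *
import pickle
for n in ("scene",):
    f=grab(n); save(f,n+"15",(180,140,240,210),8); pickle.dump(f,open(n+"15.pkl","wb"))
E
```

```text
t 13.47 tcp [0.4953 0.1896 0.0224] yaw 105.47 tilt [ 0.0099 -0.0133] F [ 0.3 -0.4  0.2] gap 0.0621
n 1 d [-0.0003  0.0024 -0.0124] roll tot -0.03
[-0.0004, 0.0024, 0.0124] -0.03
```

View pics/scene15.png

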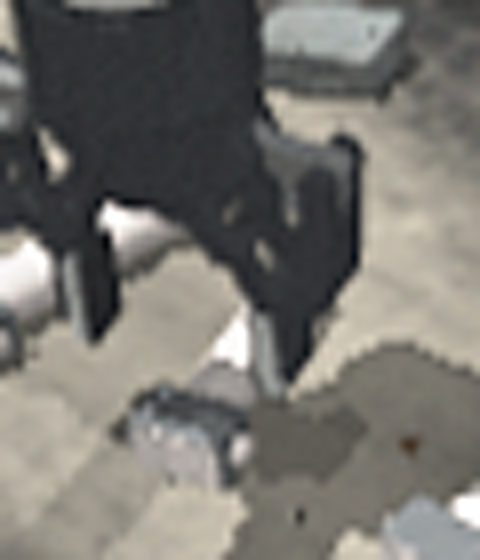

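Request:
step_arm(
  slide=[
    [0, 0.002, 0.006],
    [0, 0, 0.005],
    [0, 0, 0.003],
    [0, 0, 0],
  ],
  roll=[0, 0, 0, 0],
  hand=[0.062, 0.062, 0.062, 0.062],
)

```text
time: 13.85
tool_pos: [0.4958, 0.1919, 0.0082]
orientation: [0.005, -0.135, 0.991, -0.007]
ft_force: [-0.6, 0.0, -0.7]
finger_gap: 0.062
```

```bash
python3 go.py .495 .192 .005 105.5 .02; python3 - <<'E'
from h import *
import pickle
for n in ("scene",):
    f=grab(n); save(f,n+"16",(180,140,240,210),8); pickle.dump(f,open(n+"16.pkl","wb"))
E
```

```text
t 13.85 tcp [0.4958 0.1919 0.0082] yaw 105.48 tilt [ 0.0122 -0.0126] F [-0.6  0.  -0.7] gap 0.062
n 1 d [-0.0008  0.0001 -0.0032] roll tot -0.02
[0.0008, 0.0004, 0.0032] -0.02
```

View pics/scene16.png

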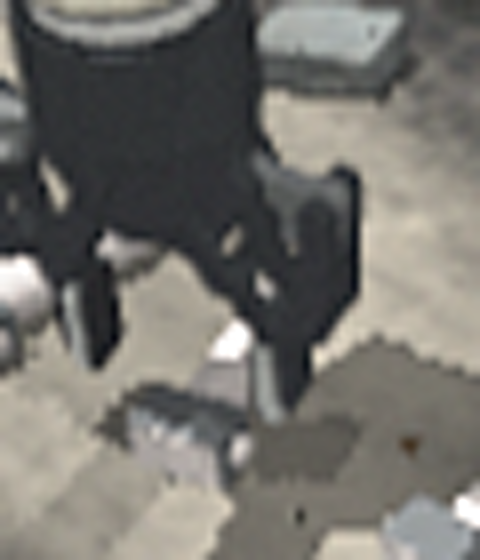

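```bash
python3 - <<'E'
from h import *
import pickle
f=pickle.load(open("scene16.pkl","rb"))
r=np.radians(105.5); ex=np.array([-np.sin(r),np.cos(r),0]); ey=np.array([np.cos(r),np.sin(r),0])
pr=lambda P:np.round((proj(f,P)-[180,140]+.5)*8-.5,0)
b=np.array([.0067,.0023,0])
for z in (.008,.015,.02,.025):
    c=np.array([.4958,.1919,z])-b
    print(z,[ (s,w,pr(c+ey*s+ex*w)) for s in (.031,-.031) for w in (.011,-.011)])
h=np.array([.495,.192,.011])-b
print("pin ends",pr(h+ey*.022),pr(h-ey*.022),"top corners", [pr(h+ey*s+ex*w+[0,0,.011]) for s in (.018,-.018) for w in (.011,-.011)])
E
```

```text
0.008 [(0.031, 0.011, array([ 95., 444.])), (0.031, -0.011, array([126., 403.])), (-0.031, 0.011, array([256., 493.])), (-0.031, -0.011, array([286., 451.]))]
0.015 [(0.031, 0.011, array([ 93., 430.])), (0.031, -0.011, array([124., 388.])), (-0.031, 0.011, array([255., 479.])), (-0.031, -0.011, array([285., 436.]))]
0.02 [(0.031, 0.011, array([ 91., 419.])), (0.031, -0.011, array([123., 378.])), (-0.031, 0.011, array([253., 468.])), (-0.031, -0.011, array([284., 426.]))]
0.025 [(0.031, 0.011, array([ 89., 408.])), (0.031, -0.011, array([121., 367.])), (-0.031, 0.011, array([252., 457.])), (-0.031, -0.011, array([282., 415.]))]
pin ends [131. 425.] [245. 460.] top corners [array([122., 426.]), array([153., 385.]), array([216., 455.]), array([247., 412.])]
```

Request:
step_arm(
  slide=[
    [0, 0, 0.005],
    [0, 0, 0.004],
    [0, 0, 0.003],
  ],
  roll=[0, 0, 0],
  hand=[0.062, 0.062, 0.062],
)

```text
time: 14.15
tool_pos: [0.4972, 0.192, -0.0035]
orientation: [0.007, -0.135, 0.991, -0.007]
ft_force: [-0.2, -0.0, 0.3]
finger_gap: 0.0619
```

```bash
python3 go.py .495 .192 -.003 105.5 .02
```

```text
t 14.15 tcp [ 0.4972  0.192  -0.0035] yaw 105.47 tilt [ 0.0149 -0.012 ] F [-0.2 -0.   0.3] gap 0.0619
n 1 d [-0.0022 -0.      0.0005] roll tot -0.03
[0.0021, 0.0006, -0.0005] -0.03
```

Request:
step_arm(
  slide=[
    [0.001, 0, 0],
    [0, 0, 0.003],
    [0, 0, 0.003],
  ],
  roll=[0, 0, 0],
  hand=[0.053, 0.053, 0.053],
)

```text
time: 14.4
tool_pos: [0.496, 0.1915, -0.0105]
orientation: [0.006, -0.135, 0.991, -0.007]
ft_force: [0.3, 0.8, 0.5]
finger_gap: 0.0531
```

```bash
python3 go.py .495 .192 -.003 105.5 .02; python3 - <<'E'
from h import *
import pickle
for n in ("scene",):
    f=grab(n); save(f,n+"17",(180,140,240,210),8); pickle.dump(f,open(n+"17.pkl","wb"))
E
```

```text
t 14.4 tcp [ 0.496   0.1915 -0.0105] yaw 105.47 tilt [ 0.0142 -0.0121] F [0.3 0.8 0.5] gap 0.0531
n 1 d [-0.001   0.0005  0.0075] roll tot -0.03
[0.0009, 0.0007, -0.0075] -0.03
```

View pics/scene17.png

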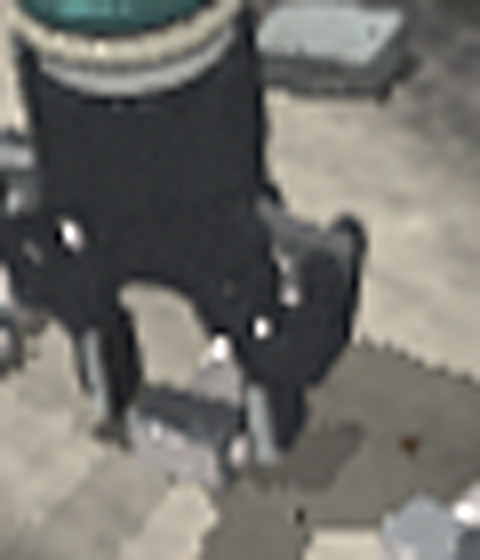

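Fingers now flank the head: right tip (270,460) beside the pin end (240,448), left tip (110,435). No contact yet. Slightly lower, then close.

Request:
step_arm(
  slide=[
    [0.001, 0.0005, 0.003],
    [0, 0, 0.001],
    [0, 0, 0],
    [0, 0, 0],
    [0, 0, 0],
  ],
  roll=[0, 0, 0, 0, 0],
  hand=[0.053, 0.048, 0.043, 0.038, 0.036],
)

```text
time: 14.87
tool_pos: [0.4947, 0.1918, -0.0151]
orientation: [0.006, -0.135, 0.991, -0.007]
ft_force: [0.1, 0.2, -1.4]
finger_gap: 0.0417
```

```bash
python3 go.py .495 .192 -.003 105.5 .02; python3 - <<'E'
from h import *
import pickle
for n in ("scene",):
    f=grab(n); save(f,n+"18",(180,140,240,210),8); pickle.dump(f,open(n+"18.pkl","wb"))
E
```

```text
t 14.87 tcp [ 0.4947  0.1918 -0.0151] yaw 105.48 tilt [ 0.0137 -0.0121] F [ 0.1  0.2 -1.4] gap 0.0417
n 1 d [0.0003 0.0002 0.0121] roll tot -0.02
[-0.0004, 0.0001, -0.0121] -0.02
```

View pics/scene18.png

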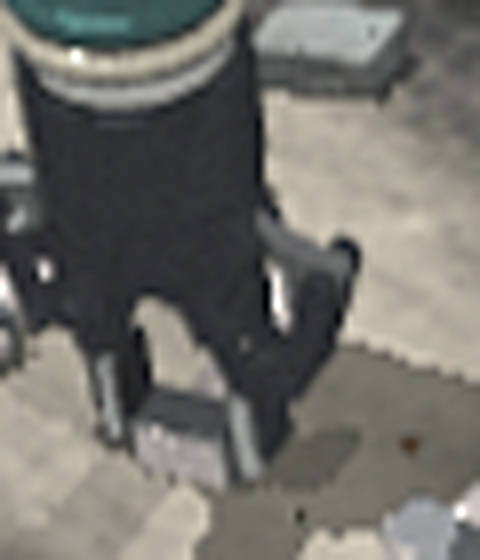

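Gap 0.0417, which is consistent with the 44 mm pin ends (the 25 mm handle read 0.0237). Lifting.

Request:
step_arm(
  slide=[
    [0, 0, -0.008],
    [0, 0, -0.01],
    [0, 0, -0.012],
    [0, 0, -0.012],
    [0, 0, -0.012],
  ],
  roll=[0, 0, 0, 0, 0],
  hand=[0.036, 0.036, 0.036, 0.036, 0.036],
)

```text
time: 15.33
tool_pos: [0.4894, 0.191, 0.0375]
orientation: [-0.0, -0.135, 0.991, -0.008]
ft_force: [0.5, 0.6, -2.3]
finger_gap: 0.0422
```

```bash
python3 go.py .495 .192 .1 105.5 .02; python3 - <<'E'
from h import *
import pickle
for n in ("scene",):
    f=grab(n); save(f,n+"19",(160,110,260,210),6); pickle.dump(f,open(n+"19.pkl","wb"))
E
```

```text
t 15.33 tcp [0.4894 0.191  0.0375] yaw 105.48 tilt [ 0.0017 -0.0157] F [ 0.5  0.6 -2.3] gap 0.0422
n 4 d [0.0056 0.001  0.0625] roll tot -0.02
[-0.0014, -0.0001, -0.0156] -0.01
[-0.0014, -0.0001, -0.0156] -0.01
[-0.0014, -0.0001, -0.0156] -0.01
[-0.0014, -0.0001, -0.0156] -0.01
```

View pics/scene19.png

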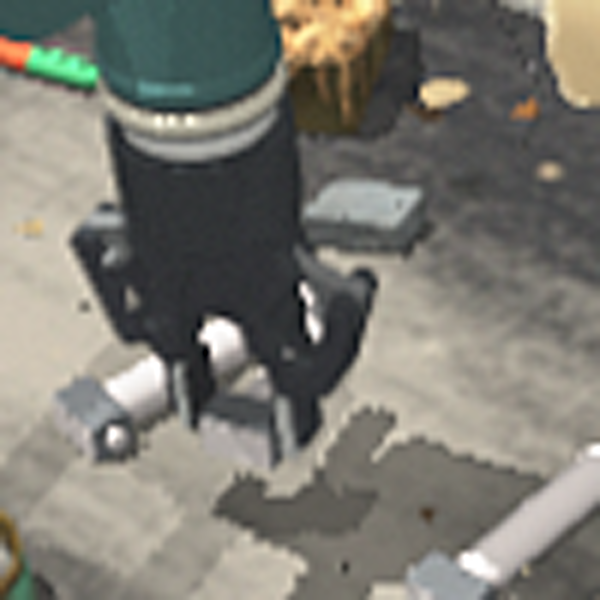

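Request:
step_arm(
  slide=[
    [0, 0, -0.012],
    [0, 0, -0.016],
    [0, 0, -0.018],
    [0, 0, -0.018],
    [0, 0, -0.018],
  ],
  roll=[0, 0, 0, 0, 0],
  hand=[0.036, 0.036, 0.036, 0.036, 0.036],
)

```text
time: 15.8
tool_pos: [0.4873, 0.1917, 0.1226]
orientation: [-0.002, -0.135, 0.991, -0.008]
ft_force: [0.7, 0.5, -3.0]
finger_gap: 0.0417
```

```bash
python3 go.py .495 .192 .2 105.5 .02; python3 - <<'E'
from h import *
import pickle
for n in ("scene",):
    f=grab(n); save(f,n+"20",(160,80,260,210),5); pickle.dump(f,open(n+"20.pkl","wb"))
E
```

```text
t 15.8 tcp [0.4873 0.1917 0.1226] yaw 105.48 tilt [-0.0015 -0.0168] F [ 0.7  0.5 -3. ] gap 0.0417
n 4 d [0.0077 0.0003 0.0774] roll tot -0.02
[-0.0019, -0.0005, -0.0193] -0.01
[-0.0019, -0.0005, -0.0193] -0.01
[-0.0019, -0.0005, -0.0193] -0.01
[-0.0019, -0.0005, -0.0193] -0.01
```

View pics/scene20.png

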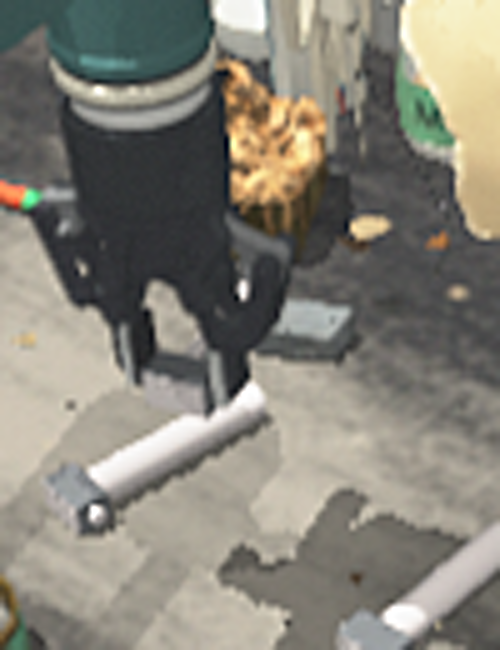

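The stake is up but still held horizontal by grip friction (head at (180,380), shank pointing away). I lower the squeeze so that it can swing.

Request:
step_arm(
  slide=[
    [0, 0, -0.012],
    [0, 0, -0.008],
    [0, 0, 0],
    [0, 0, 0],
    [0, 0, 0],
  ],
  roll=[0, 0, 0, 0, 0],
  hand=[0.036, 0.036, 0.036, 0.036, 0.036],
  squeeze=20,
)

```text
time: 16.27
tool_pos: [0.49, 0.1929, 0.1485]
orientation: [0.004, -0.135, 0.991, -0.007]
ft_force: [0.2, -0.2, -2.3]
finger_gap: 0.0417
```

```bash
python3 go.py .495 .192 .2 105.5 .02; python3 - <<'E'
from h import *
import pickle
for n in ("scene",):
    f=grab(n); save(f,n+"21",(160,80,260,210),5); pickle.dump(f,open(n+"21.pkl","wb"))
E
```

```text
t 16.27 tcp [0.49   0.1929 0.1485] yaw 105.47 tilt [ 0.009  -0.0138] F [ 0.2 -0.2 -2.3] gap 0.0417
n 3 d [ 0.005  -0.0009  0.0515] roll tot -0.03
[-0.0015, -0.0007, -0.0172] -0.01
[-0.0015, -0.0007, -0.0172] -0.01
[-0.0015, -0.0007, -0.0172] -0.01
```

View pics/scene21.png

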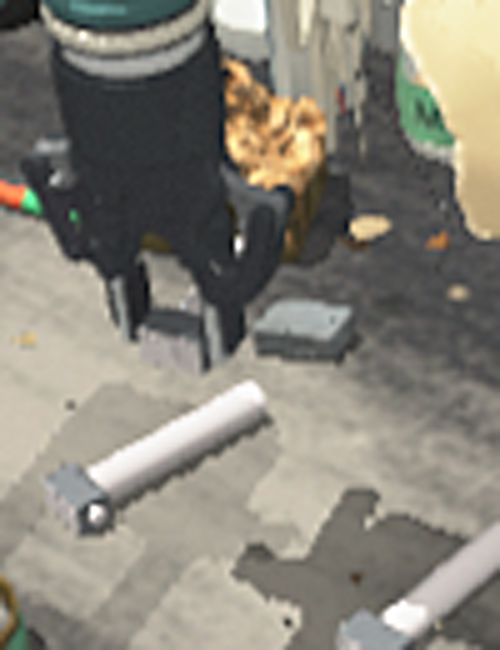

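Still horizontal. I go lower, so that a slip would be harmless, then ease the finger command to let the pin turn.

Request:
step_arm(
  slide=[
    [0, 0, 0.018],
    [0, 0, 0.02],
    [0, 0, 0.015],
    [0, 0, 0.004],
    [0, 0, 0],
  ],
  roll=[0, 0, 0, 0, 0],
  hand=[0.039, 0.039, 0.04, 0.04, 0.04],
  squeeze=20,
)

```text
time: 16.73
tool_pos: [0.4883, 0.1914, 0.0851]
orientation: [0.0, -0.135, 0.991, -0.008]
ft_force: [0.2, 0.1, -1.8]
finger_gap: 0.0421
```

Request:
step_arm(
  slide=[
    [0, 0, 0],
    [0, 0, 0],
  ],
  roll=[0, 0],
  hand=[0.041, 0.0413],
  squeeze=20,
)

```text
time: 16.9
tool_pos: [0.4877, 0.1912, 0.0843]
orientation: [-0.001, -0.135, 0.991, -0.008]
ft_force: [-0.9, 0.0, -1.8]
finger_gap: 0.0415
```

```bash
python3 go.py .495 .192 .2 105.5 .02; cat > sn.py <<'E'
import sys
from h import *
import pickle
n=sys.argv[1]; c=tuple(map(int,sys.argv[2:6])); s=float(sys.argv[6])
f=grab("scene"); save(f,n,c,s); pickle.dump(f,open(n+".pkl","wb"))
E
python3 sn.py s22 160 110 260 210 6
```

```text
t 16.9 tcp [0.4877 0.1912 0.0843] yaw 105.48 tilt [ 0.0004 -0.0163] F [-0.9  0.  -1.8] gap 0.0415
n 6 d [0.0073 0.0008 0.1157] roll tot -0.02
[-0.0012, -0.0002, -0.0193] -0.0
[-0.0012, -0.0002, -0.0193] -0.0
[-0.0012, -0.0002, -0.0193] -0.0
[-0.0012, -0.0002, -0.0193] -0.0
[-0.0012, -0.0002, -0.0193] -0.0
[-0.0012, -0.0002, -0.0193] -0.0
```

View pics/s22.png

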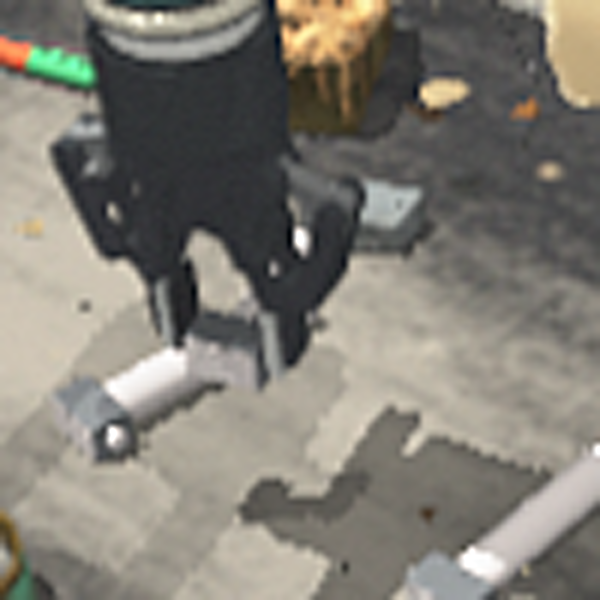

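Request:
step_arm(
  slide=[
    [0, 0, 0],
    [0, 0, 0],
  ],
  roll=[0, 0],
  hand=[0.0417, 0.0419],
)

```text
time: 17.12
tool_pos: [0.489, 0.1916, 0.0864]
orientation: [0.001, -0.135, 0.991, -0.008]
ft_force: [-0.2, -0.3, -2.3]
finger_gap: 0.0419
```

```bash
python3 go.py; python3 sn.py s23 160 110 260 210 6
```

```text
t 17.12 tcp [0.489  0.1916 0.0864] yaw 105.47 tilt [ 0.0042 -0.0152] F [-0.2 -0.3 -2.3] gap 0.0419
```

View pics/s23.png

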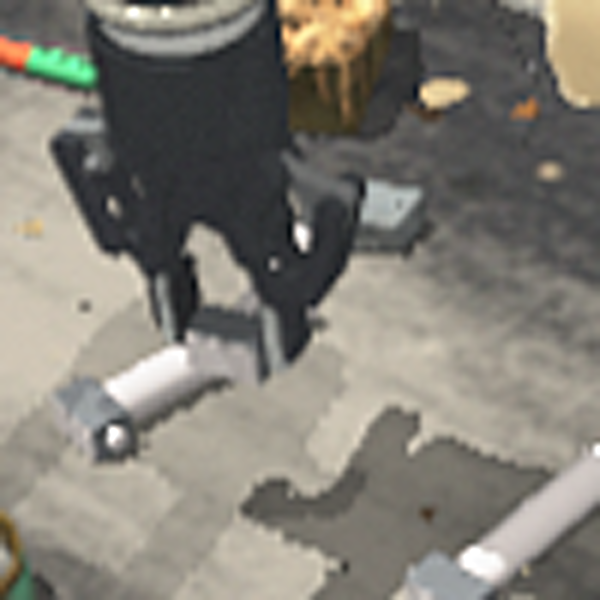

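Request:
step_arm(
  slide=[
    [0, 0, 0],
    [0, 0, 0],
  ],
  roll=[0, 0],
  hand=[0.0421, 0.0423],
)

```text
time: 17.33
tool_pos: [0.4899, 0.1919, 0.0879]
orientation: [0.002, -0.135, 0.991, -0.008]
ft_force: [0.6, 0.4, -3.1]
finger_gap: 0.0425
```

```bash
python3 go.py; python3 sn.py s24 160 110 260 210 6
```

```text
t 17.33 tcp [0.4899 0.1919 0.0879] yaw 105.47 tilt [ 0.0069 -0.0144] F [ 0.6  0.4 -3.1] gap 0.0425
```

View pics/s24.png

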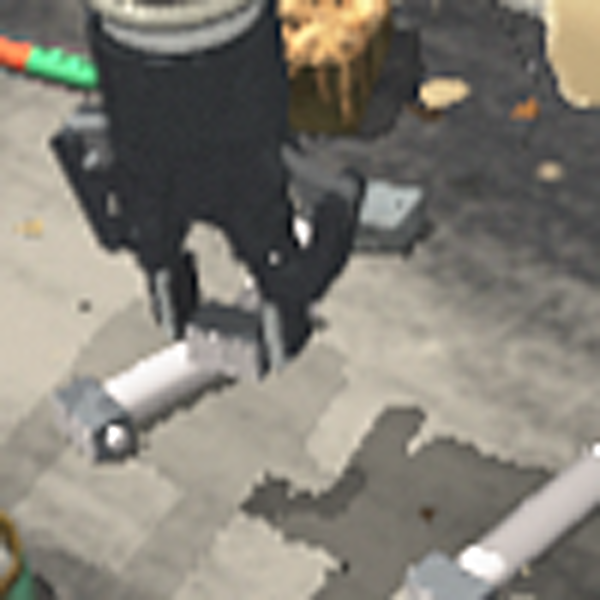

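Request:
step_arm(
  slide=[
    [0, 0, 0],
    [0, 0, 0],
  ],
  roll=[0, 0],
  hand=[0.0425, 0.0427],
)

```text
time: 17.55
tool_pos: [0.4901, 0.1919, 0.0882]
orientation: [0.003, -0.135, 0.991, -0.008]
ft_force: [0.6, -0.3, -2.0]
finger_gap: 0.0429
```

```bash
python3 go.py; python3 sn.py s25 160 110 260 210 6
```

```text
t 17.55 tcp [0.4901 0.1919 0.0882] yaw 105.47 tilt [ 0.0076 -0.0142] F [ 0.6 -0.3 -2. ] gap 0.0429
```

View pics/s25.png

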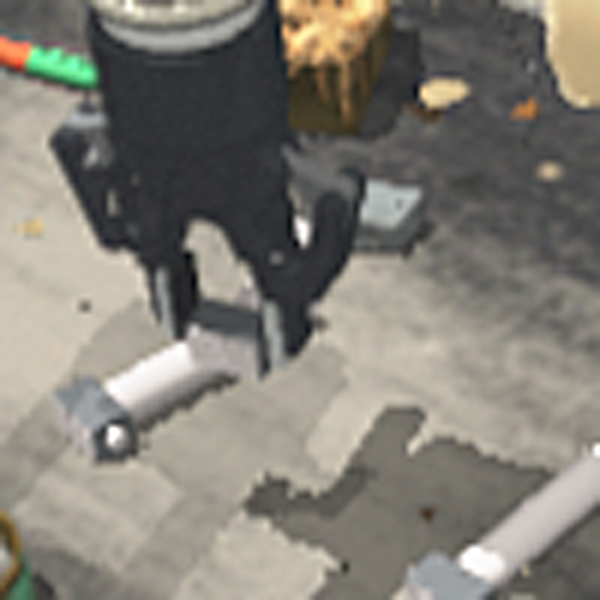

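Request:
step_arm(
  slide=[
    [0, 0, 0],
    [0, 0, 0],
  ],
  roll=[0, 0],
  hand=[0.043, 0.0433],
)

```text
time: 17.77
tool_pos: [0.49, 0.1919, 0.0882]
orientation: [0.003, -0.135, 0.991, -0.008]
ft_force: [0.6, -0.4, -2.2]
finger_gap: 0.0433
```

```bash
python3 go.py; python3 sn.py s26 160 110 260 210 6
```

```text
t 17.77 tcp [0.49   0.1919 0.0882] yaw 105.47 tilt [ 0.0074 -0.0143] F [ 0.6 -0.4 -2.2] gap 0.0433
```

View pics/s26.png

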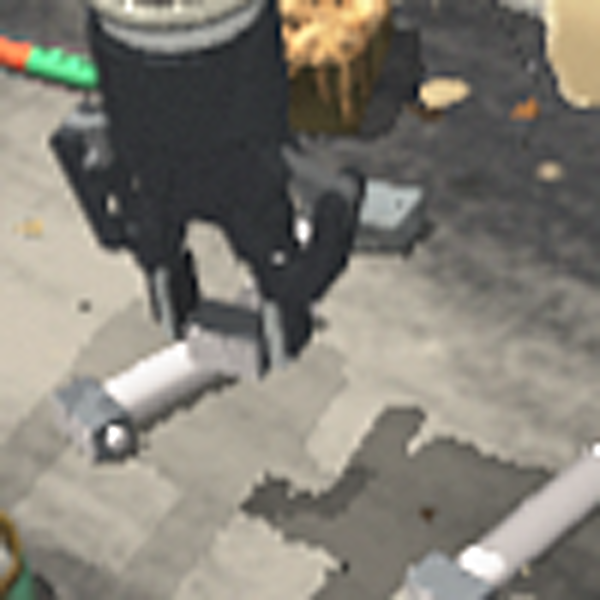

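Request:
step_arm(
  slide=[
    [0, 0, 0],
    [0, 0, 0],
  ],
  roll=[0, 0],
  hand=[0.0436, 0.0439],
)

```text
time: 17.98
tool_pos: [0.4904, 0.192, 0.0883]
orientation: [0.003, -0.135, 0.991, -0.007]
ft_force: [0.5, -0.2, -1.4]
finger_gap: 0.0438
```

```bash
python3 go.py; python3 sn.py s27 160 110 260 210 6
```

```text
t 17.98 tcp [0.4904 0.192  0.0883] yaw 105.47 tilt [ 0.0083 -0.014 ] F [ 0.5 -0.2 -1.4] gap 0.0438
```

View pics/s27.png

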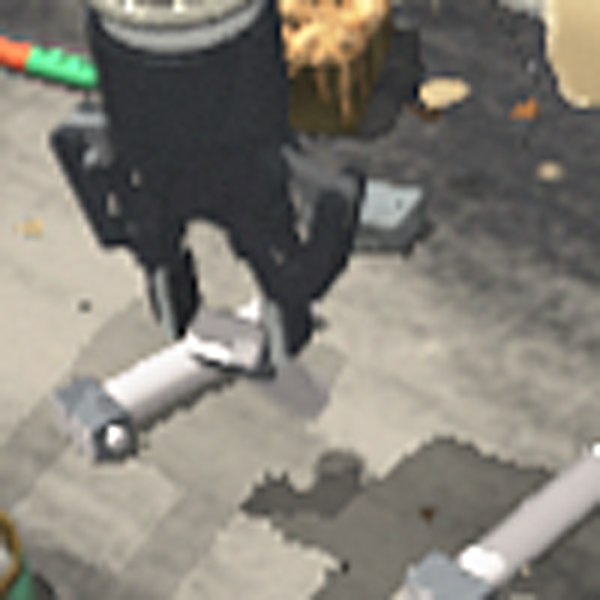

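It is swinging now; the shank is visible at (300,390). Let it settle a moment.

Request:
step_arm(
  slide=[
    [0, 0, 0],
    [0, 0, 0],
    [0, 0, 0],
  ],
  roll=[0, 0, 0],
  hand=[0.0438, 0.0438, 0.0436],
)

```text
time: 18.28
tool_pos: [0.4914, 0.1922, 0.09]
orientation: [0.005, -0.135, 0.991, -0.007]
ft_force: [0.5, 0.2, 0.1]
finger_gap: 0.0436
```

```bash
python3 go.py; python3 sn.py s28 160 110 260 210 6
```

```text
t 18.28 tcp [0.4914 0.1922 0.09  ] yaw 105.47 tilt [ 0.0112 -0.0133] F [0.5 0.2 0.1] gap 0.0436
```

View pics/s28.png

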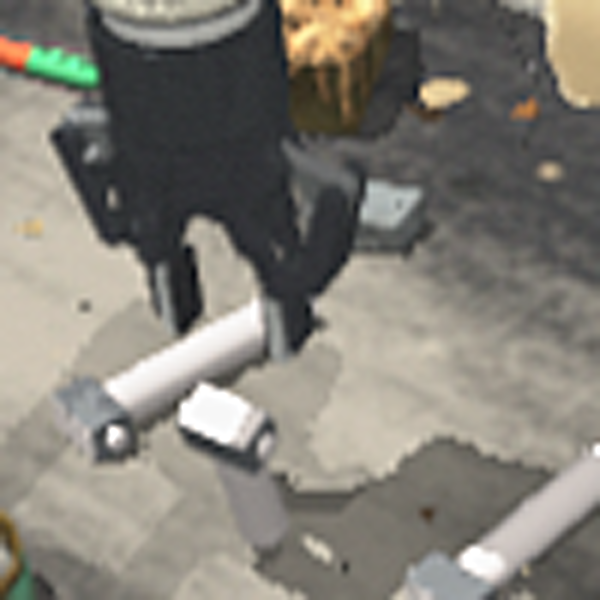

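It slipped out upright. Wait until it comes to rest and look.

Request:
step_arm(
  slide=[
    [0, 0, -0.01],
    [0, 0, -0.01],
    [0, 0, 0],
    [0, 0, 0],
    [0, 0, 0],
  ],
  roll=[0, 0, 0, 0, 0],
  hand=[0.06, 0.062, 0.062, 0.062, 0.062],
)

```text
time: 18.75
tool_pos: [0.4922, 0.1928, 0.114]
orientation: [0.006, -0.135, 0.991, -0.007]
ft_force: [0.0, -0.3, 0.8]
finger_gap: 0.0618
```

```bash
python3 go.py; python3 sn.py s29 140 100 300 230 4.6
```

```text
t 18.75 tcp [0.4922 0.1928 0.114 ] yaw 105.47 tilt [ 0.0146 -0.0123] F [ 0.  -0.3  0.8] gap 0.0618
```

View pics/s29.png

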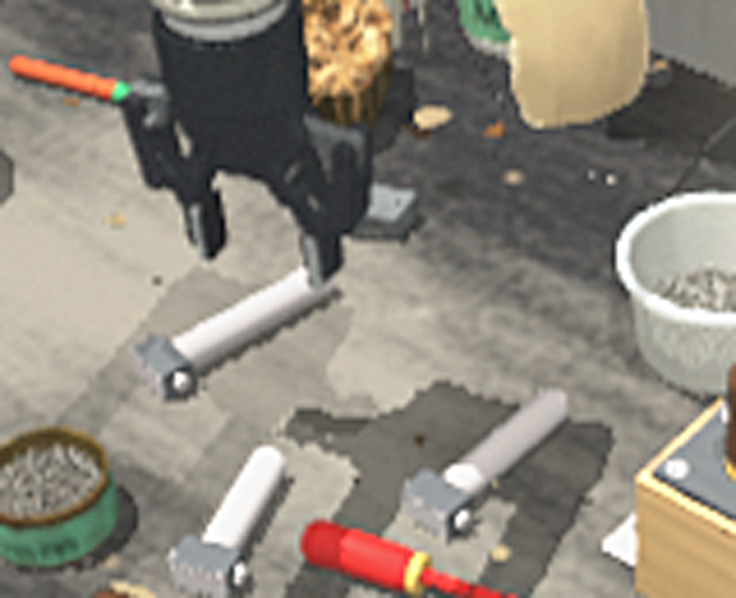

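The short stake fell towards the robot and lies with its head at (205,560), shank towards (265,455). I'll locate it again.

```bash
python3 - <<'E'
from h import *
import pickle
f=grab("top"); save(f,"top30",(120,150,270,270),5.2); pickle.dump(f,open("top30.pkl","wb"))
g=grab("scene"); save(g,"scene30",(160,190,220,240),10); pickle.dump(g,open("scene30.pkl","wb"))
E
```

```text
(no output)
```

View pics/top30.png

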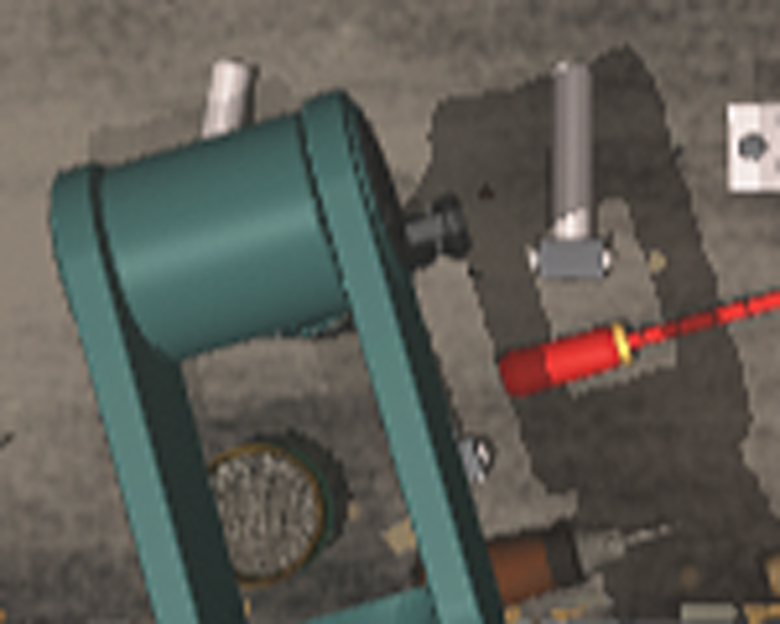

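View pics/scene30.png

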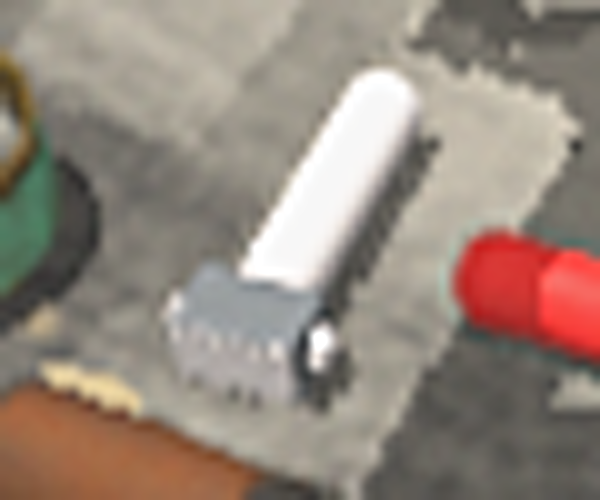

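```bash
python3 - <<'E'
from h import *
import pickle
np.set_printoptions(precision=4,suppress=True)
g=pickle.load(open("scene30.pkl","rb")); f=pickle.load(open("top30.pkl","rb"))
S=lambda u,v,z: ray(g,160+(u+.5)/10-.5,190+(v+.5)/10-.5,z)+[.0067,.0023,0]
T=lambda u,v,z: ray(f,120+(u+.5)/5.2-.5,150+(v+.5)/5.2-.5,z)+[.0016,-.0025,0]
a,b=S(172,308,.011),S(320,345,.011); print(a,b,(a+b)/2,np.linalg.norm(a-b),np.degrees(np.arctan2(*(a-b)[1::-1])))
ft=S(383,82,.02); print("foot",ft,np.degrees(np.arctan2(*(ft-(a+b)/2)[1::-1])),np.linalg.norm(ft[:2]-((a+b)/2)[:2]))
print("headtop corners",[S(*p,.022) for p in ((205,268),(325,300),(180,330),(300,352))], np.mean([S(*p,.022) for p in ((205,268),(325,300),(180,330),(300,352))],0))
print("top right pin",T(486,455,.011))
print("tin",T(258,510,.041))
E
python3 go.py .43 .16 .15 105 .04
```

```text
[0.3855 0.1803 0.011 ] [0.3999 0.1411 0.011 ] [0.3927 0.1607 0.011 ] 0.04173652545597817 110.1471629944965
foot [0.4724 0.1882 0.02  ] 19.054862292785533 0.08432752697039071
headtop corners [array([0.3943, 0.1751, 0.022 ]), array([0.4053, 0.1429, 0.022 ]), array([0.3754, 0.1646, 0.022 ]), array([0.3888, 0.1353, 0.022 ])] [0.3909 0.1545 0.022 ]
top right pin [0.3945 0.1356 0.011 ]
tin [0.3669 0.2576 0.041 ]
t 18.9 tcp [0.4916 0.1927 0.1131] yaw 105.47 tilt [ 0.0128 -0.0128] F [ 0.2  0.5 -0.1] gap 0.0622
n 2 d [-0.0616 -0.0327  0.0369] roll tot 0.47
[0.0341, -0.0075, -0.0185] 0.23
[0.034, -0.0077, -0.0185] 0.23
```

Request:
step_arm(
  slide=[
    [0.034, -0.007, 0],
    [0.034, -0.006, 0],
    [0.025, 0.003, 0.005],
    [0, 0, 0.01],
    [0, 0, 0],
  ],
  roll=[-1.5, -1.5, -1.5, 0, 0],
  hand=[0.06, 0.06, 0.06, 0.06, 0.06],
)

```text
time: 19.32
tool_pos: [0.4017, 0.1542, 0.0922]
orientation: [0.001, -0.175, 0.984, -0.008]
ft_force: [0.2, 0.2, -0.7]
finger_gap: 0.0599
```

```bash
python3 go.py .391 .158 .05 110 .02;
```

```text
t 19.32 tcp [0.4017 0.1542 0.0922] yaw 110.19 tilt [ 0.0055 -0.0149] F [ 0.2  0.2 -0.7] gap 0.0599
n 3 d [-0.0107  0.0038 -0.0422] roll tot 0.19
[0.0029, 0.0024, 0.0141] 0.06
[0.0029, 0.0024, 0.0141] 0.06
[0.0029, 0.0024, 0.0141] 0.06
```

Request:
step_arm(
  slide=[
    [0.005, 0.004, 0.014],
    [0.003, 0.002, 0.014],
    [0.001, 0.001, 0.01],
    [0, 0, 0.006],
    [0, 0, 0],
  ],
  roll=[0, 0, 0, 0, 0],
  hand=[0.06, 0.06, 0.06, 0.06, 0.06],
)

```text
time: 19.73
tool_pos: [0.394, 0.158, 0.0469]
orientation: [0.003, -0.175, 0.985, -0.008]
ft_force: [-0.8, -0.6, 0.3]
finger_gap: 0.06
```

```bash
python3 go.py .391 .158 .03 110 .02; python3 - <<'E'
from h import *
import pickle
f=grab("top"); save(f,"top31",(120,150,270,270),5.2); pickle.dump(f,open("top31.pkl","wb"))
g=grab("scene"); save(g,"scene31",(150,160,220,240),7.5); pickle.dump(g,open("scene31.pkl","wb"))
E
```

```text
t 19.73 tcp [0.394  0.158  0.0469] yaw 110.11 tilt [ 0.0086 -0.0141] F [-0.8 -0.6  0.3] gap 0.06
n 1 d [-0.003  -0.     -0.0169] roll tot 0.11
[0.0028, 0.001, 0.0169] 0.11
```

View pics/top31.png

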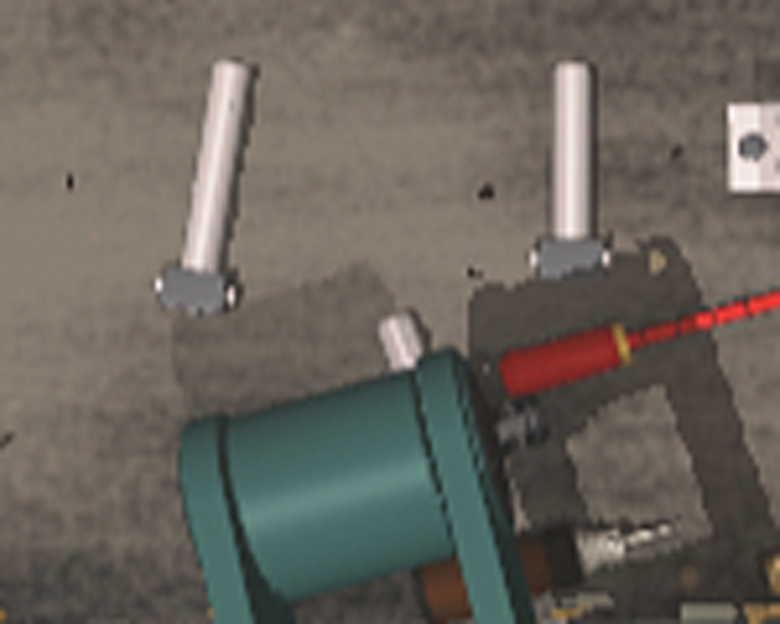

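View pics/scene31.png

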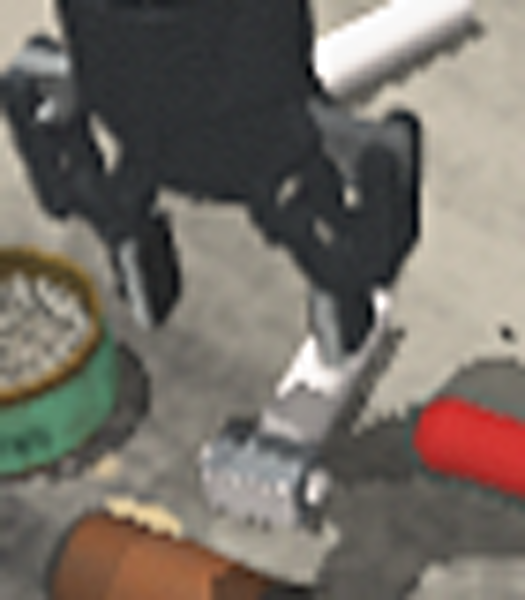

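Fingertips at (155,325) and (330,360) straddle the pin ends at (207,452) and (315,488). The tin edge, awl and red rod keep clear. I descend to touch the bench this time, for a deeper grip.

Request:
step_arm(
  slide=[
    [0.003, 0.001, 0.012],
    [0.001, 0, 0.014],
    [0, 0, 0.012],
    [0, 0, 0.006],
    [0, 0, 0],
  ],
  roll=[0, 0, 0, 0, 0],
  hand=[0.058, 0.056, 0.056, 0.056, 0.056],
)

```text
time: 20.25
tool_pos: [0.3977, 0.1586, 0.0081]
orientation: [0.01, -0.174, 0.985, -0.007]
ft_force: [-0.3, 0.9, -0.2]
finger_gap: 0.0559
```

```bash
python3 go.py .3905 .158 -.015 110 .02; python3 sn.py s32 150 160 220 240 7.5
```

```text
t 20.25 tcp [0.3977 0.1586 0.0081] yaw 110.06 tilt [ 0.0218 -0.0107] F [-0.3  0.9 -0.2] gap 0.0559
n 2 d [-0.0072 -0.0006 -0.0231] roll tot 0.06
[0.0035, 0.001, 0.0115] 0.03
[0.0035, 0.001, 0.0115] 0.03
```

View pics/s32.png

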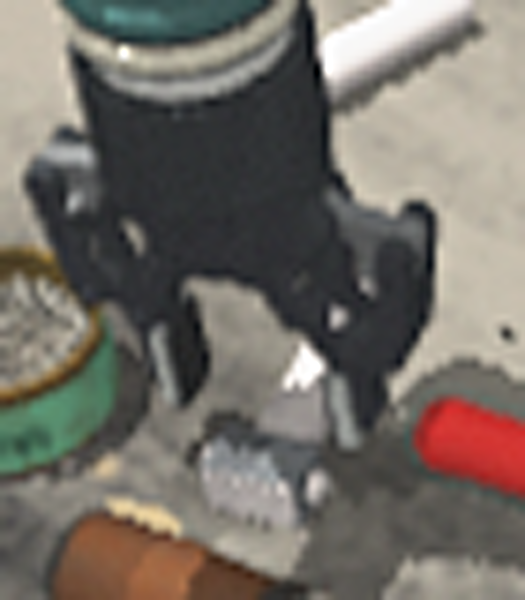

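Request:
step_arm(
  slide=[
    [0.006, 0.001, 0.006],
    [0.003, 0.001, 0.006],
    [0.002, 0, 0.006],
    [0.001, 0, 0.003],
  ],
  roll=[0, 0, 0, 0],
  hand=[0.054, 0.053, 0.053, 0.053],
)

```text
time: 20.63
tool_pos: [0.3889, 0.1569, -0.0108]
orientation: [0.014, -0.174, 0.985, -0.007]
ft_force: [0.4, 0.4, -0.3]
finger_gap: 0.0529
```

```bash
python3 go.py .3905 .158 -.015 110 .02; python3 sn.py s33 150 160 220 240 7.5
```

```text
t 20.63 tcp [ 0.3889  0.1569 -0.0108] yaw 110.05 tilt [ 0.0296 -0.0087] F [ 0.4  0.4 -0.3] gap 0.0529
n 1 d [ 0.0016  0.0011 -0.0042] roll tot 0.05
[-0.0019, 0.0005, 0.0042] 0.05
```

View pics/s33.png

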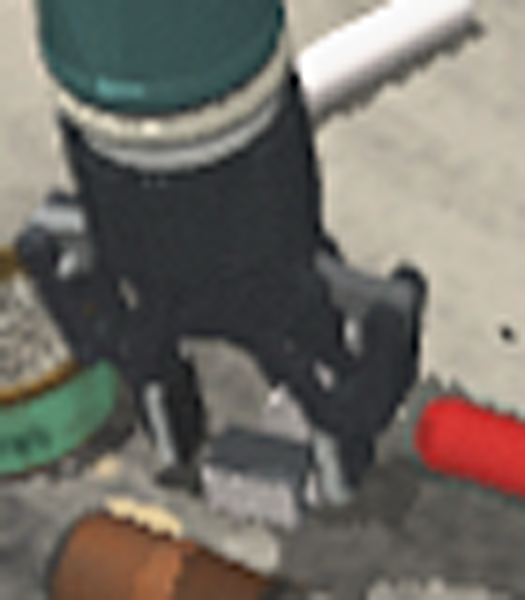

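Request:
step_arm(
  slide=[
    [0, 0, 0.003],
    [0, 0, 0.003],
    [0, 0, 0.003],
  ],
  roll=[0, 0, 0],
  hand=[0.05, 0.049, 0.048],
)

```text
time: 20.93
tool_pos: [0.3891, 0.1568, -0.0204]
orientation: [0.014, -0.174, 0.985, -0.007]
ft_force: [0.5, -0.1, 0.4]
finger_gap: 0.0479
```

```bash
python3 go.py .3905 .158 -.015 110 .02
```

```text
t 20.93 tcp [ 0.3891  0.1568 -0.0204] yaw 110.05 tilt [ 0.0301 -0.0085] F [ 0.5 -0.1  0.4] gap 0.0479
n 1 d [0.0014 0.0012 0.0054] roll tot 0.05
[-0.0017, 0.0007, -0.0054] 0.05
```

Request:
step_arm(
  slide=[
    [0, 0, 0.003],
    [0, 0, 0.003],
  ],
  roll=[0, 0],
  hand=[0.048, 0.047],
)

```text
time: 21.1
tool_pos: [0.3893, 0.1574, -0.0239]
orientation: [0.013, -0.174, 0.985, -0.006]
ft_force: [-16.3, -4.4, 43.9]
finger_gap: 0.0471
```

```bash
python3 go.py .3905 .158 -.015 110 .02; python3 sn.py s34 150 160 220 240 7.5
```

```text
t 21.1 tcp [ 0.3893  0.1574 -0.0239] yaw 110.07 tilt [ 0.0281 -0.0075] F [-16.3  -4.4  43.9] gap 0.0471
n 1 d [0.0012 0.0006 0.0089] roll tot 0.07
[-0.0013, 0.0002, -0.0089] 0.07
```

View pics/s34.png

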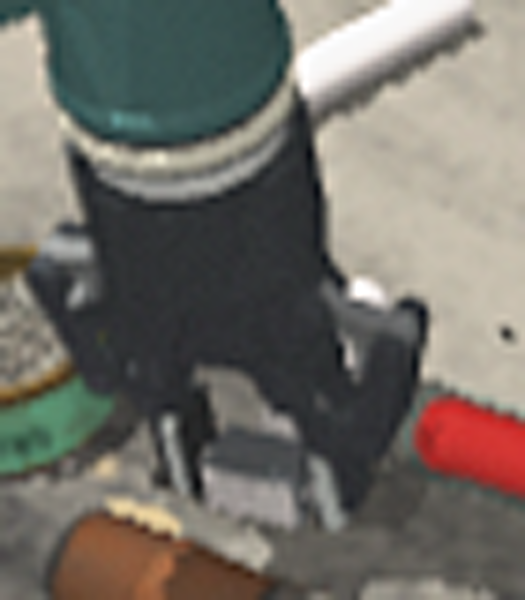

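Bench contact at TCP z -0.024, so the fingertips really end about 22 mm behind the reported TCP. The first grip had only the last 2–3 mm of the pads on the pin. I back off 3 mm and close.

Request:
step_arm(
  slide=[
    [0, 0, -0.003],
    [0, 0, -0.0005],
    [0, 0, 0],
    [0, 0, 0],
  ],
  roll=[0, 0, 0, 0],
  hand=[0.048, 0.043, 0.041, 0.041],
  squeeze=20,
)

```text
time: 21.48
tool_pos: [0.3901, 0.1577, -0.0185]
orientation: [0.014, -0.174, 0.985, -0.006]
ft_force: [-1.0, 0.1, 3.2]
finger_gap: 0.043
```

```bash
python3 go.py .3905 .158 -.015 110 .02; python3 sn.py s35 150 160 220 240 7.5
```

```text
t 21.48 tcp [ 0.3901  0.1577 -0.0185] yaw 110.09 tilt [ 0.0295 -0.0072] F [-1.   0.1  3.2] gap 0.043
n 1 d [0.0004 0.0003 0.0035] roll tot 0.09
[-0.0005, 0.0001, -0.0035] 0.09
```

View pics/s35.png

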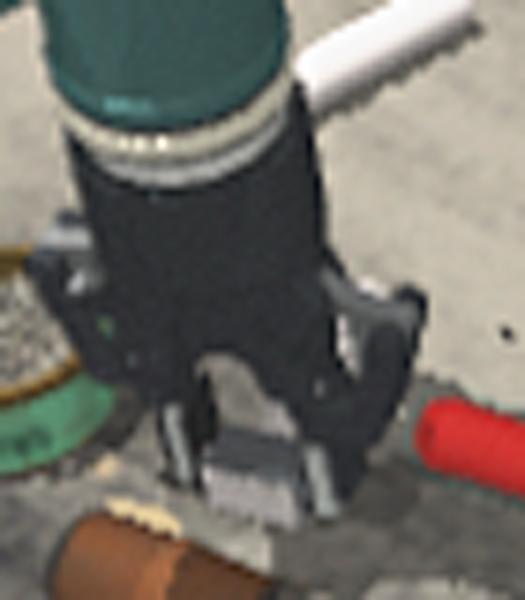

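Request:
step_arm(
  slide=[
    [0, 0, 0],
    [0, 0, 0.002],
    [0, 0, 0.001],
    [0, 0, 0],
    [0, 0, 0],
  ],
  roll=[0, 0, 0, 0, 0],
  hand=[0.047, 0.047, 0.044, 0.0425, 0.042],
  squeeze=20,
)

```text
time: 21.95
tool_pos: [0.3901, 0.1576, -0.0225]
orientation: [0.013, -0.174, 0.985, -0.006]
ft_force: [-0.1, -0.1, 2.5]
finger_gap: 0.0435
```

```bash
python3 go.py .3905 .158 -.015 110 .02
```

```text
t 21.95 tcp [ 0.3901  0.1576 -0.0225] yaw 110.08 tilt [ 0.0285 -0.0074] F [-0.1 -0.1  2.5] gap 0.0435
n 1 d [0.0004 0.0004 0.0075] roll tot 0.08
[-0.0005, 0.0002, -0.0075] 0.08
```

Request:
step_arm(
  slide=[
    [0, 0, -0.008],
    [0, 0, -0.012],
    [0, 0, -0.015],
    [0, 0, -0.018],
    [0, 0, -0.018],
  ],
  roll=[0, 0, 0, 0, 0],
  hand=[0.042, 0.042, 0.042, 0.042, 0.042],
)

```text
time: 22.37
tool_pos: [0.3804, 0.1559, 0.0433]
orientation: [0.003, -0.174, 0.985, -0.007]
ft_force: [0.2, 0.1, -2.0]
finger_gap: 0.0431
```

Request:
step_arm(
  slide=[
    [0, 0, -0.018],
    [0, 0, -0.016],
    [0, 0, -0.005],
    [0, 0, 0],
  ],
  roll=[0, 0, 0, 0],
  hand=[0.042, 0.042, 0.042, 0.042],
)

```text
time: 22.7
tool_pos: [0.3798, 0.1564, 0.086]
orientation: [0.004, -0.174, 0.985, -0.007]
ft_force: [0.2, 0.3, -2.3]
finger_gap: 0.0433
```

```bash
python3 go.py .3905 .158 .1 110 .02; python3 sn.py s36 140 130 240 240 5.4
```

```text
t 22.7 tcp [0.3798 0.1564 0.086 ] yaw 110.08 tilt [ 0.0103 -0.0126] F [ 0.2  0.3 -2.3] gap 0.0433
n 1 d [0.0107 0.0016 0.014 ] roll tot 0.08
[-0.0105, -0.0022, -0.014] 0.08
```

View pics/s36.png

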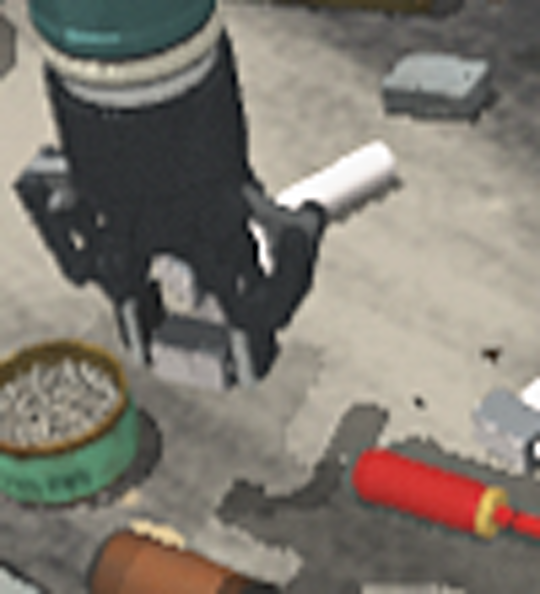

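Held horizontal with a deeper grip. Now loosen briefly and re-close within one call.

Request:
step_arm(
  slide=[
    [0, 0, 0],
    [0, 0, 0],
    [0, 0, 0],
    [0, 0, 0],
  ],
  roll=[0, 0, 0, 0],
  hand=[0.0436, 0.0439, 0.0439, 0.042],
)

```text
time: 23.08
tool_pos: [0.3776, 0.1557, 0.0815]
orientation: [0.001, -0.174, 0.985, -0.007]
ft_force: [-0.2, -0.6, -0.2]
finger_gap: 0.042
```

```bash
python3 go.py; python3 sn.py s37 140 130 240 240 5.4
```

```text
t 23.08 tcp [0.3776 0.1557 0.0815] yaw 110.08 tilt [ 0.0038 -0.0144] F [-0.2 -0.6 -0.2] gap 0.042
```

View pics/s37.png

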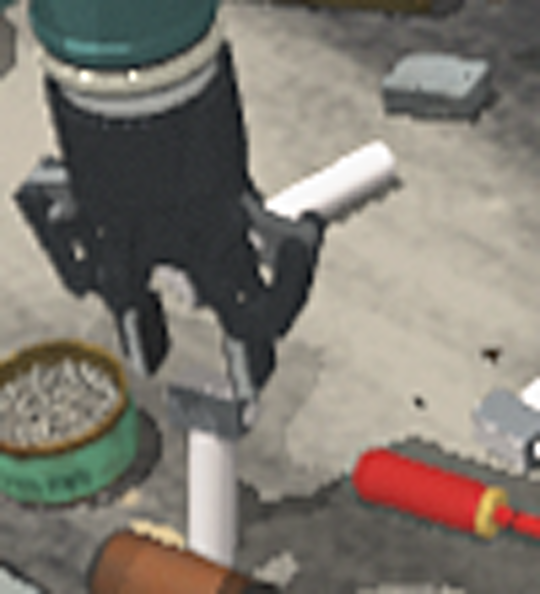

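It is slipping again, right at the tips and near upright. I try to catch it by opening, dropping and closing at once.

Request:
step_arm(
  slide=[
    [0, 0, 0.004],
    [0, 0, 0.025],
    [0, 0, 0.008],
    [0, 0, 0],
    [0, 0, 0],
  ],
  roll=[0, 0, 0, 0, 0],
  hand=[0.056, 0.05, 0.036, 0.036, 0.036],
  squeeze=60,
)

```text
time: 23.55
tool_pos: [0.3787, 0.1554, 0.0438]
orientation: [0.001, -0.174, 0.985, -0.007]
ft_force: [-0.0, -0.4, 0.6]
finger_gap: 0.0361
```

```bash
python3 go.py; python3 sn.py s38 120 130 240 260 4.6
```

```text
t 23.55 tcp [0.3787 0.1554 0.0438] yaw 110.07 tilt [ 0.0054 -0.014 ] F [-0.  -0.4  0.6] gap 0.0361
```

View pics/s38.png

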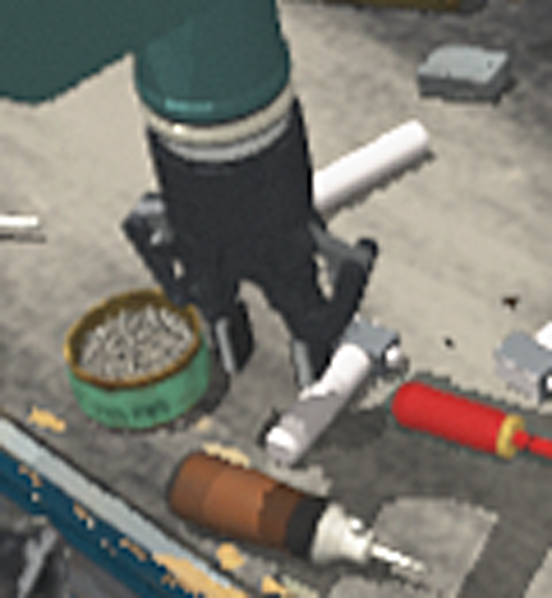

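It fell the other way: head at (370,345), foot at (280,440), on the bench and clear of tin and edge. New plan: grip deep, hold the pin only ~93 mm above the bench so that a slip is caught by the bench with the pin still between the pads, and loosen in 0.1 mm steps. Raise the arm and locate the stake.

Request:
step_arm(
  slide=[
    [0, 0, -0.02],
    [0, 0, -0.03],
    [0.02, 0, -0.03],
    [0.03, 0, 0],
    [0.02, 0, 0],
  ],
  roll=[0, 0, 0, 0, 0],
  hand=[0.056, 0.056, 0.056, 0.056, 0.056],
)

```text
time: 24.02
tool_pos: [0.3139, 0.1327, 0.131]
orientation: [0.003, -0.174, 0.985, -0.007]
ft_force: [-1.0, 0.6, -0.7]
finger_gap: 0.0563
```

```bash
python3 go.py; python3 - <<'E'
from h import *
import pickle
f=grab("top"); save(f,"top39",(120,150,270,270),5.2); pickle.dump(f,open("top39.pkl","wb"))
g=grab("scene"); save(g,"scene39",(160,180,240,250),9); pickle.dump(g,open("scene39.pkl","wb"))
E
```

```text
t 24.02 tcp [0.3139 0.1327 0.131 ] yaw 110.08 tilt [ 0.0079 -0.0135] F [-1.   0.6 -0.7] gap 0.0563
```

View pics/top39.png

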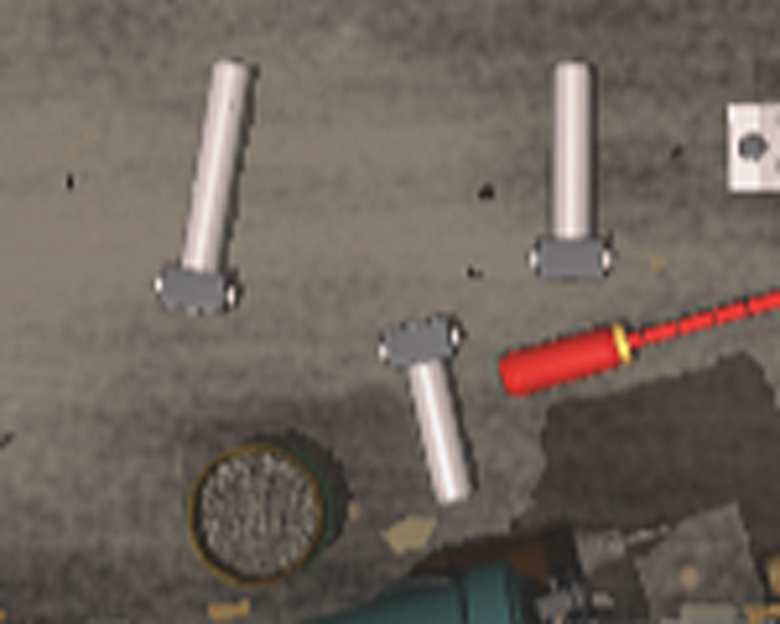

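View pics/scene39.png

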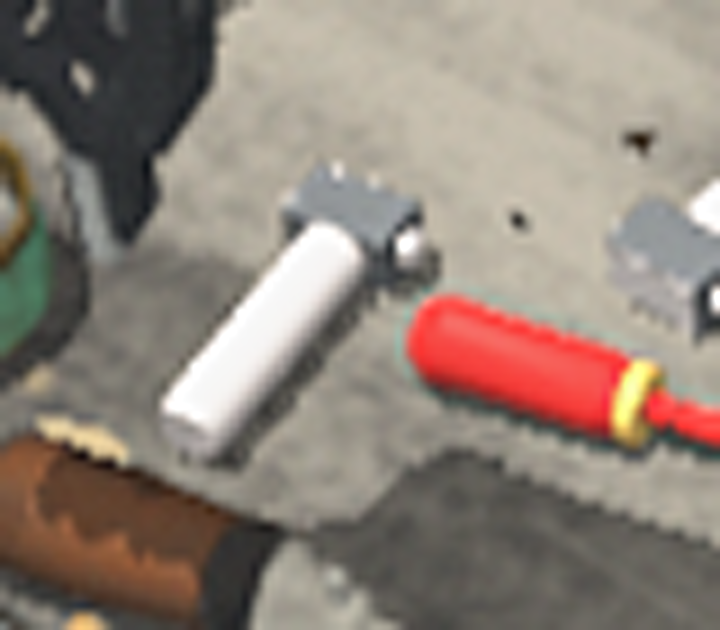

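```bash
python3 - <<'E'
from h import *
import pickle
np.set_printoptions(precision=4,suppress=True)
g=pickle.load(open("scene39.pkl","rb")); f=pickle.load(open("top39.pkl","rb"))
S=lambda u,v,z: ray(g,160+(u+.5)/9-.5,180+(v+.5)/9-.5,z)+[.0067,.0023,0]
T=lambda u,v,z: ray(f,120+(u+.5)/5.2-.5,150+(v+.5)/5.2-.5,z)+[.0016,-.0025,0]
a,b=T(382,350,.011),T(458,336,.011); c=(a+b)/2; print(c,np.linalg.norm(a-b),np.degrees(np.arctan2(*(a-b)[1::-1])))
ft=T(454,498,.011); d=ft-c; print("foot",ft,np.degrees(np.arctan2(*(c-ft)[1::-1])),np.linalg.norm(d))
print("scene right pin",S(408,245,.011),"top",b)
print("red end",T(503,372,.012))
E
python3 go.py .425 .165 .13 100 .04
```

```text
[0.4573 0.1721 0.011 ] 0.043131681999300175 99.76867285115736
foot [0.3709 0.1536 0.011 ] 12.114467221080247 0.08828503353553738
scene right pin [0.4654 0.1568 0.011 ] top [0.4609 0.1508 0.011 ]
red end [0.4405 0.1258 0.012 ]
t 24.12 tcp [0.3142 0.1328 0.1312] yaw 110.06 tilt [ 0.0104 -0.0129] F [ 0.7  0.2 -0.2] gap 0.0562
n 3 d [ 0.1108  0.0322 -0.0012] roll tot 10.06
[-0.0384, -0.0026, 0.0004] 3.35
[-0.0385, -0.0003, 0.0004] 3.35
[-0.0384, 0.0019, 0.0004] 3.35
```

Request:
step_arm(
  slide=[
    [-0.038, -0.002, 0],
    [-0.038, 0, 0],
    [-0.038, 0.003, 0.005],
    [-0.02, 0.003, 0.01],
    [0, 0, 0.01],
  ],
  roll=[2.5, 2.5, 2.5, 1.5, 0],
  hand=[0.054, 0.054, 0.054, 0.054, 0.054],
)

```text
time: 24.53
tool_pos: [0.4512, 0.1781, 0.1111]
orientation: [0.013, -0.092, 0.996, -0.005]
ft_force: [-0.1, -0.0, -0.1]
finger_gap: 0.0538
```

```bash
python3 go.py .457 .172 .05 101 .02
```

```text
t 24.53 tcp [0.4512 0.1781 0.1111] yaw 100.58 tilt [ 0.0272 -0.0081] F [-0.1 -0.  -0.1] gap 0.0538
n 4 d [ 0.0058 -0.0061 -0.0611] roll tot -0.42
[-0.0011, -0.0018, 0.0153] -0.11
[-0.0011, -0.0018, 0.0153] -0.11
[-0.0011, -0.0018, 0.0153] -0.11
[-0.0011, -0.0018, 0.0153] -0.11
```

Request:
step_arm(
  slide=[
    [0, -0.003, 0.015],
    [0, -0.002, 0.02],
    [0, 0, 0.02],
    [0, 0, 0.012],
    [0, 0, 0],
  ],
  roll=[-0.4, 0, 0, 0, 0],
  hand=[0.054, 0.054, 0.054, 0.054, 0.054],
)

```text
time: 24.95
tool_pos: [0.4554, 0.1731, 0.0377]
orientation: [0.011, -0.097, 0.995, -0.006]
ft_force: [-0.4, -0.1, 0.0]
finger_gap: 0.0538
```

```bash
python3 go.py .457 .172 -.01 101 .02; python3 sn.py s40 160 150 240 230 7.5
```

```text
t 24.95 tcp [0.4554 0.1731 0.0377] yaw 101.14 tilt [ 0.0227 -0.0091] F [-0.4 -0.1  0. ] gap 0.0538
n 3 d [ 0.0016 -0.0011 -0.0477] roll tot 0.14
[-0.0005, -0.0005, 0.0159] 0.05
[-0.0005, -0.0005, 0.0159] 0.05
[-0.0005, -0.0005, 0.0159] 0.05
```

View pics/s40.png

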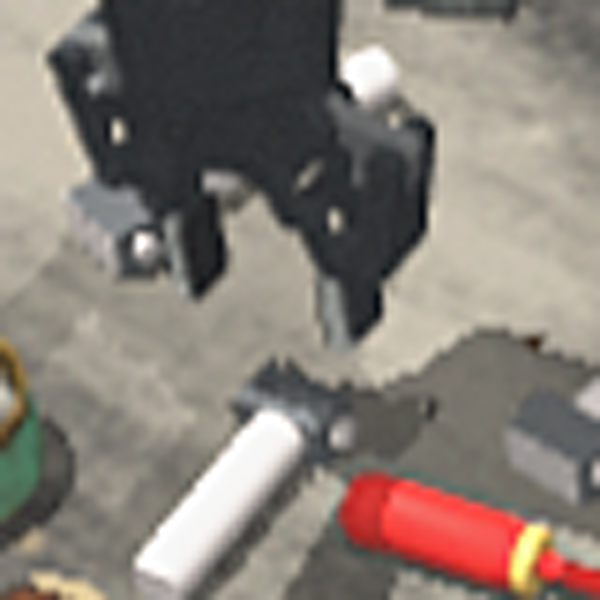

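Tips at (195,297) and (345,345), pin ends at (240,405) and (340,432): aligned for a vertical descent.

Request:
step_arm(
  slide=[
    [0, 0, 0.013],
    [0, 0, 0.014],
    [0.001, 0, 0.012],
    [0, 0, 0.006],
    [0, 0, 0.001],
  ],
  roll=[0, 0, 0, 0, 0],
  hand=[0.053, 0.053, 0.053, 0.052, 0.052],
  squeeze=20,
)

```text
time: 25.42
tool_pos: [0.4599, 0.1739, -0.0033]
orientation: [0.016, -0.098, 0.995, -0.005]
ft_force: [0.1, 0.7, -0.9]
finger_gap: 0.0521
```

```bash
python3 go.py .457 .172 -.021 101 .02; python3 sn.py s41 160 150 240 230 7.5
```

```text
t 25.42 tcp [ 0.4599  0.1739 -0.0033] yaw 101.22 tilt [ 0.0333 -0.0062] F [ 0.1  0.7 -0.9] gap 0.0521
n 1 d [-0.0029 -0.0019 -0.0177] roll tot 0.22
[0.0033, -0.0013, 0.0177] 0.22
```

View pics/s41.png

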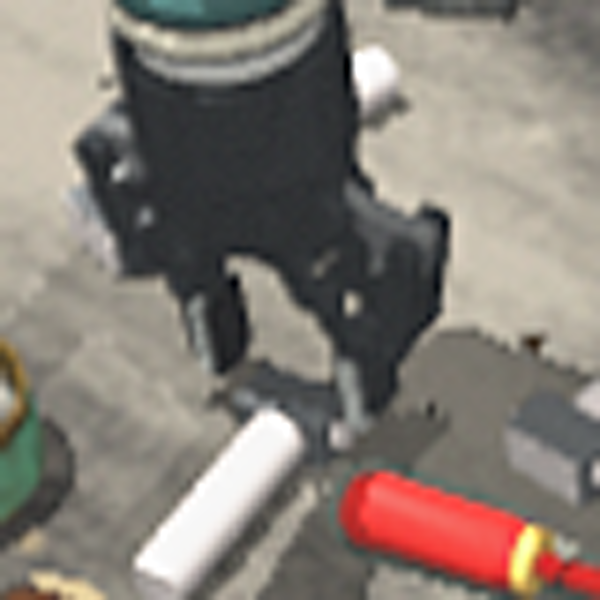

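Request:
step_arm(
  slide=[
    [0.003, -0.001, 0.006],
    [0.001, -0.001, 0.006],
    [0, 0, 0.004],
    [0, 0, 0.001],
  ],
  roll=[0, 0, 0, 0],
  hand=[0.051, 0.05, 0.05, 0.05],
)

```text
time: 25.8
tool_pos: [0.4596, 0.1716, -0.0179]
orientation: [0.02, -0.098, 0.995, -0.004]
ft_force: [-0.5, -0.5, -0.1]
finger_gap: 0.0496
```

```bash
python3 go.py .457 .172 -.021 101 .02
```

```text
t 25.8 tcp [ 0.4596  0.1716 -0.0179] yaw 101.23 tilt [ 0.0403 -0.0044] F [-0.5 -0.5 -0.1] gap 0.0496
n 1 d [-0.0026  0.0004 -0.0031] roll tot 0.23
[0.0025, 0.0009, 0.0031] 0.23
```

Request:
step_arm(
  slide=[
    [0.002, 0, 0.003],
    [0, 0, 0],
    [0, 0, 0],
    [0, 0, 0],
  ],
  roll=[0, 0, 0, 0],
  hand=[0.049, 0.045, 0.043, 0.042],
)

```text
time: 26.13
tool_pos: [0.4579, 0.1714, -0.0208]
orientation: [0.02, -0.098, 0.995, -0.004]
ft_force: [-0.4, -0.3, -0.7]
finger_gap: 0.0434
```

```bash
python3 go.py .457 .172 .06 101 .02;  python3 sn.py s42 160 150 240 230 7.5
```

```text
t 26.13 tcp [ 0.4579  0.1714 -0.0208] yaw 101.22 tilt [ 0.0409 -0.0038] F [-0.4 -0.3 -0.7] gap 0.0434
n 5 d [-0.0009  0.0006  0.0808] roll tot 0.22
[0.0001, 0.0002, -0.0162] 0.04
[0.0001, 0.0002, -0.0162] 0.04
[0.0001, 0.0002, -0.0162] 0.04
[0.0001, 0.0002, -0.0162] 0.04
[0.0002, 0.0002, -0.0162] 0.04
```

View pics/s42.png

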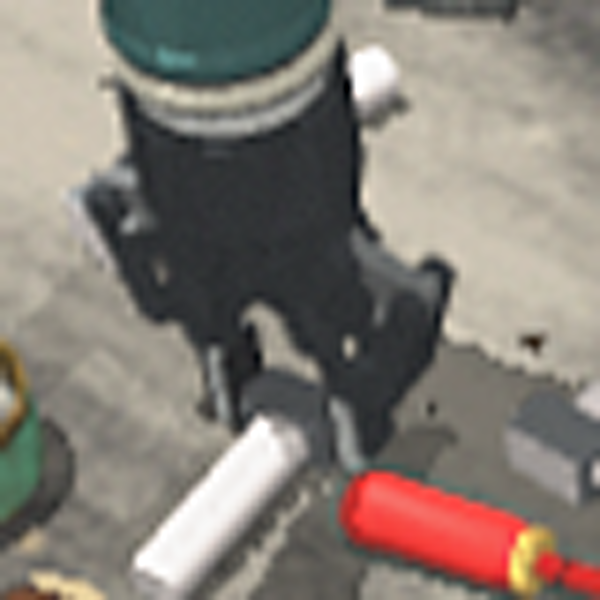

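Gripped deep. I lift with a lightly eased grip so the foot stays on the bench and the stake pivots.

Request:
step_arm(
  slide=[
    [0, 0, -0.006],
    [0, 0, -0.008],
    [0, 0, -0.008],
    [0, 0, -0.008],
  ],
  roll=[0, 0, 0, 0],
  hand=[0.0432, 0.0433, 0.0434, 0.0434],
)

```text
time: 26.52
tool_pos: [0.4539, 0.1707, 0.0084]
orientation: [0.017, -0.098, 0.995, -0.005]
ft_force: [-0.2, 0.6, -1.6]
finger_gap: 0.0437
```

```bash
python3 go.py; python3 sn.py s43 160 150 240 230 7.5
```

```text
t 26.52 tcp [0.4539 0.1707 0.0084] yaw 101.23 tilt [ 0.0342 -0.0059] F [-0.2  0.6 -1.6] gap 0.0437
```

View pics/s43.png

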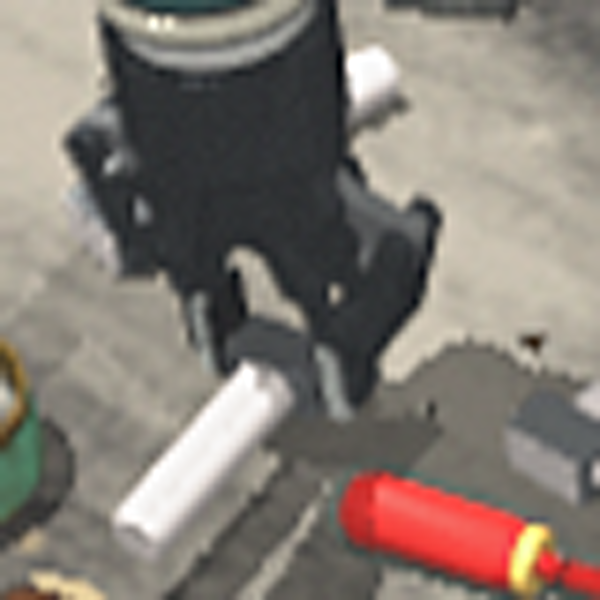

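Request:
step_arm(
  slide=[
    [0, 0, 0],
    [0, 0, 0],
  ],
  roll=[0, 0],
  hand=[0.0435, 0.0436],
)

```text
time: 26.73
tool_pos: [0.4566, 0.1714, 0.0125]
orientation: [0.02, -0.098, 0.995, -0.004]
ft_force: [-0.2, 0.3, -1.9]
finger_gap: 0.0437
```

```bash
python3 go.py; python3 sn.py s44 160 150 240 230 7.5
```

```text
t 26.73 tcp [0.4566 0.1714 0.0125] yaw 101.23 tilt [ 0.0415 -0.0041] F [-0.2  0.3 -1.9] gap 0.0437
```

View pics/s44.png

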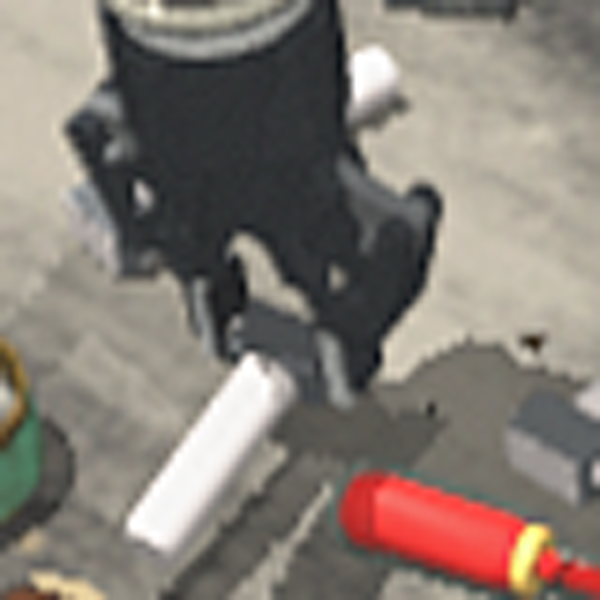

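The foot is dropping relative to the head. I continue lifting slowly at this grip.

Request:
step_arm(
  slide=[
    [0, 0, 0],
    [0, 0, -0.005],
    [0, 0, -0.005],
  ],
  roll=[0, 0, 0],
  hand=[0.0436, 0.0436, 0.0436],
)

```text
time: 27.03
tool_pos: [0.4544, 0.171, 0.021]
orientation: [0.018, -0.098, 0.995, -0.004]
ft_force: [-0.3, -0.3, -2.9]
finger_gap: 0.044
```

```bash
python3 go.py; python3 sn.py s45 160 150 240 230 7.5
```

```text
t 27.03 tcp [0.4544 0.171  0.021 ] yaw 101.23 tilt [ 0.0371 -0.0052] F [-0.3 -0.3 -2.9] gap 0.044
```

View pics/s45.png

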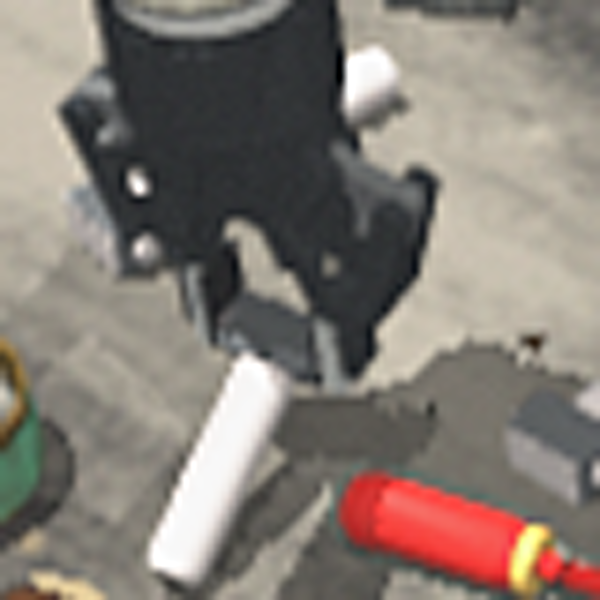

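It rotates nicely: foot at (180,575), head at (280,330). Continue.

Request:
step_arm(
  slide=[
    [0, 0, -0.005],
    [0, 0, -0.006],
    [0, 0, -0.006],
    [0, 0, -0.005],
  ],
  roll=[0, 0, 0, 0],
  hand=[0.0436, 0.0436, 0.0436, 0.0436],
)

```text
time: 27.42
tool_pos: [0.4535, 0.1711, 0.0453]
orientation: [0.018, -0.098, 0.995, -0.004]
ft_force: [-0.2, -1.3, -2.0]
finger_gap: 0.0433
```

```bash
python3 go.py; python3 sn.py s46 160 150 240 230 7.5
```

```text
t 27.42 tcp [0.4535 0.1711 0.0453] yaw 101.24 tilt [ 0.037  -0.0052] F [-0.2 -1.3 -2. ] gap 0.0433
```

View pics/s46.png

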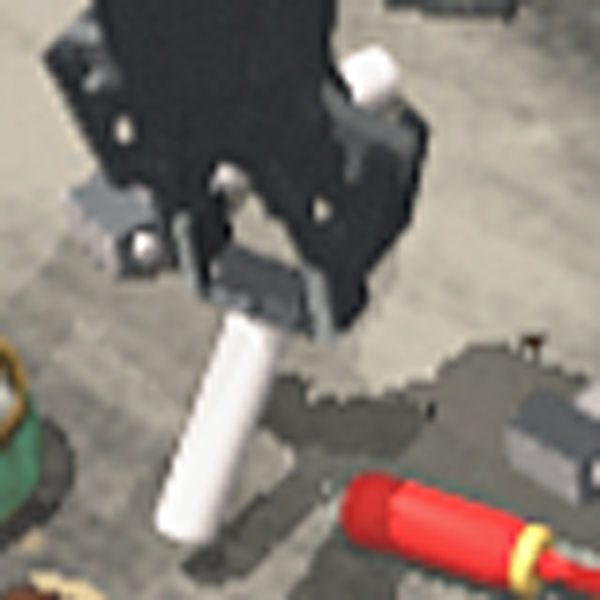

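Request:
step_arm(
  slide=[
    [0, 0, 0],
    [0, 0, 0],
  ],
  roll=[0, 0],
  hand=[0.0437, 0.0437],
)

```text
time: 27.63
tool_pos: [0.4551, 0.1716, 0.0479]
orientation: [0.021, -0.098, 0.995, -0.004]
ft_force: [1.5, -0.3, -1.6]
finger_gap: 0.0436
```

```bash
python3 go.py; python3 sn.py s47 160 150 240 230 7.5
```

```text
t 27.63 tcp [0.4551 0.1716 0.0479] yaw 101.24 tilt [ 0.0418 -0.004 ] F [ 1.5 -0.3 -1.6] gap 0.0436
```

View pics/s47.png

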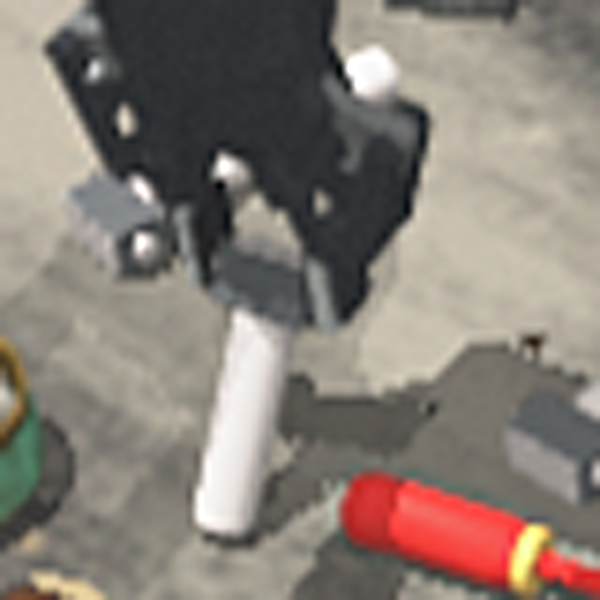

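Nearly upright; the foot at (225,530) is almost on the bench. A little higher.

Request:
step_arm(
  slide=[
    [0, 0, -0.004],
    [0, 0, -0.005],
    [0, 0, -0.003],
  ],
  roll=[0, 0, 0],
  hand=[0.0437, 0.0437, 0.0437],
)

```text
time: 27.93
tool_pos: [0.4533, 0.1713, 0.0591]
orientation: [0.019, -0.098, 0.995, -0.004]
ft_force: [-0.4, -0.2, -2.6]
finger_gap: 0.0437
```

```bash
python3 go.py; python3 sn.py s48 160 150 240 230 7.5
```

```text
t 27.93 tcp [0.4533 0.1713 0.0591] yaw 101.23 tilt [ 0.0381 -0.0049] F [-0.4 -0.2 -2.6] gap 0.0437
```

View pics/s48.png

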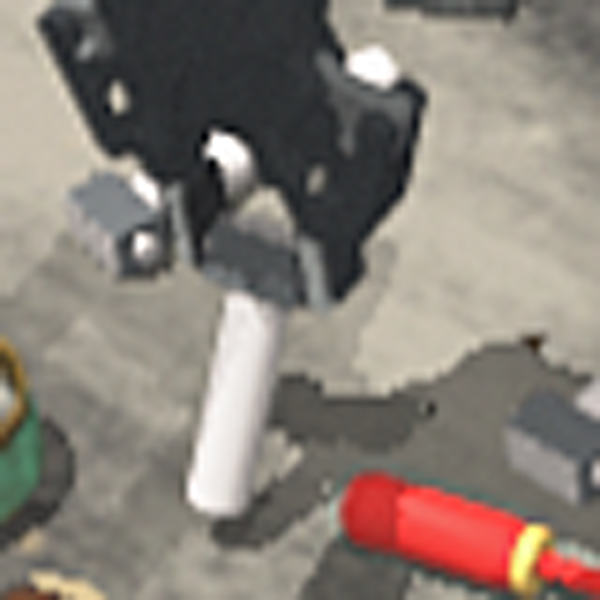

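Request:
step_arm(
  slide=[
    [0, 0, 0],
    [0, 0, 0],
  ],
  roll=[0, 0],
  hand=[0.0438, 0.0438],
)

```text
time: 28.15
tool_pos: [0.4538, 0.1714, 0.0602]
orientation: [0.019, -0.098, 0.995, -0.004]
ft_force: [-0.6, 0.0, -1.9]
finger_gap: 0.0443
```

```bash
python3 go.py; python3 sn.py s49 160 150 240 230 7.5
```

```text
t 28.15 tcp [0.4538 0.1714 0.0602] yaw 101.24 tilt [ 0.0396 -0.0045] F [-0.6  0.  -1.9] gap 0.0443
```

View pics/s49.png

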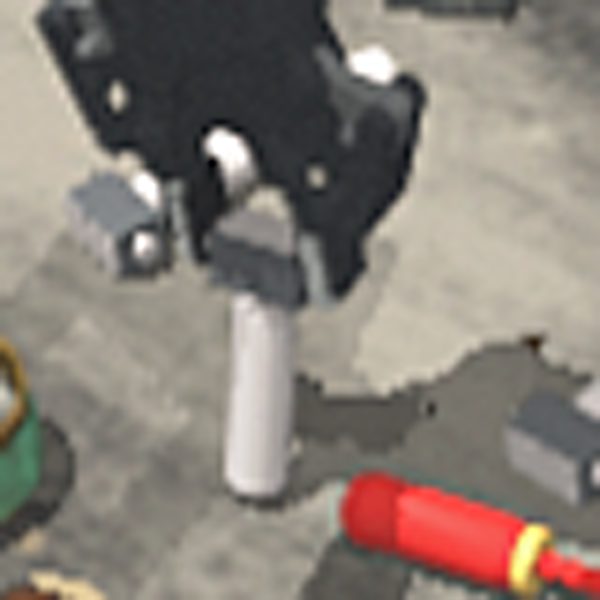

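Upright now. Clamp.

Request:
step_arm(
  slide=[
    [0, 0, 0],
    [0, 0, 0],
    [0, 0, 0],
  ],
  roll=[0, 0, 0],
  hand=[0.0425, 0.041, 0.038],
  squeeze=40,
)

```text
time: 28.45
tool_pos: [0.4534, 0.1713, 0.0595]
orientation: [0.019, -0.098, 0.995, -0.004]
ft_force: [0.9, 0.9, -1.6]
finger_gap: 0.0425
```

```bash
python3 go.py; python3 sn.py s50 160 150 240 230 7.5
```

```text
t 28.45 tcp [0.4534 0.1713 0.0595] yaw 101.23 tilt [ 0.0384 -0.0049] F [ 0.9  0.9 -1.6] gap 0.0425
```

View pics/s50.png

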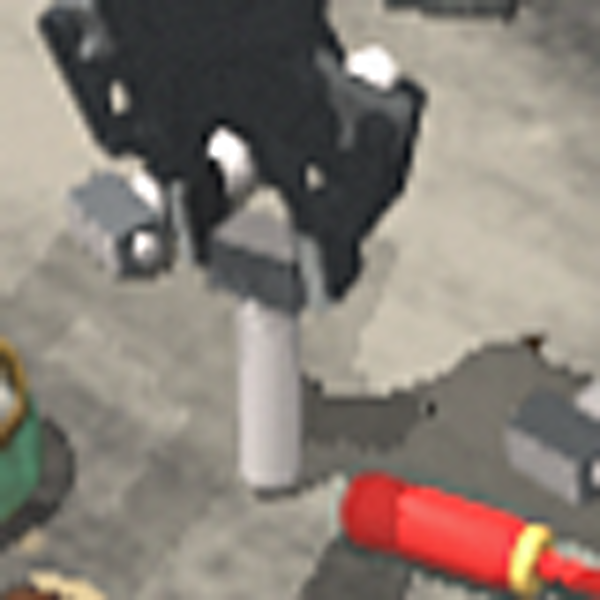

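```bash
cat > ang.py <<'E'
import sys
from h import *
import pickle
# expected slope du/dv of stake shank for lean th in plane toward -h (pin yaw), and length
f=pickle.load(open(sys.argv[1]+".pkl","rb")); x,y,z,yaw=map(float,sys.argv[2:6])
r=np.radians(yaw); ex=np.array([-np.sin(r),np.cos(r),0]) # tool x
P=np.array([x,y,z])-[.0067,.0023,0]
for th in range(-15,30,5):
    t=np.radians(th); d=np.sin(t)*ex-np.cos(t)*np.array([0,0,1])
    a=proj(f,P+.011*d); b=proj(f,P+.089*d); w=b-a
    print(th,"slope",round(w[0]/w[1],3),"len px",np.round(np.linalg.norm(w),1))
E
python3 ang.py s50 .4534 .1713 .093 101
```

```text
-15 slope 0.461 len px 17.4
-10 slope 0.338 len px 18.8
-5 slope 0.239 len px 20.2
0 slope 0.155 len px 21.6
5 slope 0.082 len px 23.0
10 slope 0.018 len px 24.3
15 slope -0.04 len px 25.6
20 slope -0.094 len px 26.8
25 slope -0.144 len px 27.9
```

The shank still leans about 8–10° (foot towards the robot). One more brief loosening.

Request:
step_arm(
  slide=[
    [0, 0, 0],
    [0, 0, 0],
    [0, 0, 0],
  ],
  roll=[0, 0, 0],
  hand=[0.0436, 0.0438, 0.0439],
  squeeze=20,
)

```text
time: 28.75
tool_pos: [0.4532, 0.1713, 0.0593]
orientation: [0.019, -0.098, 0.995, -0.004]
ft_force: [-0.8, -0.3, -1.2]
finger_gap: 0.0441
```

```bash
python3 go.py; python3 sn.py s51 160 150 240 230 7.5
```

```text
t 28.75 tcp [0.4532 0.1713 0.0593] yaw 101.24 tilt [ 0.0378 -0.005 ] F [-0.8 -0.3 -1.2] gap 0.0441
```

View pics/s51.png

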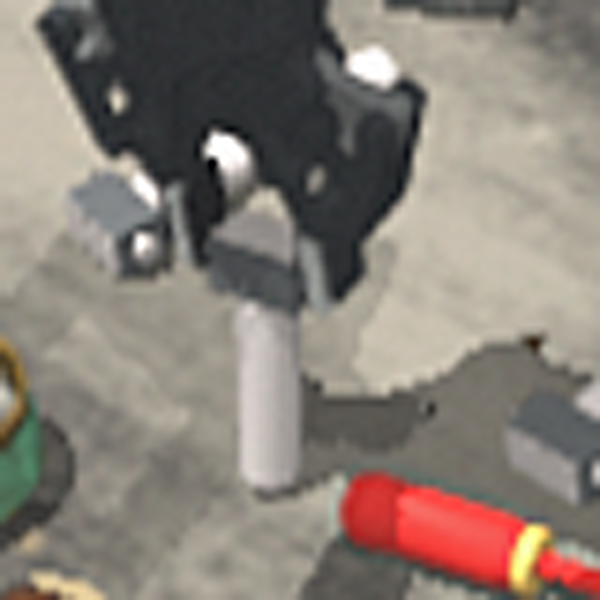

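Request:
step_arm(
  slide=[
    [0, 0, 0],
    [0, 0, 0],
  ],
  roll=[0, 0],
  hand=[0.044, 0.044],
)

```text
time: 28.97
tool_pos: [0.4538, 0.1714, 0.06]
orientation: [0.019, -0.098, 0.995, -0.004]
ft_force: [-0.8, 0.2, -0.2]
finger_gap: 0.0441
```

```bash
python3 go.py; python3 sn.py s52 160 150 240 230 7.5
```

```text
t 28.97 tcp [0.4538 0.1714 0.06  ] yaw 101.24 tilt [ 0.0393 -0.0046] F [-0.8  0.2 -0.2] gap 0.0441
```

View pics/s52.png

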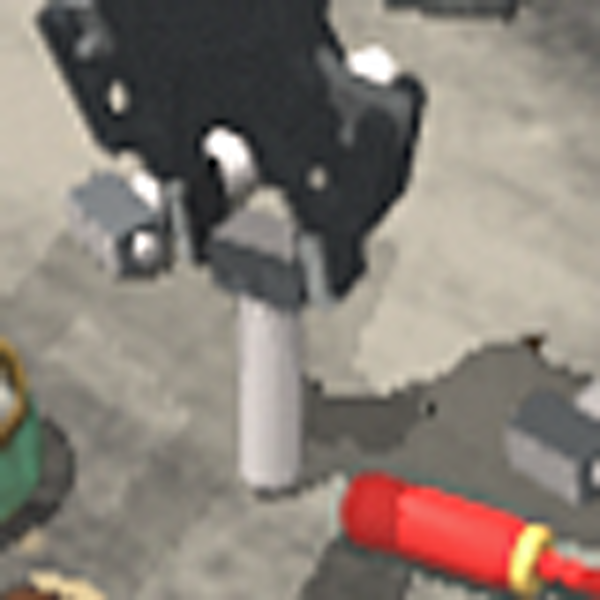

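Request:
step_arm(
  slide=[
    [0, 0, 0],
    [0, 0, 0],
  ],
  roll=[0, 0],
  hand=[0.0442, 0.0445],
)

```text
time: 29.18
tool_pos: [0.4546, 0.1716, 0.0609]
orientation: [0.02, -0.098, 0.995, -0.004]
ft_force: [-1.2, -0.2, 0.5]
finger_gap: 0.0448
```

```bash
python3 go.py; python3 sn.py s53 160 150 240 230 7.5
```

```text
t 29.18 tcp [0.4546 0.1716 0.0609] yaw 101.23 tilt [ 0.0414 -0.0042] F [-1.2 -0.2  0.5] gap 0.0448
```

View pics/s53.png

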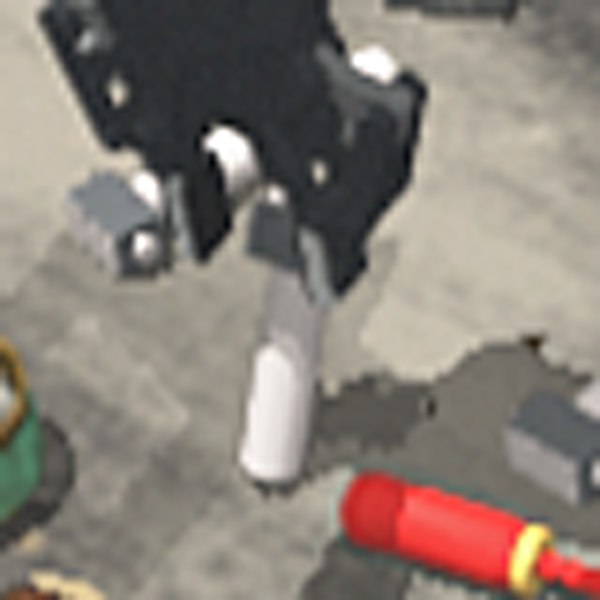

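It was standing on its foot at a lean and is tipping away from the robot. I follow and close.

Request:
step_arm(
  slide=[
    [-0.03, 0, 0.0],
    [-0.03, 0, 0.006],
    [-0.015, 0, 0.006],
    [0, 0, 0],
  ],
  roll=[0, 0, 0, 0],
  hand=[0.047, 0.042, 0.036, 0.036],
  squeeze=40,
)

```text
time: 29.57
tool_pos: [0.529, 0.1864, 0.051]
orientation: [0.02, -0.098, 0.995, -0.004]
ft_force: [0.3, 0.4, -1.0]
finger_gap: 0.0359
```

```bash
python3 go.py; python3 sn.py s54 160 140 260 230 6.5
```

```text
t 29.57 tcp [0.529  0.1864 0.051 ] yaw 101.27 tilt [ 0.0403 -0.0044] F [ 0.3  0.4 -1. ] gap 0.0359
```

View pics/s54.png

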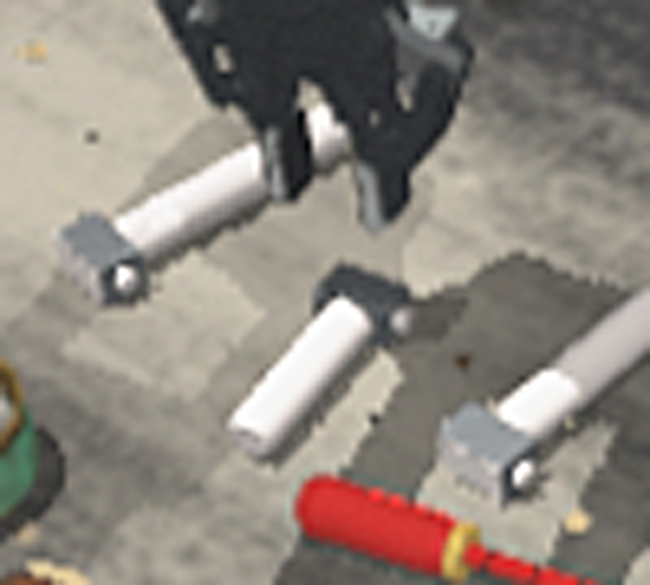

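Missed; it lies with its head away at (365,295). The stepwise method works; next time the last part of the swing is done with the foot clear of the bench. Locate again.

Request:
step_arm(
  slide=[
    [0.03, 0, -0.03],
    [0.04, 0, -0.03],
    [0.04, 0, 0],
    [0.04, 0, 0],
    [0.02, 0, 0],
  ],
  roll=[0, 0, 0, 0, 0],
  hand=[0.054, 0.054, 0.054, 0.054, 0.054],
  squeeze=20,
)

```text
time: 30.03
tool_pos: [0.3574, 0.1526, 0.099]
orientation: [0.011, -0.098, 0.995, -0.005]
ft_force: [-0.5, 0.4, 0.1]
finger_gap: 0.0542
```

```bash
python3 go.py; python3 - <<'E'
from h import *
import pickle
f=grab("top"); save(f,"top55",(130,140,250,240),6.5); pickle.dump(f,open("top55.pkl","wb"))
E
```

```text
t 30.03 tcp [0.3574 0.1526 0.099 ] yaw 101.2 tilt [ 0.0238 -0.0083] F [-0.5  0.4  0.1] gap 0.0542
```

View pics/top55.png

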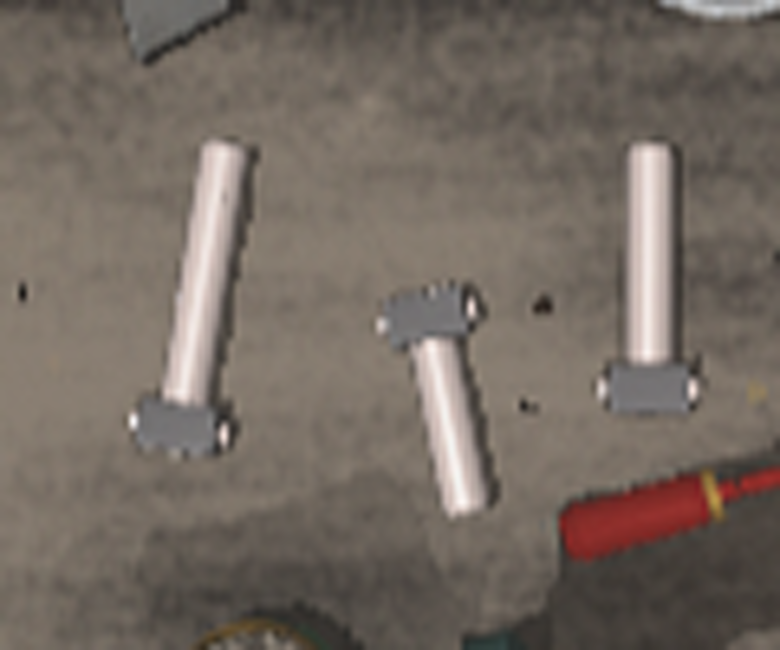

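```bash
python3 - <<'E'
from h import *
import pickle
np.set_printoptions(precision=4,suppress=True)
f=pickle.load(open("top55.pkl","rb"))
T=lambda u,v,z: ray(f,130+(u+.5)/6.5-.5,140+(v+.5)/6.5-.5,z)+[.0016,-.0025,0]
a,b=T(381,325,.011),T(474,307,.011); c=(a+b)/2; print(c,np.linalg.norm(a-b),np.degrees(np.arctan2(*(a-b)[1::-1])))
ft=T(467,510,.011); d=ft-c; print("foot",ft,np.degrees(np.arctan2(*(c-ft)[1::-1])),np.linalg.norm(d))
E
python3 go.py .515 .183 .06 101 .038
```

```text
[0.5372 0.1864 0.011 ] 0.042469207918472175 100.31730820817134
foot [0.45  0.169 0.011] 11.247502463501384 0.08884137962366517
t 30.08 tcp [0.3547 0.1522 0.0984] yaw 101.24 tilt [ 0.0207 -0.0089] F [-2.6 -0.4  0.5] gap 0.0536
n 5 d [ 0.1603  0.0308 -0.0384] roll tot 0.24
[-0.0326, -0.0002, 0.0077] 0.05
[-0.0326, -0.0002, 0.0077] 0.05
[-0.0326, -0.0001, 0.0077] 0.05
[-0.0326, -0.0001, 0.0077] 0.05
[-0.0326, -0.0001, 0.0077] 0.05
```

Request:
step_arm(
  slide=[
    [-0.036, 0, 0],
    [-0.038, 0, 0],
    [-0.038, 0, 0.005],
    [-0.035, 0, 0.01],
    [-0.015, 0, 0.01],
  ],
  roll=[0.2, 0, 0, 0, 0],
  hand=[0.054, 0.054, 0.054, 0.054, 0.054],
)

```text
time: 30.5
tool_pos: [0.511, 0.1839, 0.0801]
orientation: [0.014, -0.098, 0.995, -0.005]
ft_force: [-0.5, -0.0, 1.4]
finger_gap: 0.0538
```

```bash
python3 go.py .537 .1864 .04 101 .02
```

```text
t 30.5 tcp [0.511  0.1839 0.0801] yaw 101.23 tilt [ 0.0282 -0.0066] F [-0.5 -0.   1.4] gap 0.0538
n 3 d [ 0.026   0.0025 -0.0401] roll tot 0.23
[-0.0087, -0.0009, 0.0134] 0.08
[-0.0087, -0.0008, 0.0134] 0.08
[-0.0087, -0.0008, 0.0134] 0.08
```

Request:
step_arm(
  slide=[
    [-0.012, -0.001, 0.008],
    [-0.01, -0.001, 0.013],
    [-0.003, 0, 0.013],
    [0, 0, 0.01],
    [0, 0, 0.003],
  ],
  roll=[0.2, 0, 0, 0, 0],
  hand=[0.054, 0.054, 0.054, 0.054, 0.054],
)

```text
time: 30.92
tool_pos: [0.5391, 0.1867, 0.0306]
orientation: [0.013, -0.096, 0.995, -0.005]
ft_force: [0.1, -0.6, -0.5]
finger_gap: 0.0541
```

```bash
python3 go.py .537 .1864 -.01 101 .02;  python3 sn.py s56 180 130 260 210 7.5
```

```text
t 30.92 tcp [0.5391 0.1867 0.0306] yaw 101.0 tilt [ 0.0269 -0.0067] F [ 0.1 -0.6 -0.5] gap 0.0541
n 3 d [-0.0021 -0.0003 -0.0406] roll tot 0.0
[0.0007, 0.0, 0.0135] 0.0
[0.0007, 0.0, 0.0135] 0.0
[0.0007, 0.0, 0.0135] 0.0
```

View pics/s56.png

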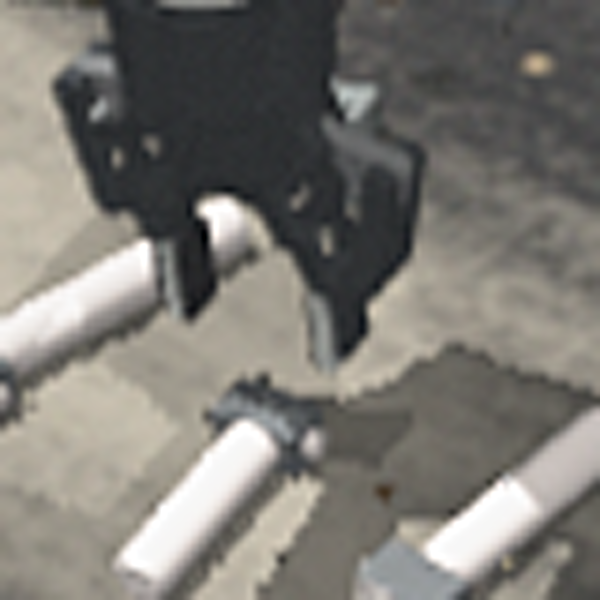

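Aligned over the head again (tips at (187,320) and (330,368), pin ends at (215,412) and (313,440)). Descend.

Request:
step_arm(
  slide=[
    [0.001, 0, 0.012],
    [0.002, 0, 0.013],
    [0.001, 0, 0.01],
    [0.001, 0, 0.006],
    [0, 0, 0.002],
  ],
  roll=[0, 0, 0, 0, 0],
  hand=[0.053, 0.053, 0.052, 0.051, 0.05],
)

```text
time: 31.38
tool_pos: [0.5331, 0.1856, -0.0135]
orientation: [0.014, -0.096, 0.995, -0.004]
ft_force: [-0.0, -0.7, -0.2]
finger_gap: 0.0498
```

```bash
python3 go.py .5375 .1864 -.021 101 .02
```

```text
t 31.38 tcp [ 0.5331  0.1856 -0.0135] yaw 101.06 tilt [ 0.0293 -0.0059] F [-0.  -0.7 -0.2] gap 0.0498
n 1 d [ 0.0044  0.0008 -0.0075] roll tot 0.06
[-0.0045, -0.0001, 0.0075] 0.06
```

Request:
step_arm(
  slide=[
    [-0.004, 0, 0.005],
    [0, 0, 0.002],
    [0, 0, 0],
    [0, 0, 0],
    [0, 0, 0],
  ],
  roll=[0, 0, 0, 0, 0],
  hand=[0.05, 0.048, 0.046, 0.043, 0.042],
)

```text
time: 31.8
tool_pos: [0.5375, 0.1866, -0.0207]
orientation: [0.014, -0.097, 0.995, -0.004]
ft_force: [-0.2, -0.1, -1.7]
finger_gap: 0.0433
```

```bash
python3 go.py .5375 .1864 -.021 101 .02;  python3 sn.py s57 180 130 260 210 7.5
```

```text
t 31.8 tcp [ 0.5375  0.1866 -0.0207] yaw 101.07 tilt [ 0.0293 -0.0057] F [-0.2 -0.1 -1.7] gap 0.0433
n 1 d [ 0.     -0.0002 -0.0003] roll tot 0.07
[0.0, -0.0002, 0.0003] 0.07
```

View pics/s57.png

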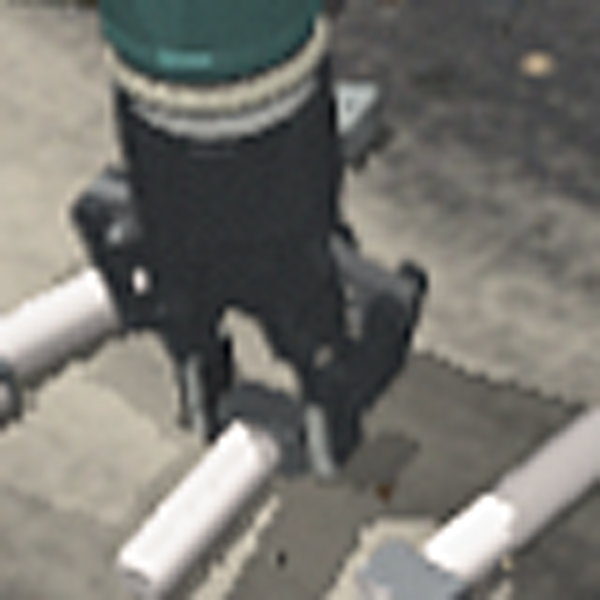

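Request:
step_arm(
  slide=[
    [0, 0, -0.007],
    [0, 0, -0.008],
    [0, 0, -0.008],
    [0, 0, -0.006],
    [0, 0, -0.004],
  ],
  roll=[0, 0, 0, 0, 0],
  hand=[0.0433, 0.0434, 0.0435, 0.0436, 0.0436],
)

```text
time: 32.27
tool_pos: [0.5358, 0.1865, 0.0143]
orientation: [0.013, -0.097, 0.995, -0.004]
ft_force: [0.3, 0.1, -2.2]
finger_gap: 0.0438
```

Request:
step_arm(
  slide=[
    [0, 0, -0.003],
    [0, 0, -0.005],
    [0, 0, -0.005],
    [0, 0, -0.006],
    [0, 0, -0.005],
  ],
  roll=[0, 0, 0, 0, 0],
  hand=[0.0436, 0.0436, 0.0436, 0.0436, 0.0436],
)

```text
time: 32.68
tool_pos: [0.5353, 0.1867, 0.0418]
orientation: [0.014, -0.097, 0.995, -0.004]
ft_force: [0.6, -0.1, -2.4]
finger_gap: 0.0437
```

```bash
python3 go.py ;  python3 sn.py s58 180 130 260 210 7.5
```

```text
t 32.68 tcp [0.5353 0.1867 0.0418] yaw 101.07 tilt [ 0.0294 -0.006 ] F [ 0.6 -0.1 -2.4] gap 0.0437
```

View pics/s58.png

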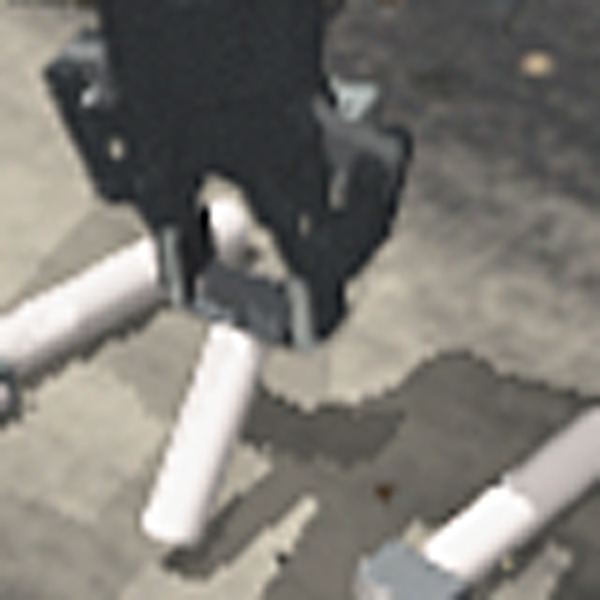

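Working as before (about 40° from upright). I raise further with the slightly eased grip so the foot stays free.

Request:
step_arm(
  slide=[
    [0, 0, -0.006],
    [0, 0, -0.007],
    [0, 0, -0.007],
    [0, 0, -0.006],
    [0, 0, -0.003],
  ],
  roll=[0, 0, 0, 0, 0],
  hand=[0.0436, 0.0436, 0.0437, 0.0437, 0.0437],
)

```text
time: 33.15
tool_pos: [0.5345, 0.1869, 0.0743]
orientation: [0.015, -0.097, 0.995, -0.004]
ft_force: [-0.0, 0.9, -1.7]
finger_gap: 0.0438
```

```bash
python3 go.py ;  python3 sn.py s59 180 120 260 200 7.5
```

```text
t 33.15 tcp [0.5345 0.1869 0.0743] yaw 101.07 tilt [ 0.0298 -0.0058] F [-0.   0.9 -1.7] gap 0.0438
```

View pics/s59.png

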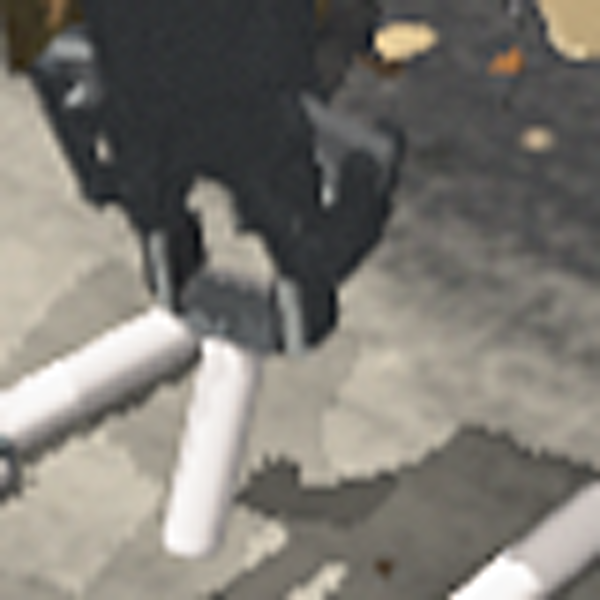

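Now about 25°. One notch looser.

Request:
step_arm(
  slide=[
    [0, 0, 0],
    [0, 0, 0],
  ],
  roll=[0, 0],
  hand=[0.0438, 0.0438],
)

```text
time: 33.37
tool_pos: [0.5351, 0.1871, 0.0755]
orientation: [0.016, -0.097, 0.995, -0.004]
ft_force: [0.1, 0.8, -2.0]
finger_gap: 0.044
```

```bash
python3 go.py ;  python3 sn.py s60 180 120 260 200 7.5
```

```text
t 33.37 tcp [0.5351 0.1871 0.0755] yaw 101.07 tilt [ 0.0318 -0.0053] F [ 0.1  0.8 -2. ] gap 0.044
```

View pics/s60.png

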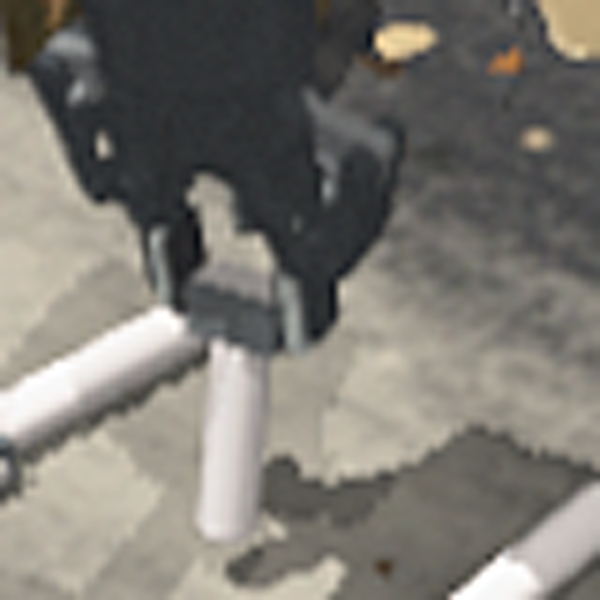

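Request:
step_arm(
  slide=[
    [0, 0, 0],
  ],
  roll=[0],
  hand=[0.0438],
)

```text
time: 33.5
tool_pos: [0.5347, 0.187, 0.0749]
orientation: [0.015, -0.097, 0.995, -0.004]
ft_force: [-1.5, 0.3, -2.9]
finger_gap: 0.044
```

```bash
python3 go.py ;  python3 sn.py s61 180 120 260 200 7.5; python3 ang.py s61 .535 .187 .109 101
```

```text
t 33.5 tcp [0.5347 0.187  0.0749] yaw 101.07 tilt [ 0.0308 -0.0056] F [-1.5  0.3 -2.9] gap 0.044
-15 slope 0.376 len px 17.6
-10 slope 0.273 len px 19.0
-5 slope 0.187 len px 20.4
0 slope 0.114 len px 21.8
5 slope 0.05 len px 23.1
10 slope -0.007 len px 24.4
15 slope -0.06 len px 25.5
20 slope -0.109 len px 26.6
25 slope -0.155 len px 27.5
```

View pics/s61.png

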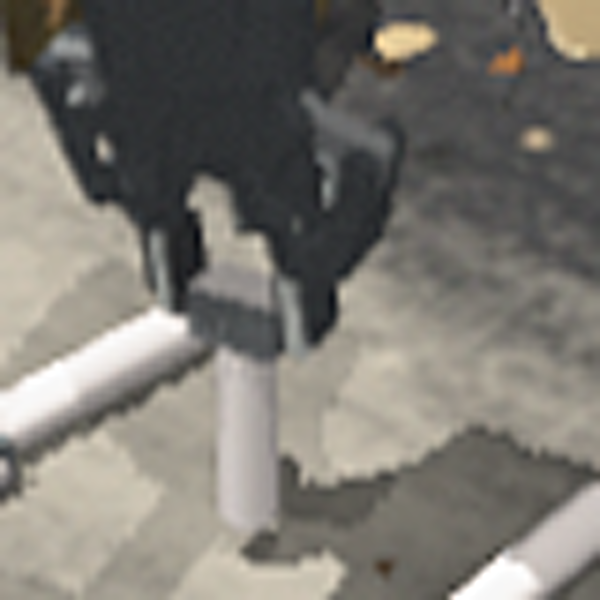

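About 9° left and still turning: one more row, then clamp.

Request:
step_arm(
  slide=[
    [0, 0, 0],
    [0, 0, 0],
  ],
  roll=[0, 0],
  hand=[0.0438, 0.043],
)

```text
time: 33.72
tool_pos: [0.5341, 0.1869, 0.074]
orientation: [0.014, -0.097, 0.995, -0.004]
ft_force: [-0.1, 0.4, -2.0]
finger_gap: 0.044
```

```bash
python3 go.py ;  python3 sn.py s62 180 120 260 200 7.5
```

```text
t 33.72 tcp [0.5341 0.1869 0.074 ] yaw 101.07 tilt [ 0.0289 -0.0061] F [-0.1  0.4 -2. ] gap 0.044
```

View pics/s62.png

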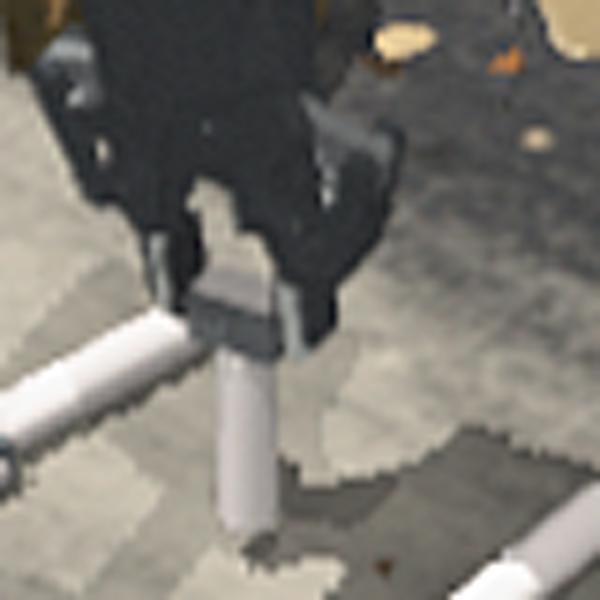

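Nearly plumb (about 3–7°, allowed 7.5°; the bore will true it). I tighten a little and raise.

Request:
step_arm(
  slide=[
    [0, 0, 0],
    [0, 0, -0.005],
    [0, 0, -0.012],
    [0, 0, -0.018],
    [0, 0, -0.022],
  ],
  roll=[0, 0, 0, 0, 0],
  hand=[0.042, 0.041, 0.04, 0.04, 0.04],
  squeeze=40,
)

```text
time: 34.18
tool_pos: [0.5282, 0.1861, 0.1272]
orientation: [0.007, -0.097, 0.995, -0.006]
ft_force: [-0.3, 0.5, -2.0]
finger_gap: 0.0424
```

Request:
step_arm(
  slide=[
    [0, 0, -0.025],
    [0, 0, -0.025],
    [0, 0, -0.025],
    [0, 0, -0.02],
    [0, 0, -0.01],
  ],
  roll=[1, 2, 2, 2, 2],
  hand=[0.04, 0.04, 0.04, 0.04, 0.04],
)

```text
time: 34.6
tool_pos: [0.5267, 0.1873, 0.2457]
orientation: [0.011, -0.015, 1.0, -0.004]
ft_force: [-0.2, -1.0, -1.6]
finger_gap: 0.0423
```

```bash
python3 go.py .567 -.17 .245 90 .03;  python3 sn.py s63 180 60 260 180 5
```

```text
t 34.6 tcp [0.5267 0.1873 0.2457] yaw 91.69 tilt [ 0.0229 -0.0075] F [-0.2 -1.  -1.6] gap 0.0423
n 12 d [ 0.0403 -0.3573 -0.0007] roll tot 1.69
[-0.0025, -0.0299, 0.0001] 0.14
[-0.0026, -0.0299, 0.0001] 0.14
[-0.0026, -0.0298, 0.0001] 0.14
[-0.0027, -0.0298, 0.0001] 0.14
[-0.0028, -0.0298, 0.0001] 0.14
[-0.0028, -0.0298, 0.0001] 0.14
[-0.0029, -0.0298, 0.0001] 0.14
[-0.003, -0.0298, 0.0001] 0.14
[-0.0031, -0.0298, 0.0001] 0.14
[-0.0031, -0.0298, 0.0001] 0.14
[-0.0032, -0.0298, 0.0001] 0.14
[-0.0033, -0.0298, 0.0001] 0.14
```

View pics/s63.png

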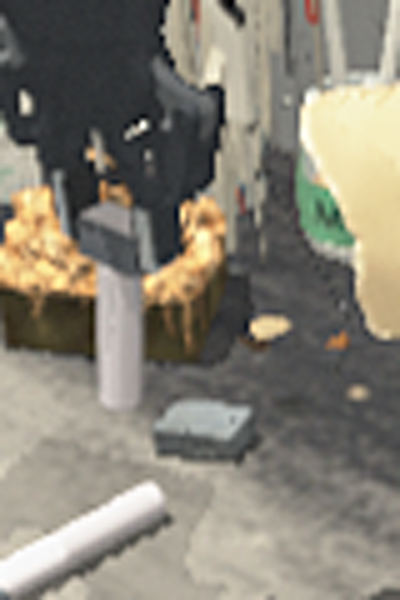

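The stake hangs upright ((120,330)). Transport to above the bore at height.

Request:
step_arm(
  slide=[
    [-0.003, -0.02, -0.004],
    [-0.003, -0.03, -0.004],
    [-0.003, -0.03, 0],
    [-0.003, -0.03, 0],
    [-0.003, -0.03, 0],
  ],
  roll=[0.4, 0.4, 0.4, 0, 0],
  hand=[0.04, 0.04, 0.04, 0.04, 0.04],
)

```text
time: 35.07
tool_pos: [0.5452, 0.0504, 0.2633]
orientation: [0.018, -0.012, 1.0, -0.001]
ft_force: [0.3, 0.7, -2.6]
finger_gap: 0.0423
```

Request:
step_arm(
  slide=[
    [-0.003, -0.03, 0],
    [-0.003, -0.03, 0],
    [-0.003, -0.03, 0],
    [-0.003, -0.028, 0],
    [-0.003, -0.02, 0],
  ],
  roll=[0, 0, 0, 0, 0],
  hand=[0.04, 0.04, 0.04, 0.04, 0.04],
)

```text
time: 35.48
tool_pos: [0.5623, -0.0954, 0.2655]
orientation: [0.018, -0.013, 1.0, -0.001]
ft_force: [-0.0, -0.2, -2.2]
finger_gap: 0.0422
```

```bash
python3 go.py .567 -.17 .245 90 .02
```

```text
t 35.48 tcp [ 0.5623 -0.0954  0.2655] yaw 91.53 tilt [ 0.0369 -0.0023] F [-0.  -0.2 -2.2] gap 0.0422
n 4 d [ 0.0047 -0.0746 -0.0205] roll tot 1.53
[-0.0007, -0.0187, 0.0051] 0.38
[-0.0008, -0.0187, 0.0051] 0.38
[-0.0009, -0.0187, 0.0051] 0.38
[-0.0011, -0.0187, 0.0051] 0.38
```

Request:
step_arm(
  slide=[
    [-0.001, -0.02, 0],
    [-0.001, -0.02, 0],
    [-0.001, -0.016, 0],
    [0, -0.008, 0.003],
    [0, 0, 0.003],
  ],
  roll=[0.5, 0.5, 0.5, 0, 0],
  hand=[0.04, 0.04, 0.04, 0.04, 0.04],
)

```text
time: 35.9
tool_pos: [0.5655, -0.168, 0.2597]
orientation: [0.018, 0.002, 1.0, -0.002]
ft_force: [0.1, -0.1, -3.2]
finger_gap: 0.0426
```

```bash
python3 go.py .567 -.17 .18 90 .02;  python3 sn.py s64 270 90 360 240 4
```

```text
t 35.9 tcp [ 0.5655 -0.168   0.2597] yaw 89.76 tilt [ 0.0361 -0.0043] F [ 0.1 -0.1 -3.2] gap 0.0426
n 4 d [ 0.0015 -0.002  -0.0797] roll tot -0.24
[-0.0004, -0.0005, 0.0199] -0.06
[-0.0004, -0.0005, 0.0199] -0.06
[-0.0004, -0.0005, 0.0199] -0.06
[-0.0004, -0.0005, 0.0199] -0.06
```

View pics/s64.png

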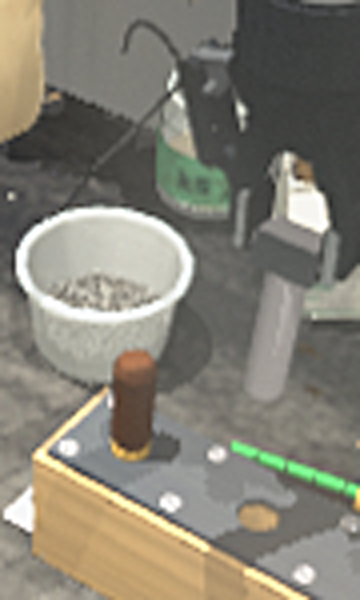

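```bash
python3 ang.py s64 .5655 -.168 .293 90; python3 - <<'E'
from h import *
import pickle
f=pickle.load(open("s64.pkl","rb")); save(f,"s64b",(315,140,355,230),6.5)
f2=pickle.load(open("s63.pkl","rb")); save(f2,"s63b",(190,90,220,150),9)
E
python3 ang.py s63 .5267 .1873 .279 92
```

```text
-15 slope 0.047 len px 22.2
-10 slope -0.025 len px 24.3
-5 slope -0.087 len px 26.4
0 slope -0.141 len px 28.4
5 slope -0.189 len px 30.2
10 slope -0.233 len px 32.0
15 slope -0.274 len px 33.5
20 slope -0.312 len px 34.9
25 slope -0.349 len px 36.1
-15 slope 0.386 len px 23.2
-10 slope 0.285 len px 24.3
-5 slope 0.197 len px 25.5
0 slope 0.119 len px 26.6
5 slope 0.048 len px 27.8
10 slope -0.019 len px 28.8
15 slope -0.081 len px 29.8
20 slope -0.141 len px 30.7
25 slope -0.199 len px 31.4
```

View pics/s64b.png

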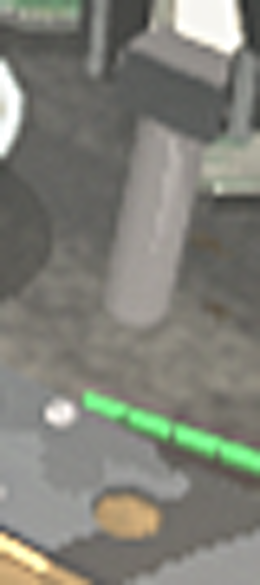

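View pics/s63b.png

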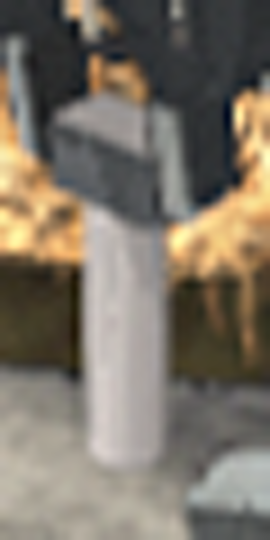

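```bash
cat > al.py <<'E'
import sys
from h import *
import pickle
# al.py name crop_u0 crop_v0 scale footu footv boreu borev footz
n=sys.argv[1]; u0,v0,s,fu,fv,bu,bv,fz=map(float,sys.argv[2:10])
f=pickle.load(open(n+".pkl","rb"))
q=lambda u,v,z: ray(f,u0+(u+.5)/s-.5,v0+(v+.5)/s-.5,z)
F=q(fu,fv,fz);B=q(bu,bv,.095); print("foot",F,"bore",B,"need",np.round((B-F)[:2]*1000,1))
E
python3 al.py s64 315 140 6.5 139 303 127 515 .2045; python3 go.py .57 -.17 .17 90 .02
```

```text
foot [ 0.55066351 -0.17012581  0.2045    ] bore [ 0.56018634 -0.17199125  0.095     ] need [ 9.5 -1.9]
t 35.95 tcp [ 0.5652 -0.167   0.2589] yaw 89.79 tilt [ 0.0348 -0.0032] F [-0.3 -0.5 -2.6] gap 0.0425
n 5 d [ 0.0048 -0.003  -0.0889] roll tot -0.21
[-0.001, -0.0006, 0.0178] -0.04
[-0.001, -0.0006, 0.0178] -0.04
[-0.001, -0.0006, 0.0178] -0.04
[-0.001, -0.0006, 0.0178] -0.04
[-0.001, -0.0006, 0.0178] -0.04
```

Request:
step_arm(
  slide=[
    [-0.004, -0.001, 0.015],
    [-0.003, -0.001, 0.02],
    [-0.001, 0, 0.02],
    [0, 0, 0.012],
    [0, 0, 0.002],
  ],
  roll=[0, 0, 0, 0, 0],
  hand=[0.04, 0.04, 0.04, 0.04, 0.04],
)

```text
time: 36.37
tool_pos: [0.5765, -0.1634, 0.1896]
orientation: [0.019, -0.002, 1.0, -0.0]
ft_force: [-0.2, 0.3, -2.6]
finger_gap: 0.0425
```

```bash
python3 go.py .575 -.169 .16 90 .02;  python3 sn.py s65 310 140 360 230 6.5
```

```text
t 36.37 tcp [ 0.5765 -0.1634  0.1896] yaw 90.22 tilt [ 0.0385 -0.0006] F [-0.2  0.3 -2.6] gap 0.0425
n 2 d [-0.0015 -0.0056 -0.0296] roll tot 0.22
[0.0008, -0.0028, 0.0148] 0.11
[0.0008, -0.0028, 0.0148] 0.11
```

View pics/s65.png

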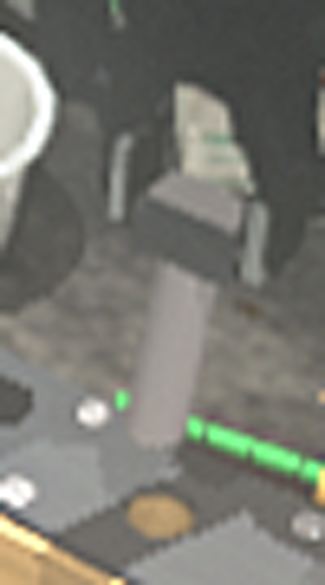

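```bash
python3 al.py s65 310 140 6.5 160 430 160 518 .1345
```

```text
foot [ 0.56106003 -0.16717085  0.1345    ] bore [ 0.55906175 -0.17290026  0.095     ] need [-2.  -5.7]
```

Request:
step_arm(
  slide=[
    [0.001, -0.004, 0.008],
    [0.001, -0.001, 0.01],
    [0.001, 0, 0.007],
    [0, 0, 0],
  ],
  roll=[0.2, 0, 0, 0],
  hand=[0.04, 0.04, 0.04, 0.04],
)

```text
time: 36.75
tool_pos: [0.5756, -0.1677, 0.1661]
orientation: [0.022, -0.001, 1.0, -0.001]
ft_force: [0.3, -0.8, -2.2]
finger_gap: 0.0426
```

```bash
python3 go.py .5745 -.169 .155 90 .02;  python3 sn.py s66 310 140 360 230 6.5
```

```text
t 36.75 tcp [ 0.5756 -0.1677  0.1661] yaw 90.15 tilt [ 0.0434 -0.002 ] F [ 0.3 -0.8 -2.2] gap 0.0426
n 1 d [-0.0011 -0.0013 -0.0111] roll tot 0.15
[0.0011, -0.0013, 0.0111] 0.15
```

View pics/s66.png

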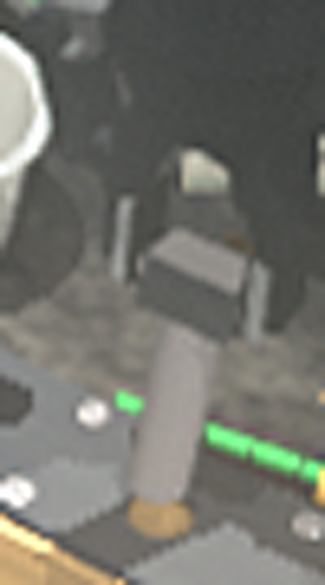

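```bash
python3 al.py s66 310 140 6.5 160 484 160.5 518 .111
```

```text
foot [ 0.5593886  -0.17088043  0.111     ] bore [ 0.55917056 -0.17303988  0.095     ] need [-0.2 -2.2]
```

Request:
step_arm(
  slide=[
    [0, -0.0022, 0.004],
    [0.0005, 0, 0.005],
    [0.0005, 0, 0.005],
    [0, 0, 0.004],
  ],
  roll=[0.1, 0, 0, 0],
  hand=[0.04, 0.04, 0.04, 0.04],
  squeeze=25,
)

```text
time: 37.13
tool_pos: [0.5773, -0.1713, 0.1507]
orientation: [0.025, -0.0, 1.0, -0.002]
ft_force: [-0.6, 0.3, -2.1]
finger_gap: 0.0426
```

```bash
python3 go.py .5745 -.17 .14 90 .02;  python3 sn.py s67 310 140 360 230 6.5
```

```text
t 37.13 tcp [ 0.5773 -0.1713  0.1507] yaw 90.0 tilt [ 0.0501 -0.0047] F [-0.6  0.3 -2.1] gap 0.0426
n 1 d [-0.0028  0.0013 -0.0107] roll tot 0.0
[0.0028, 0.0013, 0.0107] 0.0
```

View pics/s67.png

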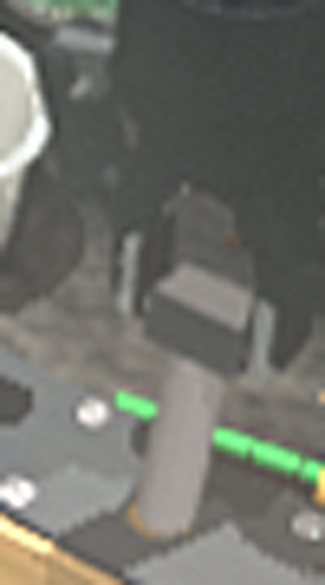

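```bash
python3 al.py s67 310 140 6.5 167 513 160.5 518 .0956; python3 - <<'E'
from h import *
import pickle
f=pickle.load(open("s67.pkl","rb")); save(f,"s67b",(322,200,350,228),16)
E
```

```text
foot [ 0.56213542 -0.17382248  0.0956    ] bore [ 0.55917056 -0.17303988  0.095     ] need [-3.   0.8]
```

View pics/s67b.png

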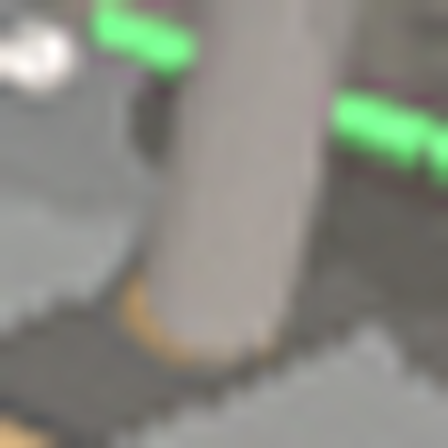

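The visible crescent of the bore at the left front says the foot is about 3 mm too far in x. Correct and press lightly.

Request:
step_arm(
  slide=[
    [0.003, 0.0008, 0],
    [0, 0, 0.002],
    [0.0005, 0, 0.004],
    [0.0005, 0, 0.004],
  ],
  roll=[0, 0, 0, 0],
  hand=[0.04, 0.04, 0.04, 0.04],
  squeeze=20,
)

```text
time: 37.52
tool_pos: [0.574, -0.1703, 0.1397]
orientation: [0.026, -0.0, 1.0, -0.002]
ft_force: [1.1, 0.1, -1.6]
finger_gap: 0.0426
```

```bash
python3 go.py .574 -.1705 .14 90 .02;  python3 sn.py s68 322 196 350 228 14
```

```text
t 37.52 tcp [ 0.574  -0.1703  0.1397] yaw 90.01 tilt [ 0.0512 -0.0045] F [ 1.1  0.1 -1.6] gap 0.0426
n 1 d [ 0.     -0.0002  0.0003] roll tot 0.01
[-0.0, -0.0002, -0.0003] 0.01
```

View pics/s68.png

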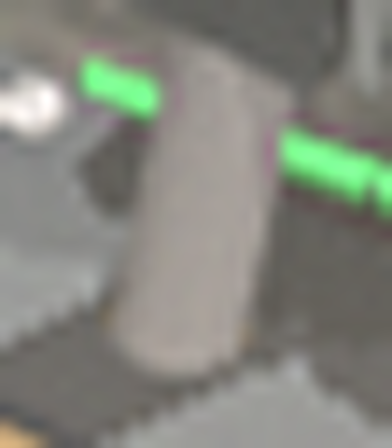

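The foot has entered (about 10 mm in, no force). Continue, drawing x back as the stake straightens.

Request:
step_arm(
  slide=[
    [0.001, 0, 0.003],
    [0.001, 0, 0.004],
    [0.001, 0, 0.004],
    [0.001, 0, 0.004],
  ],
  roll=[0, 0, 0, 0],
  hand=[0.0415, 0.042, 0.0425, 0.0425],
)

```text
time: 37.9
tool_pos: [0.5715, -0.1703, 0.1234]
orientation: [0.027, -0.0, 1.0, -0.002]
ft_force: [1.0, 0.4, -2.1]
finger_gap: 0.0425
```

```bash
python3 go.py .57 -.1705 .12 90 .02;  python3 sn.py s69 310 140 360 230 6.5
```

```text
t 37.9 tcp [ 0.5715 -0.1703  0.1234] yaw 90.03 tilt [ 0.0538 -0.0045] F [ 1.   0.4 -2.1] gap 0.0425
n 1 d [-0.0015 -0.0002 -0.0034] roll tot 0.03
[0.0015, -0.0002, 0.0034] 0.03
```

View pics/s69.png

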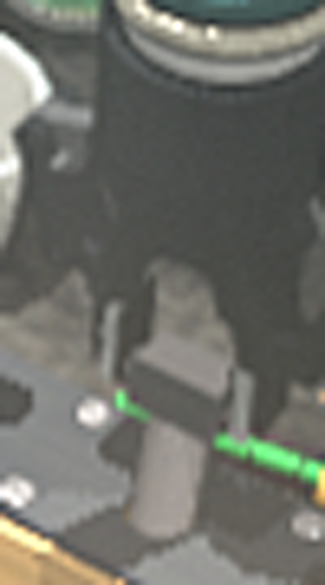

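Request:
step_arm(
  slide=[
    [0.001, 0, 0.004],
    [0.001, 0, 0.004],
    [0.0005, 0, 0.004],
    [0.0005, 0, 0.003],
  ],
  roll=[0, 0, 0, 0],
  hand=[0.0425, 0.0425, 0.0425, 0.0425],
)

```text
time: 38.28
tool_pos: [0.5733, -0.1704, 0.1151]
orientation: [0.034, -0.0, 0.999, -0.003]
ft_force: [-4.1, 1.8, 6.6]
finger_gap: 0.0425
```

```bash
python3 go.py .568 -.1705 .11 90 .02;  python3 sn.py s70 310 140 380 230 6.5
```

```text
t 38.28 tcp [ 0.5733 -0.1704  0.1151] yaw 90.04 tilt [ 0.067  -0.0062] F [-4.1  1.8  6.6] gap 0.0425
n 1 d [-0.0053 -0.0001 -0.0051] roll tot 0.04
[0.0053, -0.0001, 0.0051] 0.04
```

View pics/s70.png

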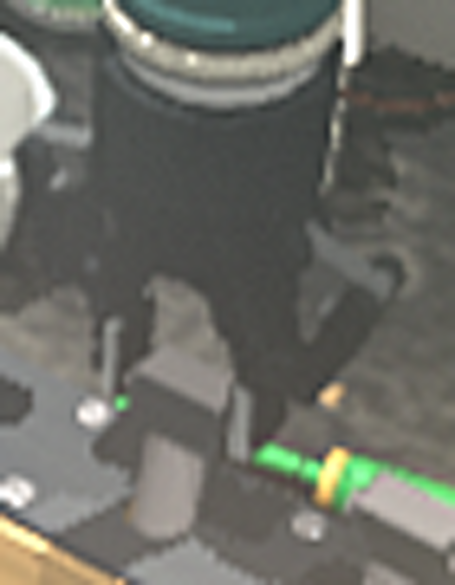

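A slight resistance of about 7 N, close to the bottom. Ease the fingers so the stake can drop and true itself.

Request:
step_arm(
  slide=[
    [0.003, 0, 0],
    [0, 0, 0],
    [0, 0, 0],
    [0, 0, 0],
  ],
  roll=[0, 0, 0, 0],
  hand=[0.0435, 0.044, 0.047, 0.05],
)

```text
time: 38.67
tool_pos: [0.5694, -0.1708, 0.116]
orientation: [0.034, -0.001, 0.999, -0.004]
ft_force: [-0.4, -0.2, -0.6]
finger_gap: 0.0505
```

```bash
python3 go.py .568 -.1705 .11 90 .02;  python3 sn.py s71 310 140 380 230 6.5
```

```text
t 38.67 tcp [ 0.5694 -0.1708  0.116 ] yaw 90.04 tilt [ 0.0671 -0.0078] F [-0.4 -0.2 -0.6] gap 0.0505
n 1 d [-0.0014  0.0003 -0.006 ] roll tot 0.04
[0.0014, 0.0003, 0.006] 0.04
```

View pics/s71.png

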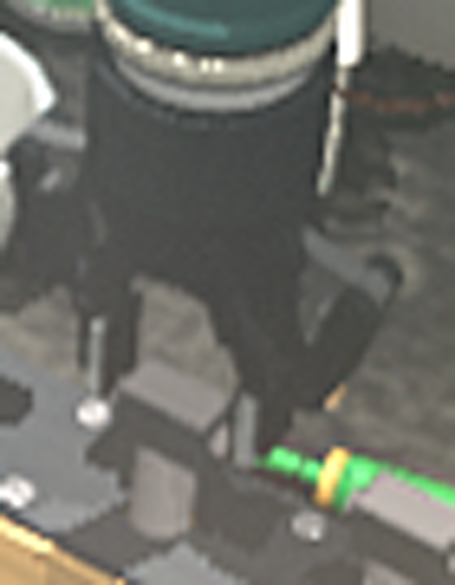

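The head sank further onto the bottom. Withdraw and inspect.

Request:
step_arm(
  slide=[
    [0, 0, -0.005],
    [0, 0, -0.02],
    [0, 0, -0.03],
    [0, 0, -0.035],
    [0, 0, -0.035],
  ],
  roll=[0, 0, 0, 0, 0],
  hand=[0.056, 0.056, 0.056, 0.056, 0.056],
)

```text
time: 39.13
tool_pos: [0.5553, -0.1681, 0.2315]
orientation: [0.021, -0.0, 1.0, 0.001]
ft_force: [1.4, -0.9, -0.1]
finger_gap: 0.0555
```

Request:
step_arm(
  slide=[
    [0.03, 0.03, -0.01],
    [0.03, 0.03, 0],
    [0.03, 0.03, 0],
    [0.02, 0.03, 0],
    [0, 0.01, 0],
  ],
  roll=[0, 0, 0, 0, 0],
  hand=[0.056, 0.056, 0.056, 0.056, 0.056],
)

```text
time: 39.55
tool_pos: [0.4493, -0.0415, 0.2468]
orientation: [0.03, 0.004, 1.0, -0.003]
ft_force: [0.4, -0.5, -0.0]
finger_gap: 0.0558
```

```bash
python3 go.py; python3 - <<'E'
from h import *
import pickle
f=grab("top"); save(f,"top72",(250,130,390,210),5.5); pickle.dump(f,open("top72.pkl","wb"))
g=grab("scene"); save(g,"scene72",(270,150,400,270),6); pickle.dump(g,open("scene72.pkl","wb"))
E
```

```text
t 39.55 tcp [ 0.4493 -0.0415  0.2468] yaw 89.58 tilt [ 0.0603 -0.0058] F [ 0.4 -0.5 -0. ] gap 0.0558
```

View pics/top72.png

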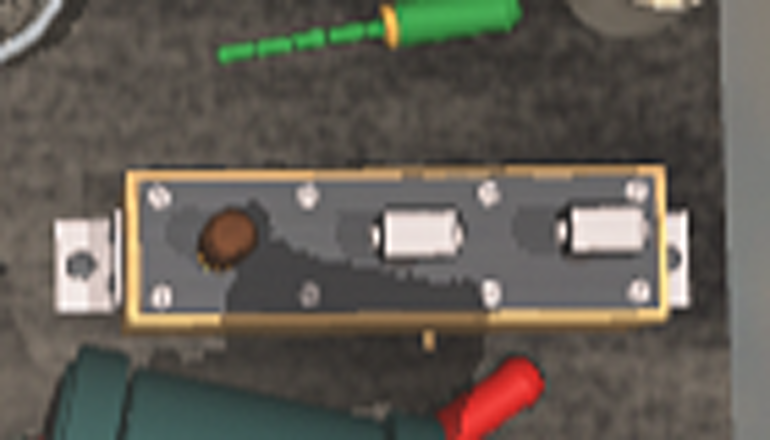

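View pics/scene72.png

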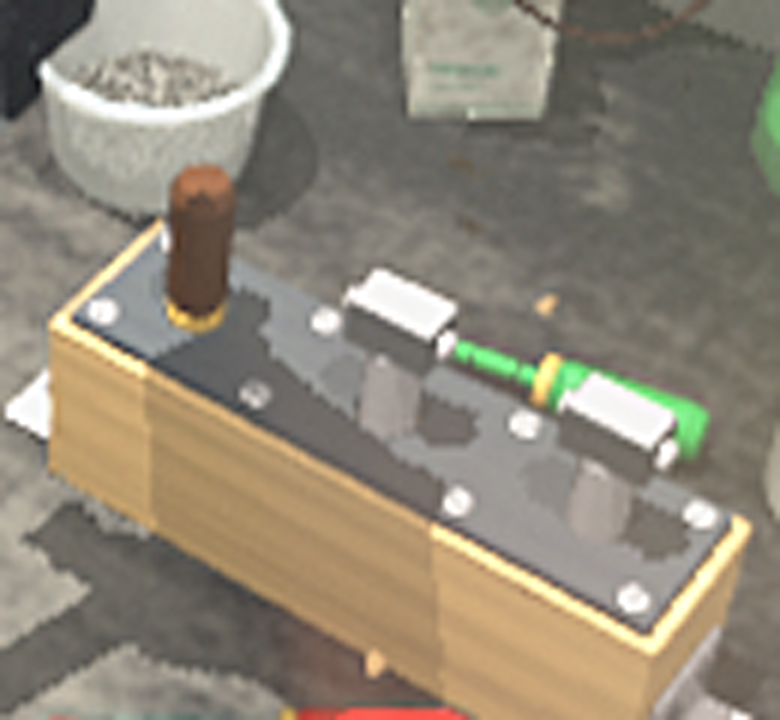

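Both heads look level: new head top at (405,302), set head at (620,408). The rod is seated at (200,250). A numerical check:

```bash
python3 - <<'E'
from h import *
import pickle
np.set_printoptions(precision=4,suppress=True)
g=pickle.load(open("scene72.pkl","rb")); f=pickle.load(open("top72.pkl","rb"))
S=lambda u,v,z: ray(g,270+(u+.5)/6-.5,150+(v+.5)/6-.5,z)
T=lambda u,v,z: ray(f,250+(u+.5)/5.5-.5,130+(v+.5)/5.5-.5,z)
for z in (.150,.155,.160): print(z,"scene new",S(404,304,z),"set",S(619,411,.155),"d",S(404,304,z)-S(619,411,.155))
print("top new",T(421,234,.155),"set",T(607,230,.155), T(421,234,.155)-T(607,230,.155))
E
python3 - <<'E'
from h import *
g=grab("scene"); save(g,"final",None,1.5)
E
```

```text
0.15 scene new [ 0.5656 -0.1697  0.15  ] set [ 0.5617 -0.2605  0.155 ] d [ 0.0039  0.0908 -0.005 ]
0.155 scene new [ 0.561 -0.172  0.155] set [ 0.5617 -0.2605  0.155 ] d [-0.0007  0.0885  0.    ]
0.16 scene new [ 0.5564 -0.1742  0.16  ] set [ 0.5617 -0.2605  0.155 ] d [-0.0053  0.0863  0.005 ]
top new [ 0.5623 -0.1699  0.155 ] set [ 0.5632 -0.2583  0.155 ] [-0.0008  0.0884  0.    ]
```

View pics/final.png

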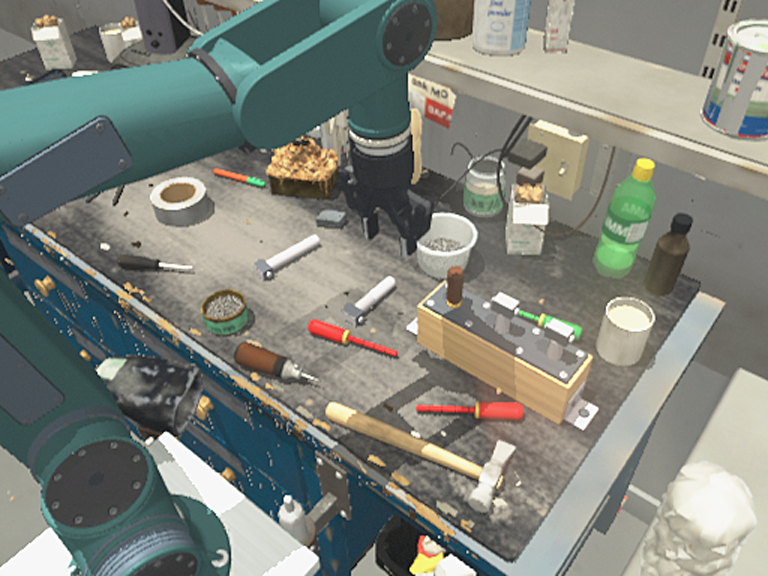

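Heads are level to about 1 mm in both views, and hammer and tin are where they were. The gripper touches nothing. Hand in.

```bash
python3 -c "
from rig import manip
s=manip.get_state();print(s['time'],s['ft_force'],max(abs(s['qd'])))
print(manip.job_done())"
```

```text
39.7 [0.95154726 0.11169546 0.5696755 ] 0.0351630732464917
the job is handed in; nothing more can be done
None
```

I felt the bore's bottom at 40 mm with the depth rod, seated the rod back in its hole down to its collar, and set the short stake upright in the bore. I handed the job in at 39.7 s of the 72 s allowed.

**Last checks, in both cameras:**
- **Heads:** The new head measures level with the set head to about 1 mm. They are about 88.5 mm apart along the block (nominal 90) and within 1 mm of each other across it.
- **Rod, hammer and tin:** The rod stands seated, and by eye the hammer and tin are where they started.
- **Gripper:** It is clear of everything.

**What went wrong or disagreed on the way:**
- The short stake slipped from the grip three times before I found a way to ease the fingers in 0.1 mm steps. It ended up in the bore without harm.
- The fingertips ended about 22 mm behind the reported tool point, against the description. Because of that, one descent pressed the fingertips on the bench with 44 N. The 40 N limit is stated for the arm and the gripper's body; I don't know whether fingertips count.
- The red and green look-alike rods toppled, apparently by themselves. The red ones were never near the arm. I am less sure of the green one, which was last seen standing while the gripper worked close by. All three lie on the bench.

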